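Set the bearing gauge and pack the bearings grease hole up

TASK

Get this bench ready to gauge the next batch of bearings: set the plain master disc fully home in the gauge's round seat and, with it in there, turn the dial's bezel until the zero mark stands at the needle's tip; leave the master in the gauge. Roll each loose bearing along the mat until its grease hole is on top and lay it in an empty channel of the blue tray, lying along the channel with the hole still uppermost, like the two already packed. Leave those two and everything else on the bench where they are.

Things in the scene. Friction and masses are not known exactly. Their poses are not given: they have to be found in the camera images.
- bearing1: sealed steel bearing, a solid cylinder 50 mm in diameter, 36 mm wide, 0.36 kg, oiled (friction 0.4); origin at its centre, x along its axis, z out through its only grease hole, a dark 9.6 mm spot in the 12 mm groove round the rim. Starts lying on its rim on the mat, hole not on top; rolls freely square to its axis, 25 mm per rad. Three or four of bearing1 to 4 are present
- bearing2: same kind of bearing as bearing1; may be absent
- bearing3: same kind of bearing as bearing1; may be absent
- bearing4: same kind of bearing as bearing1; may be absent
- mat: flat green rubber bench mat on the bench, 300 x 250 mm (x by y), 3 mm thick; origin at the centre of its underside. The loose bearings start on it in rows 70 mm apart along its x axis, their axes roughly along its x, so they roll along its y
- tray: fixed blue tray 260 x 181 mm (x by y), origin at the centre of its underside. Three channels along x at y = -56 (in use), 0 and +56 mm: flat floor 4 mm up and 43 mm wide, between ribs 13 mm wide with tops 14 mm up; end walls 10 mm high at x = +-127 mm. A bearing lying along a channel has its centre 29 mm up and stays put
- packed1: bearing like bearing1, already packed in the tray channel at y = -56 mm, grease hole on top; to be left alone
- packed2: as packed1, in the same channel
- master: setting master: plain solid steel disc without groove or hole, 50 mm diameter, 30 mm high, about 0.42 kg, standing flat on the bench; origin at the centre of its underside
- master_center (a point): centre of the master disc, 15 mm above its underside
- gauge: fixed bench gauge, origin at the centre of its underside, base 220 x 100 mm, 18 mm high. Along its x: round seat in a 90 mm square plate at -65 mm, stem clamp (54 mm high) at -2 mm, dial face up at +65 mm. The sprung spindle, a 12 mm ball 41 mm up, juts over the seat from +x and is pushed back about 2.5 mm by a seated disc (under 2 N); grip at the seat's +-y sides
- seat (a point): centre of the floor of the gauge's round seat, a recess of 52 mm diameter and 9 mm depth with a small lead-in, open upward; its floor is 23 mm and its rim 32 mm above the bench; z axis up. A seated master stands 21 mm above the rim
- dial_center (a point): centre of the dial on its axis, 59 mm above the bench (7 mm below the bezel's top). The knurled bezel is 60 mm in diameter and 14 mm high, from 52 to 66 mm above the bench, on a fixed case 54 mm in diameter beneath
- bezel (a joint): angle of the bezel with its white scale (rad), grows clockwise seen from above, range -3 to 3; stays where it is left (about 0.06 N m of friction)
- needle (a joint): angle of the black needle (rad), grows clockwise seen from above: 0 with the seat empty, about 1.6 (1.0 to 2.2) with the master seated, as it turns 0.63 rad per mm of spindle travel. When needle minus bezel equals 1.571 the needle stands on the zero mark
- needle_tip (a point): point on the needle 22 mm from the dial's axis
- zero_mark (a point): the zero mark on the bezel's scale, the only broad black arrow among thin lines, 22 mm from the dial's axis; turns with the bezel
- oil: white bottle, 56 mm diameter, 150 mm high; a bystander to be left alone, origin at the centre of its underside
- screwdriver: screwdriver 150 mm long; a bystander to be left alone, origin at the centre of its underside
- brush: flat brush 170 mm long; a bystander to be left alone, origin at the centre of its underside
- caliper: calliper 190 mm long, flat on the bench; a bystander to be left alone, origin at the centre of its underside
There are look-alikes about, which are no part of the job. Leave any brown or purple look-alike of the master alone.

How it is judged:
By the outcome, as a careful person would: the job done as asked, in the order asked, and still so for the second after the job is handed in, with the robot touching nothing.
Of bearing1, bearing2, bearing3, bearing4 only 3 to 4 are there at a start; the rules pass over those that are not, and their reading is None.
At some moment in a run one of master may be knocked a few centimetres aside while the robot is not near it.
Once in a run the grip may slacken for a moment while it holds something.
It also fails if it takes over 210 s, if anything falls off the work surface, if the arm or the gripper's body presses on something with over 40 N, if the wrist force passes 120 N, or if a joint passes its speed limit or range.

ROBOT

A 6-joint arm with a two-finger parallel gripper is mounted at the origin on the work surface. World frame = base frame: x ahead of the robot, y to its left, z up, the work surface at z = 0. Lengths are in m, angles in degrees, forces in N, time in s.
With the tool pointing down it reaches from about 0.375 to 0.975 m from the base axis. Payload 3.8 kg.
Tool frame: the origin (TCP) lies at the very end of the fingers, on their centre line; the grasp point (between the pads) lies 19 mm behind it; z points along the fingers, y is the line along which they close (so a half turn about z gives the same grasp; the last joint's range is limited). The gripper opens to 88 mm and grips with 3 to 60 N. Pads are 18 mm wide; open, the fingers measure 123 mm over their backs; the gripper's body (75 mm by 187 mm) begins 45 mm behind the grasp point.
Start: joints at [-67.489, 15.12, 91.902, -0, 72.978, -2.114], TCP at [0.281, -0.614, 0.239] pointing down, gripper open.
Joint ranges: [-150.88, 150.88], [-54.13, 125.18], [17.81, 147.31], [-75.09, 255.09], [0, 152.58], [-146.25, 146.25]. Speed limits (degrees/s): [147.25, 147.25, 180, 180, 180, 180].

INTERFACE

Orientations are given as a 3x3 rotation matrix whose columns are the frame's x, y, z axes.
In Python, from station import robot gives the robot as it stands. The module is installed in compiled form; this text tells all that it offers.
- The arm moves only by the tool jog_arm, never from a script. Its argument "rows" is a list of rows, each an object with "delta_pos": the shift along the tool's x, y, z each as a share of 25 cm, from -1 to 1, a list of three; "turn": the turn, a rotation vector about the tool's x, y, z each as a share of 45 degrees, from -1 to 1, a list of three; "fingers": the opening, from -1 (shut) to 1 (fully open). In form: [{"delta_pos": [tx, ty, tz], "turn": [wx, wy, wz], "fingers": fingers}, ...]. A call has 1 to 5 rows; each row is the pose to reach, as a shift and turn from the pose commanded when the call began, along the tool's axes at that moment; what a row does not reach only later rows make up. A row lasts 1/12 s, in which the tool goes at most 41.7 mm and 7.16 degrees, less where a joint would pass 70% of its speed; a pose out of reach is approached as far as the arm can. A call with a number of a shift or a turn outside -1 to 1 is refused whole. A call with a gripper value outside its range is refused whole. The fingers move at their own pace and stop on an object; "force" is the grip in N (left out, the last holds). Time passes only in rows, so rows that repeat a pose let the fingers close. It gives the time, the measured TCP pose, the force, the opening and the grip force at its end, in the units of the state.
- robot.read_state(): the state, without advancing time (a new reading comes with each control period).
- robot.grab_frame(name): name is "side" or "top" or "wrist"; returns a dict with "frame" (400x640x3 uint8, red, green, blue), "fx", "fy", "cx", "cy" (pixels), "cam_to_world" (4x4, takes a point from camera to world coordinates). Camera axes: x right, y down, z forward; pixel columns grow to the right and rows downward; lengths in m; the calibration is good to about 2 mm. The wrist camera is an equidistant fisheye: a pixel r from the principal point sees the ray r / f radians off the axis. A picture is of the moment at which its call begins. There is no depth.
- robot.close_job(): hands the job in; it is judged then, once.
Trained networks look in a picture, given as the dict that the camera call returned (one of the last four; its "shot" number tells which), for a name from the list of things; names that differ only in an ending like _2 or _b are one class to them, and where a whole thing is asked for, a point or a joint stands for the part that bears it (a point fixed in the world has none). Each returns a list of dicts, best first, with "confidence" (0 to 1); they miss things now and then, are a little off and sometimes report something else, mostly with a low value. They report only what shows in the picture. A call takes as long as a camera call. They do not tell look-alikes from the thing itself.
- robot.boxes_of(label, picture): "box" ([centre column, centre row, width, height] in pixels, round what is visible of it).
- robot.masks_of(label, picture): "mask" (400x640 bool, what is visible of it) and "box" ([centre column, centre row, width, height] in pixels, round what is visible of it).
- robot.place_of(label, picture): "centre" ([column, row] in pixels: a listed point, or the origin of a listed thing).
The state is a dict: "clock": time; "joint_pos": joint angles; "qd": joint speeds; "effort": joint torques, N m; "tcp_pos": TCP position; "orientation": TCP orientation; "wrist_force": force on the tool from outside, world axes, zero at the start; "torque": the same for the moment, N m; "grip_width": finger opening in m; "gripper_force": force on a finger pad.
Only numpy, scipy, OpenCV 4.12 (cv2) and the standard library are available. Lean on these libraries where they do the work, as an engineer would, in place of code of your own. Each camera call takes 0.05 s, during which the arm holds its last target. There are 200 camera calls.

## Working session

There is one attempt and no reset: what is moved stays moved. The work goes in short steps, Python scripts to look and compute and a tool call to move; the robot and the scene stay as the last step left them, time stands still between calls to the robot, and variables do not carry over. Pictures are saved under pics/ and viewed, at most 14 in all, crops included, and the job is handed in when it is done.

Besides the shell and the picture viewer there is one more tool, called in YAML: its name, and indented under it one key for each argument. jog_arm: Moves the arm, as the interface text tells. Shift numbers are shares of 25 cm and turn numbers shares of 45 degrees, none past 1 either way. Its arguments: {"type":"object","properties":{"rows":{"type":"array","items":{"type":"object","properties":{"delta_pos":{"type":"array","items":{"type":"number"}},"turn":{"type":"array","items":{"type":"number"}},"fingers":{"type":"number"}}}},"force":{"type":"number"}},"required":["rows"]}

```bash
mkdir -p pics; cat > h.py <<'E'
import numpy as np, cv2
from station import robot
def grab(n): return robot.grab_frame(n)
def save(p,name,crop=None,scale=1):
    im=p["frame"][:,:,::-1]
    if crop: c0,r0,c1,r1=crop; im=im[r0:r1,c0:c1]
    cv2.imwrite("pics/"+name,cv2.resize(im,None,fx=scale,fy=scale,interpolation=cv2.INTER_CUBIC))
def ray(p,uv,fish=False):
    x=(uv[0]-p["cx"])/p["fx"]; y=(uv[1]-p["cy"])/p["fy"]
    if fish:
        r=np.hypot(x,y); s=np.sin(r)/r if r>1e-9 else 1; d=np.array([x*s,y*s,np.cos(r)])
    else: d=np.array([x,y,1.])
    T=np.array(p["cam_to_world"]); return T[:3,3],T[:3,:3]@d
def at(p,uv,z,fish=False):
    o,d=ray(p,uv,fish); return o+d*(z-o[2])/d[2]
def proj(p,X,fish=False):
    T=np.array(p["cam_to_world"]); c=T[:3,:3].T@(np.array(X)-T[:3,3])
    if fish:
        t=np.arctan2(np.hypot(c[0],c[1]),c[2]); n=np.hypot(c[0],c[1]); k=t/n if n>1e-9 else 1
        return np.array([p["cx"]+p["fx"]*c[0]*k,p["cy"]+p["fy"]*c[1]*k])
    return np.array([p["cx"]+p["fx"]*c[0]/c[2],p["cy"]+p["fy"]*c[1]/c[2]])
E
python3 - <<'E'
from h import *
np.set_printoptions(precision=4,suppress=True)
s=robot.read_state(); print(s)
for n in("top","side"):
    p=grab(n); save(p,n+"0.png",scale=1.25); print(n,p["fx"],p["cx"],p["cy"],np.array(p["cam_to_world"]))
    zs=dict(bearing1=.028,packed1=.029,master=0,master_center=.015,gauge=0,seat=.023,dial_center=.059,needle_tip=.06,zero_mark=.06,tray=0,mat=0,oil=0)
    for l,z in zs.items():
        print(l,[(np.round(d["centre"]),round(d["confidence"],2),at(p,d["centre"],z)[:2]) for d in robot.place_of(l,p)])
E
```

```text
{'clock': 0.0, 'joint_pos': array([-67.49  ,  15.1675,  91.9791,  -0.0003,  72.9773,  -2.1154]), 'qd': array([ 0.0524, -0.0068, -0.0359, -0.0323,  0.0468, -0.0242]), 'effort': array([ -0.    , -50.2115, -35.6879,   0.073 ,   0.0294,  -0.0002]), 'tcp_pos': array([ 0.281 , -0.613 ,  0.2374]), 'orientation': array([[ 0.9091,  0.4167, -0.0008],
       [ 0.4167, -0.909 ,  0.002 ],
       [ 0.0001, -0.0022, -1.    ]]), 'wrist_force': array([-0.1969, -0.038 ,  0.1329]), 'torque': array([-0.0219,  0.0161, -0.0159]), 'gripper_force': 0.0, 'grip_width': 0.08776348676141008}
top 371.082985635745 326.14052056292303 200.87665305149685 [[-0.0174 -0.9807  0.1947  0.3776]
 [-0.9998  0.0176 -0.0011  0.01  ]
 [-0.0023 -0.1946 -0.9809  1.0262]
 [ 0.      0.      0.      1.    ]]
bearing1 [(array([338., 247.]), 0.83, array([ 0.4501, -0.0212])), (array([337., 192.]), 0.71, array([ 0.6003, -0.0223])), (array([365., 172.]), 0.52, array([ 0.6565, -0.1019])), (array([343., 214.]), 0.49, array([ 0.5393, -0.0358]))]
packed1 [(array([485., 251.]), 0.64, array([ 0.4327, -0.4133])), (array([484., 225.]), 0.58, ar
[... 2446 characters left out ...]
.]), 0.64, array([0.5849, 0.4976])), (array([347., 256.]), 0.61, array([0.5063, 0.187 ]))]
gauge [(array([338., 308.]), 0.58, array([0.5093, 0.3304]))]
seat [(array([361., 315.]), 0.69, array([0.4518, 0.3498])), (array([256., 270.]), 0.46, array([0.7299, 0.2716]))]
dial_center [(array([309., 286.]), 0.86, array([0.5855, 0.3134])), (array([336., 304.]), 0.46, array([0.5148, 0.3503]))]
needle_tip []
zero_mark [(array([315., 279.]), 0.69, array([0.5744, 0.2922])), (array([338., 304.]), 0.47, array([0.5083, 0.3508]))]
tray [(array([368., 117.]), 0.59, array([ 0.5059, -0.3869]))]
mat [(array([339., 189.]), 0.82, array([ 0.56  , -0.0536]))]
oil [(array([252., 269.]), 0.7, array([0.7473, 0.2561]))]
```

View pics/top0.png

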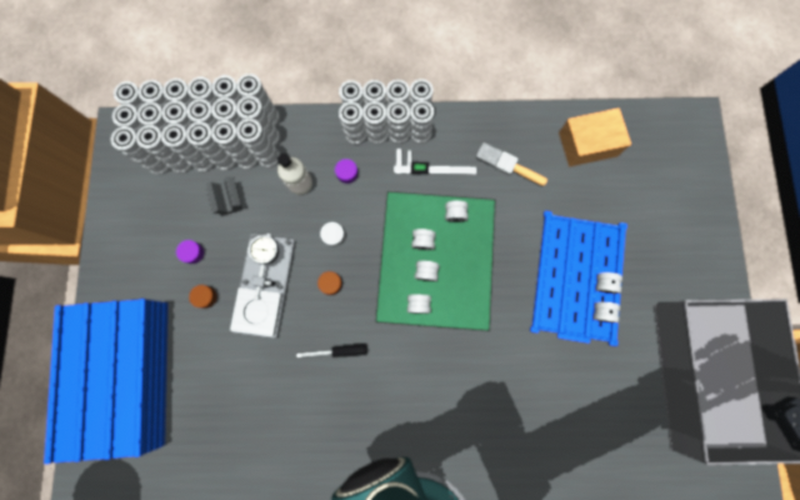

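View pics/side0.png

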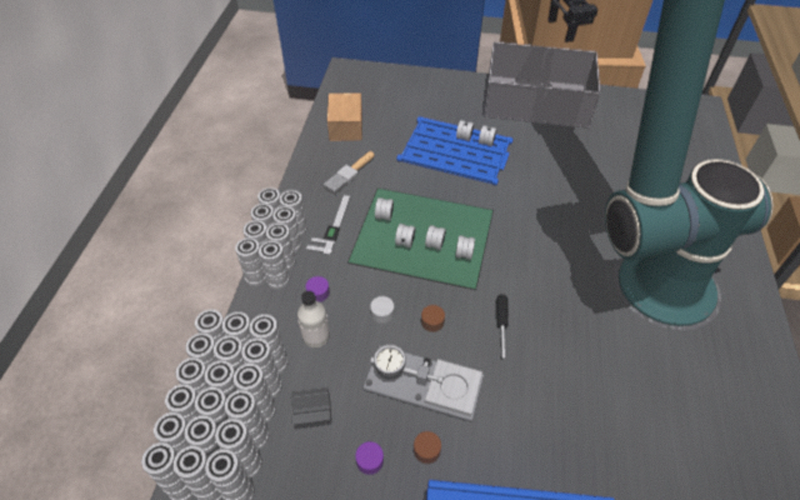

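The top view shows four steel bearings on the mat, at about (335–365, 170–245) in native pixels. The silver disc at (266,187) is the master; the other discs are brown or purple. The gauge has its seat at (206,250) and its dial at (210,199). The packed bearings are in the outermost channel on the tray's −y side.

I'll move over the mat with yaw 0 and look with the wrist camera.

jog_arm:
  rows:
    - {"delta_pos": [0.6,-0.48,-0.36],"turn": [0,0,0.547],"fingers": 1}
    - {"delta_pos": [0.6,-0.48,-0.36],"turn": [0,0,0.547],"fingers": 1}
    - {"delta_pos": [0.6,-0.48,-0.36],"turn": [0,0,0.547],"fingers": 1}
    - {"delta_pos": [0.6,-0.48,-0.36],"turn": [0,0,0.547],"fingers": 1}
    - {"delta_pos": [0.6,-0.48,-0.36],"turn": [0,0,0.547],"fingers": 1}

```text
clock: 1.72
tcp_pos: [0.3664, -0.4436, 0.3279]
orientation: [[1.0, -0.003, 0.0], [-0.003, -1.0, -0.0], [0.0, 0.0, -1.0]]
wrist_force: [0.9, -0.1, -0.3]
grip_width: 0.0882
gripper_force: 0.0
```

jog_arm:
  rows:
    - {"delta_pos": [0.4,-0.72,0],"turn": [0,0,0],"fingers": 1}
    - {"delta_pos": [0.4,-0.72,0],"turn": [0,0,0],"fingers": 1}
    - {"delta_pos": [0.4,-0.72,0],"turn": [0,0,0],"fingers": 1}
    - {"delta_pos": [0.4,-0.72,0],"turn": [0,0,0],"fingers": 1}
    - {"delta_pos": [0.4,-0.72,0],"turn": [0,0,0],"fingers": 1}

```text
clock: 2.13
tcp_pos: [0.4667, -0.263, 0.3275]
orientation: [[1.0, 0.0, 0.001], [0.0, -1.0, -0.0], [0.001, 0.0, -1.0]]
wrist_force: [0.6, -0.6, -0.0]
grip_width: 0.0881
gripper_force: 0.0
```

jog_arm:
  rows:
    - {"delta_pos": [0.37,-0.72,0],"turn": [0,0,0],"fingers": 1}
    - {"delta_pos": [0.37,-0.72,0],"turn": [0,0,0],"fingers": 1}
    - {"delta_pos": [0.37,-0.72,0],"turn": [0,0,0],"fingers": 1}
    - {"delta_pos": [0.37,-0.72,0],"turn": [0,0,0],"fingers": 1}
    - {"delta_pos": [0.37,-0.72,0],"turn": [0,0,0],"fingers": 1}

```text
clock: 2.55
tcp_pos: [0.5593, -0.0824, 0.3274]
orientation: [[1.0, 0.001, 0.001], [0.001, -1.0, 0.0], [0.001, -0.0, -1.0]]
wrist_force: [0.3, 0.0, 0.4]
grip_width: 0.0881
gripper_force: 0.0
```

```bash
python3 - <<'E'
from h import *
np.set_printoptions(precision=4,suppress=True)
s=robot.read_state(); print(s["tcp_pos"],s["orientation"],s["joint_pos"])
p=grab("wrist"); save(p,"w1.png",scale=1.25); print(p["fx"],p["cx"],p["cy"],np.array(p["cam_to_world"]))
zs=dict(bearing1=.028,master_center=.015,mat=0,tray=0,seat=.023,dial_center=.059)
for l,z in zs.items():
  print(l,[(np.round(d["centre"]),round(d["confidence"],2),at(p,d["centre"],z,True)[:2]) for d in robot.place_of(l,p)])
E
```

```text
[ 0.5593 -0.0824  0.3274] [[ 1.      0.0011  0.0009]
 [ 0.0011 -1.      0.0003]
 [ 0.0009 -0.0003 -1.    ]] [-10.9255   0.7244  98.9      0.0272  80.3277  79.0091]
309.70691628693146 321.11193164444853 197.47095175641334 [[ 0.0013 -0.9594 -0.2821  0.6332]
 [-1.     -0.0011 -0.0008 -0.0833]
 [ 0.0005  0.2821 -0.9594  0.4733]
 [ 0.      0.      0.      1.    ]]
bearing1 [(array([282., 132.]), 0.97, array([ 0.5998, -0.027 ])), (array([273., 222.]), 0.93, array([ 0.4619, -0.0085])), (array([336.,  88.]), 0.8, array([ 0.6632, -0.1045])), (array([284., 179.]), 0.79, array([ 0.5305, -0.0288]))]
master_center [(array([164., 190.]), 0.73, array([0.5118, 0.1797])), (array([ 62., 202.]), 0.7, array([0.489 , 0.4488])), (array([ 44., 157.]), 0.68, array([0.5837, 0.486 ])), (array([177.,  33.]), 0.59, array([0.7669, 0.1426])), (array([161., 124.]), 0.57, array([0.6216, 0.1745])), (array([303., 154.]), 0.32, array([ 0.5665, -0.0561]))]
mat [(array([302., 155.]), 0.81, array([ 0.5618, -0.0541]))]
tray [(array([159., 124.]), 0.32, array([0.622 , 0.1865]))]
seat [(array([104., 220.]), 0.66, array([0.4557, 0.3235]))]
dial_center [(array([ 83., 160.]), 0.89, array([0.5767, 0.3177]))]
```

View pics/w1.png

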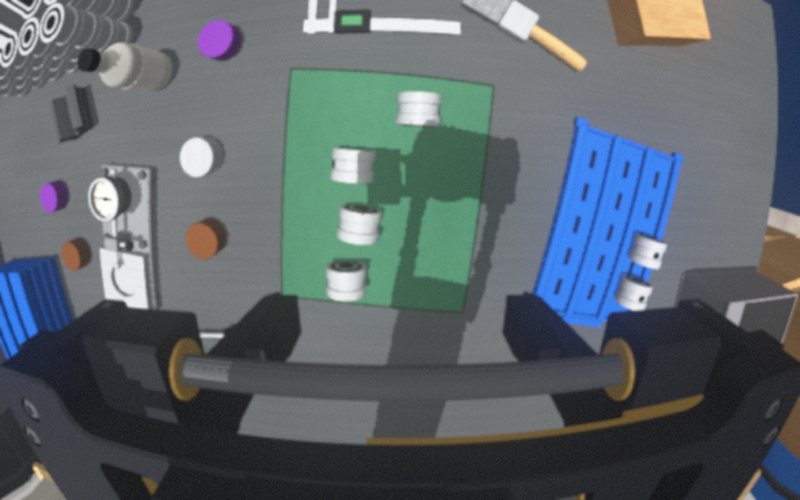

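The wrist view (scaled image) shows a silver disc at (200,157), purple discs at (218,40) and (53,196), and brown discs at (205,240) and (75,254). Only the silver one fits "plain steel master". I'll go above it and confirm with a crop that also shows the gauge.

jog_arm:
  rows:
    - {"delta_pos": [0.12,-0.51,0.35],"turn": [0,0,0],"fingers": 1}
    - {"delta_pos": [0.12,-0.51,0.35],"turn": [0,0,0],"fingers": 1}
    - {"delta_pos": [0.12,-0.51,0.35],"turn": [0,0,0],"fingers": 1}
    - {"delta_pos": [0.12,-0.51,0.35],"turn": [0,0,0],"fingers": 1}
    - {"delta_pos": [0.12,-0.51,0.35],"turn": [0,0,0],"fingers": 1}

```text
clock: 3.32
tcp_pos: [0.5862, 0.0447, 0.2347]
orientation: [[1.0, 0.001, -0.007], [0.001, -1.0, 0.002], [-0.007, -0.002, -1.0]]
wrist_force: [-0.3, -0.1, -0.2]
grip_width: 0.088
gripper_force: 0.0
```

jog_arm:
  rows:
    - {"delta_pos": [0.12,-0.51,0.35],"turn": [0,0,0],"fingers": 1}
    - {"delta_pos": [0.12,-0.51,0.35],"turn": [0,0,0],"fingers": 1}
    - {"delta_pos": [0.12,-0.51,0.35],"turn": [0,0,0],"fingers": 1}
    - {"delta_pos": [0.12,-0.51,0.35],"turn": [0,0,0],"fingers": 1}
    - {"delta_pos": [0.12,-0.51,0.35],"turn": [0,0,0],"fingers": 1}

```text
clock: 3.73
tcp_pos: [0.6169, 0.1715, 0.1478]
orientation: [[1.0, 0.001, -0.006], [0.001, -1.0, -0.0], [-0.006, -0.0, -1.0]]
wrist_force: [0.1, -0.1, -1.0]
grip_width: 0.088
gripper_force: 0.0
```

```bash
python3 - <<'E'
from h import *
np.set_printoptions(precision=4,suppress=True)
s=robot.read_state(); print(s["tcp_pos"],s["joint_pos"])
p=grab("wrist"); save(p,"w2.png",scale=1.25)
zs=dict(master_center=.015,seat=.023,dial_center=.059,zero_mark=.06,gauge=0)
for l,z in zs.items():
  print(l,[(np.round(d["centre"]),round(d["confidence"],2),at(p,d["centre"],z,True)[:2]) for d in robot.place_of(l,p)])
for m in robot.masks_of("master",p)[:3]:
  r,c=np.nonzero(m["mask"]); col=p["frame"][m["mask"]].mean(0); u=[c.mean(),r.mean()]
  # hull of visible region: fit top-face by min enclosing of ground contour
  cn=max(cv2.findContours(m["mask"].astype(np.uint8),0,1)[0],key=len)[:,0]
  X=np.array([at(p,q,.03,True)[:2] for q in cn]); print(u,col,"z=30mm bbox",X.min(0),X.max(0),cv2.minEnclosingCircle(X.astype(np.float32)))
E
```

```text
[0.6169 0.1715 0.1478] [ 13.2684  15.5416 101.309    0.086   63.4759 103.1636]
master_center [(array([316., 182.]), 0.76, array([0.6234, 0.1755])), (array([313., 285.]), 0.64, array([0.511 , 0.1785])), (array([349.,  23.]), 0.61, array([0.7691, 0.1456])), (array([ 68., 215.]), 0.55, array([0.5844, 0.4866])), (array([570., 152.]), 0.3, array([ 0.6637, -0.1181]))]
seat [(array([187., 322.]), 0.95, array([0.4535, 0.3307]))]
dial_center [(array([162., 241.]), 0.57, array([0.579 , 0.3164]))]
zero_mark [(array([184., 239.]), 0.97, array([0.5831, 0.2922])), (array([512., 206.]), 0.64, array([ 0.6134, -0.0042]))]
gauge [(array([188., 269.]), 0.59, array([0.5158, 0.3254])), (array([571., 152.]), 0.38, array([ 0.6619, -0.1355]))]
[np.float64(349.7399068322981), np.float64(24.22748447204969)] [172.472   95.4779 213.5982] z=30mm bbox [0.7392 0.1207] [0.7879 0.1699] ((0.765734076499939, 0.14601925015449524), 0.027464037761092186)
[np.float64(66.75831305758314), np.float64(214.2449310624493)] [126.176   71.159  159.6383] z=30mm bbox [0.5623 0.4366] [0.6175 0.5118] ((0.5892313718795776, 0.47414612770080566), 0.03879862278699875)
[np.float64(316.66639967961555), np.float64(186.63155786944333)] [162.1462 164.541  166.2503] z=30mm bbox [0.5959 0.1501] [0.6488 0.198 ] ((0.6222850680351257, 0.17458315193653107), 0.026623187586665154)
```

View pics/w2.png

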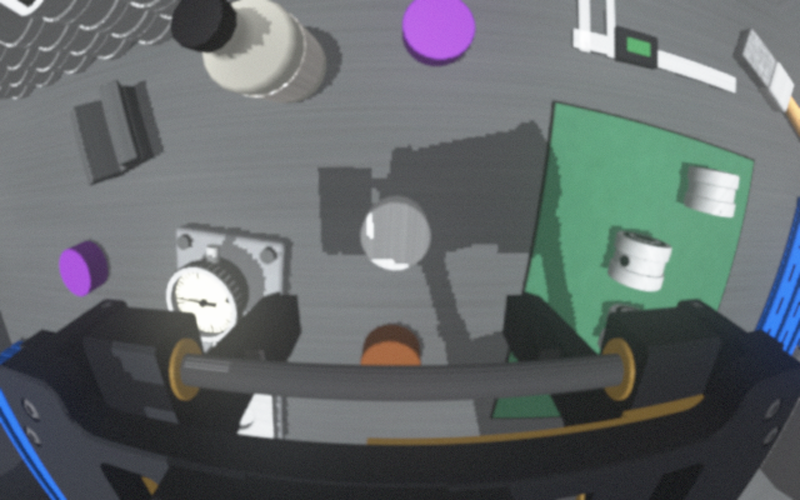

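The large silver disc under the gripper at (395,233) in the scaled image is plain, grey and 50 mm across, so it is the master. It is at (0.622, 0.175). The purple disc at (440,25) and the brown one at (390,345) are look-alikes.

I'll descend and grip.

jog_arm:
  rows:
    - {"delta_pos": [0.014,-0.01,0.24],"turn": [0,0,0.145],"fingers": 1}
    - {"delta_pos": [0.014,-0.01,0.24],"turn": [0,0,0.145],"fingers": 1}
    - {"delta_pos": [0.014,-0.01,0.24],"turn": [0,0,0.145],"fingers": 1}
    - {"delta_pos": [0.014,-0.01,0.24],"turn": [0,0,0.145],"fingers": 1}
    - {"delta_pos": [0.014,-0.01,0.24],"turn": [0,0,0.145],"fingers": 1}

```text
clock: 4.5
tcp_pos: [0.6231, 0.1721, 0.094]
orientation: [[0.994, -0.114, 0.002], [-0.114, -0.994, 0.0], [0.002, -0.001, -1.0]]
wrist_force: [0.6, -0.9, 0.1]
grip_width: 0.0879
gripper_force: 0.0
```

```bash
python3 - <<'E'
from h import *
np.set_printoptions(precision=4,suppress=True)
p=grab("wrist")
s=robot.read_state(); print(s["tcp_pos"],s["orientation"])
print([(d["centre"],d["confidence"],at(p,d["centre"],.015,True)) for d in robot.place_of("master_center",p)][:3])
E
```

```text
[0.6236 0.1724 0.0945] [[ 0.9935 -0.1136  0.0036]
 [-0.1137 -0.9935  0.0008]
 [ 0.0035 -0.0012 -1.    ]]
[([325.0, 321.9], 0.91, array([0.513 , 0.1802, 0.015 ])), ([334.4, 10.6], 0.89, array([0.7692, 0.1449, 0.015 ])), ([316.0, 212.0], 0.69, array([0.6199, 0.1755, 0.015 ]))]
```

jog_arm:
  rows:
    - {"delta_pos": [-0.006,-0.01,0.33],"fingers": 1}
    - {"delta_pos": [-0.006,-0.01,0.33],"fingers": 1}
    - {"delta_pos": [-0.006,-0.01,0.33],"fingers": 1}
    - {"delta_pos": [-0.006,-0.01,0.33],"fingers": 1}
    - {"delta_pos": [-0.006,-0.01,0.33],"fingers": 1}

```text
invalid input at $.rows[0]: expected keys delta_pos, turn, fingers
```

jog_arm:
  rows:
    - {"delta_pos": [0,0,0],"fingers": -1}
    - {"delta_pos": [0,0,0],"fingers": -1}
    - {"delta_pos": [0,0,0],"fingers": -1}
    - {"delta_pos": [0,0,0],"fingers": -1}
    - {"delta_pos": [0,0,0],"fingers": -1}
  force: 40

```text
invalid input at $.rows[0]: expected keys delta_pos, turn, fingers
```

jog_arm:
  rows:
    - {"delta_pos": [0,0,0],"fingers": -1}
    - {"delta_pos": [0,0,0],"fingers": -1}
    - {"delta_pos": [0,0,0],"fingers": -1}
    - {"delta_pos": [0,0,0],"fingers": -1}
    - {"delta_pos": [0,0,0],"fingers": -1}

```text
invalid input at $.rows[0]: expected keys delta_pos, turn, fingers
```

jog_arm:
  rows:
    - {"delta_pos": [-0.006,-0.01,0.33],"turn": [0,0,0],"fingers": 1}
    - {"delta_pos": [-0.006,-0.01,0.33],"turn": [0,0,0],"fingers": 1}
    - {"delta_pos": [-0.006,-0.01,0.33],"turn": [0,0,0],"fingers": 1}
    - {"delta_pos": [-0.006,-0.01,0.33],"turn": [0,0,0],"fingers": 1}
    - {"delta_pos": [-0.006,-0.01,0.33],"turn": [0,0,0],"fingers": 1}

```text
clock: 5.02
tcp_pos: [0.6223, 0.1755, 0.0118]
orientation: [[0.994, -0.113, 0.003], [-0.113, -0.994, 0.001], [0.003, -0.001, -1.0]]
wrist_force: [-0.1, -0.2, 0.6]
grip_width: 0.0882
gripper_force: 0.0
```

jog_arm:
  rows:
    - {"delta_pos": [0,0,0],"turn": [0,0,0],"fingers": -1}
    - {"delta_pos": [0,0,0],"turn": [0,0,0],"fingers": -1}
    - {"delta_pos": [0,0,0],"turn": [0,0,0],"fingers": -1}
    - {"delta_pos": [0,0,0],"turn": [0,0,0],"fingers": -1}
    - {"delta_pos": [0,0,0],"turn": [0,0,0],"fingers": -1}
  force: 40

```text
clock: 5.43
tcp_pos: [0.6214, 0.1752, 0.0107]
orientation: [[0.994, -0.114, 0.002], [-0.114, -0.994, 0.0], [0.001, -0.001, -1.0]]
wrist_force: [-0.1, 0.3, 0.3]
grip_width: 0.057
gripper_force: 0.0
```

jog_arm:
  rows:
    - {"delta_pos": [0,0,0],"turn": [0,0,0],"fingers": -1}
    - {"delta_pos": [0,0,0],"turn": [0,0,0],"fingers": -1}
    - {"delta_pos": [0,0,0],"turn": [0,0,0],"fingers": -1}
    - {"delta_pos": [0,0,0],"turn": [0,0,0],"fingers": -1}
    - {"delta_pos": [0,0,0],"turn": [0,0,0],"fingers": -1}

```text
clock: 5.85
tcp_pos: [0.621, 0.1753, 0.0101]
orientation: [[0.994, -0.114, 0.0], [-0.114, -0.994, 0.0], [0.0, -0.0, -1.0]]
wrist_force: [-1.7, 1.0, 4.8]
grip_width: 0.0489
gripper_force: 40.0
```

jog_arm:
  rows:
    - {"delta_pos": [0,0,0],"turn": [0,0,0],"fingers": 0.4}
    - {"delta_pos": [0,0,0],"turn": [0,0,0],"fingers": 0.4}
    - {"delta_pos": [0,0,-0.014],"turn": [0,0,0],"fingers": 0.4}
    - {"delta_pos": [0,0,-0.014],"turn": [0,0,0],"fingers": 0.4}
    - {"delta_pos": [0,0,-0.014],"turn": [0,0,0],"fingers": -1}

```text
clock: 6.27
tcp_pos: [0.6208, 0.1751, 0.0131]
orientation: [[0.994, -0.113, 0.0], [-0.113, -0.994, -0.0], [0.0, 0.0, -1.0]]
wrist_force: [-0.0, 0.2, 0.5]
grip_width: 0.0571
gripper_force: 0.0
```

jog_arm:
  rows:
    - {"delta_pos": [0,0,0],"turn": [0,0,0],"fingers": -1}
    - {"delta_pos": [0,0,0],"turn": [0,0,0],"fingers": -1}
    - {"delta_pos": [0,0,0],"turn": [0,0,0],"fingers": -1}
    - {"delta_pos": [0,0,0],"turn": [0,0,0],"fingers": -1}
    - {"delta_pos": [0,0,0],"turn": [0,0,0],"fingers": -1}

```text
clock: 6.68
tcp_pos: [0.6207, 0.1751, 0.013]
orientation: [[0.994, -0.113, -0.0], [-0.113, -0.994, -0.0], [-0.0, 0.0, -1.0]]
wrist_force: [-0.4, -0.3, 0.1]
grip_width: 0.0493
gripper_force: 40.0
```

jog_arm:
  rows:
    - {"delta_pos": [0,0,-0.4],"turn": [0,0,0],"fingers": -1}
    - {"delta_pos": [0,0,-0.4],"turn": [0,0,0],"fingers": -1}
    - {"delta_pos": [0,0,-0.4],"turn": [0,0,0],"fingers": -1}
    - {"delta_pos": [0,0,-0.4],"turn": [0,0,0],"fingers": -1}
    - {"delta_pos": [0,0,-0.4],"turn": [0,0,0],"fingers": -1}

```text
clock: 7.1
tcp_pos: [0.621, 0.1752, 0.1135]
orientation: [[0.994, -0.113, 0.001], [-0.113, -0.994, 0.0], [0.001, -0.0, -1.0]]
wrist_force: [0.1, -0.6, -5.0]
grip_width: 0.0492
gripper_force: 40.0
```

```bash
python3 - <<'E'
from h import *
np.set_printoptions(precision=4,suppress=True)
p=grab("wrist"); save(p,"w3.png",crop=(150,100,490,360),scale=2)
s=robot.read_state(); print(s["tcp_pos"],s["orientation"],s["grip_width"],s["gripper_force"])
t=s["tcp_pos"]; z=t[2]-.013
print([(d["centre"],d["confidence"],at(p,d["centre"],z+.015,True)) for d in robot.place_of("master_center",p)][:3])
print([(d["centre"],d["confidence"],at(p,d["centre"],.023,True)) for d in robot.place_of("seat",p)][:3])
for m in robot.masks_of("master",p)[:3]: print(m["box"],m["confidence"])
E
```

```text
[0.6194 0.1748 0.1114] [[ 0.9935 -0.1134 -0.0026]
 [-0.1134 -0.9935 -0.0007]
 [-0.0025  0.001  -1.    ]] 0.048953661085432004 40.03335834655445
[([67.0, 257.0], 0.78, array([0.6286, 0.3542, 0.1134])), ([338.3, 16.3], 0.72, array([0.7384, 0.1528, 0.1134])), ([327.8, 309.6], 0.71, array([0.5843, 0.1745, 0.1134]))]
[]
[338.6, 23.8, 67.0, 45.1] 0.95
[58.0, 247.7, 30.1, 30.4] 0.91
[322.1, 250.5, 100.6, 85.7] 0.86
```

View pics/w3.png

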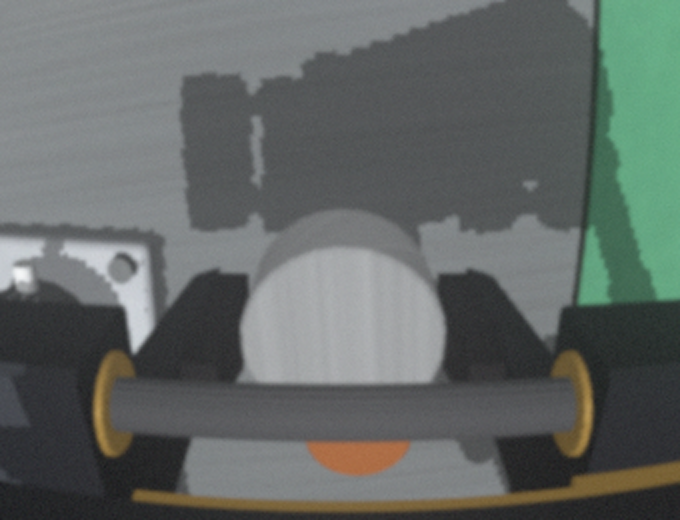

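```bash
python3 - <<'E'
from h import *
np.set_printoptions(precision=4,suppress=True)
p=grab("wrist"); s=robot.read_state(); t=s["tcp_pos"]; R=s["orientation"]; print(t,R[2])
for uv,h in(((321.5,223),.03),((320,204.5),0),((270.5,265),.03),((372.5,265),.03)):
    X=at(p,uv,t[2]-.013+h,True); print(uv,X,R.T@(X-t))
T=np.array(p["cam_to_world"]); print("cam in tool",R.T@(T[:3,3]-t), R.T@T[:3,:3])
pt=grab("top"); ps=grab("side")
for n,q in(("top",pt),("side",ps)):
  for l,z in(("seat",.023),("dial_center",.059),("gauge",0)): print(n,l,[(round(d["confidence"],2),at(q,d["centre"],z)[:2]) for d in robot.place_of(l,q)][:2])
save(pt,"x.png",crop=(170,170,260,280),scale=5)
E
```

```text
[0.6186 0.1746 0.1099] [-0.005   0.0018 -1.    ]
(321.5, 223) [0.6426 0.1707 0.1269] [ 0.0242  0.0012 -0.0171]
(320, 204.5) [0.6416 0.1715 0.0969] [0.0232 0.0005 0.0129]
(270.5, 265) [0.6239 0.1972 0.1269] [ 0.0026 -0.023  -0.0171]
(372.5, 265) [0.6183 0.1491 0.1269] [ 0.0025  0.0254 -0.017 ]
cam in tool [ 0.0739  0.0009 -0.1454] [[ 0.0002 -0.959  -0.2834]
 [ 1.     -0.      0.0008]
 [-0.0008 -0.2834  0.959 ]]
top seat []
top dial_center []
top gauge []
side seat [(0.66, array([0.4535, 0.3375]))]
side dial_center [(0.85, array([0.5838, 0.3202]))]
side gauge [(0.68, array([ 0.507 , -0.3805])), (0.56, array([0.5142, 0.3293]))]
```

jog_arm:
  rows:
    - {"delta_pos": [-0.508,-0.27,-0.15],"turn": [0,0,0],"fingers": -1}
    - {"delta_pos": [-0.508,-0.27,-0.15],"turn": [0,0,0],"fingers": -1}
    - {"delta_pos": [-0.508,-0.27,-0.15],"turn": [0,0,0],"fingers": -1}
    - {"delta_pos": [-0.508,-0.27,-0.15],"turn": [0,0,0],"fingers": -1}
    - {"delta_pos": [-0.508,-0.27,-0.15],"turn": [0,0,0],"fingers": -1}

```text
clock: 8.17
tcp_pos: [0.4992, 0.2592, 0.1522]
orientation: [[0.994, -0.11, 0.0], [-0.11, -0.994, 0.002], [-0.0, -0.002, -1.0]]
wrist_force: [-0.3, 0.6, -3.8]
grip_width: 0.049
gripper_force: 40.0
```

jog_arm:
  rows:
    - {"delta_pos": [-0.508,-0.27,-0.1],"turn": [0,0,0],"fingers": -1}
    - {"delta_pos": [-0.508,-0.27,-0.1],"turn": [0,0,0],"fingers": -1}
    - {"delta_pos": [-0.508,-0.27,-0.1],"turn": [0,0,0],"fingers": -1}
    - {"delta_pos": [-0.508,-0.27,-0.1],"turn": [0,0,0],"fingers": -1}
    - {"delta_pos": [-0.508,-0.27,-0.1],"turn": [0,0,0],"fingers": -1}

```text
clock: 8.58
tcp_pos: [0.3814, 0.3402, 0.1768]
orientation: [[0.994, -0.11, 0.0], [-0.11, -0.994, 0.002], [0.0, -0.002, -1.0]]
wrist_force: [0.5, 1.0, -3.9]
grip_width: 0.0491
gripper_force: 40.0
```

```bash
python3 - <<'E'
from h import *
np.set_printoptions(precision=4,suppress=True)
grab("side")
p=grab("wrist"); s=robot.read_state(); t=s["tcp_pos"]; R=s["orientation"]; print(t,R,s["grip_width"],s["joint_pos"])
for l,z in(("seat",.023),("dial_center",.059),("zero_mark",.06)):
  for d in robot.place_of(l,p)[:2]:
    X=at(p,d["centre"],z,True); print(l,d["centre"],d["confidence"],X,R.T@(X-t))
save(p,"w4.png",scale=1.25)
E
```

```text
[0.3839 0.3385 0.1761] [[ 0.9938 -0.1114  0.0017]
 [-0.1114 -0.9938  0.0004]
 [ 0.0016 -0.0006 -1.    ]] 0.04928411187110695 [ 38.6406   0.1586 115.6121  -0.0477  64.1385 135.0557]
seat [318.3, 116.4] 0.97 [0.4498 0.3337 0.023 ] [ 0.0657 -0.0025  0.1532]
```

View pics/w4.png

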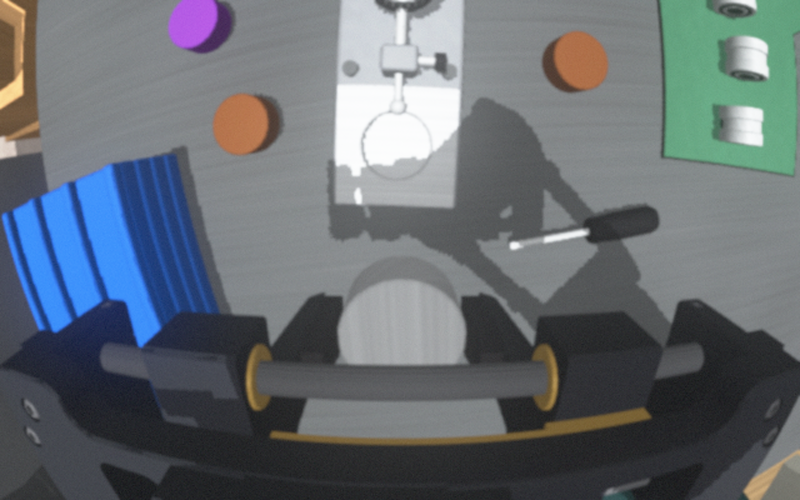

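```bash
python3 - <<'E'
from h import *
np.set_printoptions(precision=4,suppress=True)
p=grab("wrist"); s=robot.read_state(); t=s["tcp_pos"]; R=s["orientation"]
g=cv2.cvtColor(p["frame"],cv2.COLOR_RGB2GRAY)
# resample plane z=.032 in tool axes about expected seat, 0.25 mm/px
c=np.array([.4498,.3337]); n=200; ax=R[:2,0]; ay=R[:2,1]
m=np.zeros((n,n,2),np.float32)
for i in range(n):
  for j in range(n):
    q=c+ax*(n/2-i)*.0005+ay*(j-n/2)*.0005
    m[i,j]=proj(p,[q[0],q[1],.032],True)
im=cv2.remap(g,m[...,0],m[...,1],cv2.INTER_LINEAR); cv2.imwrite("pics/rect.png",cv2.resize(im,None,fx=2.8,fy=2.8))
print(t,cv2.HoughCircles(cv2.GaussianBlur(im,(5,5),0),cv2.HOUGH_GRADIENT,1.5,100,param1=40,param2=10,minRadius=48,maxRadius=58))
E
```

```text
[0.3847 0.3373 0.1753] [[[ 99.75  98.25  50.55]
  [161.25  15.75  53.85]
  [ 35.25  12.75  57.15]]]
```

View pics/rect.png

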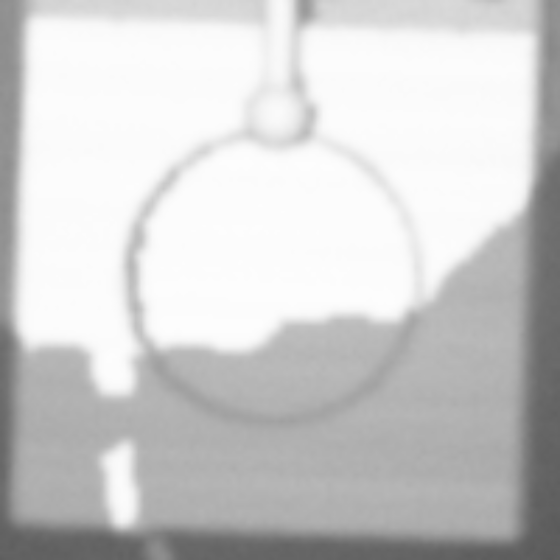

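jog_arm:
  rows:
    - {"delta_pos": [0.267,-0.02,0.2],"turn": [0,0,0],"fingers": -1}
    - {"delta_pos": [0.267,-0.02,0.3],"turn": [0,0,0],"fingers": -1}
    - {"delta_pos": [0.267,-0.02,0.4],"turn": [0,0,0],"fingers": -1}
    - {"delta_pos": [0.267,-0.02,0.4],"turn": [0,0,0],"fingers": -1}
    - {"delta_pos": [0.267,-0.02,0.4],"turn": [0,0,0],"fingers": -1}

```text
clock: 9.3
tcp_pos: [0.4491, 0.3326, 0.0717]
orientation: [[0.993, -0.116, -0.007], [-0.116, -0.993, -0.005], [-0.007, 0.006, -1.0]]
wrist_force: [-0.5, -0.5, -2.7]
grip_width: 0.0492
gripper_force: 40.0
```

jog_arm:
  rows:
    - {"delta_pos": [0,0,0],"turn": [0,0,0],"fingers": -1}
    - {"delta_pos": [0,0,0],"turn": [0,0,0],"fingers": -1}
    - {"delta_pos": [0,0,0],"turn": [0,0,0],"fingers": -1}
    - {"delta_pos": [0,0,0],"turn": [0,0,0],"fingers": -1}
    - {"delta_pos": [0,0,0],"turn": [0,0,0],"fingers": -1}

```text
clock: 9.72
tcp_pos: [0.4512, 0.3363, 0.0775]
orientation: [[0.994, -0.113, 0.003], [-0.113, -0.994, 0.002], [0.003, -0.002, -1.0]]
wrist_force: [-0.7, -0.3, -3.8]
grip_width: 0.0494
gripper_force: 40.0
```

```bash
python3 - <<'E'
from h import *
np.set_printoptions(precision=4,suppress=True)
p=grab("side")
s=robot.read_state(); t=s["tcp_pos"]; R=s["orientation"]; print(t,R[2],s["wrist_force"],s["grip_width"])
print("tool delta to target",R.T@(np.array([.4515,.335,.0375])-t))
E
```

```text
[0.4509 0.3361 0.0771] [ 0.0019 -0.0017 -1.    ] [-0.0807 -0.2847 -2.5399] 0.04895833402519356
tool delta to target [0.0006 0.0011 0.0396]
```

jog_arm:
  rows:
    - {"delta_pos": [0.002,0.004,0.05],"turn": [0,0,0],"fingers": -1}
    - {"delta_pos": [0.002,0.004,0.09],"turn": [0,0,0],"fingers": -1}
    - {"delta_pos": [0.002,0.004,0.12],"turn": [0,0,0],"fingers": -1}
    - {"delta_pos": [0.002,0.004,0.12],"turn": [0,0,0],"fingers": -1}
    - {"delta_pos": [0.002,0.004,0.12],"turn": [0,0,0],"fingers": -1}

```text
clock: 10.18
tcp_pos: [0.4501, 0.3341, 0.0443]
orientation: [[0.994, -0.114, -0.002], [-0.114, -0.994, -0.001], [-0.002, 0.001, -1.0]]
wrist_force: [-2.4, 0.3, -3.6]
grip_width: 0.0497
gripper_force: 40.0
```

jog_arm:
  rows:
    - {"delta_pos": [0,0,0],"turn": [0,0,0],"fingers": -1}
    - {"delta_pos": [0,0,0.008],"turn": [0,0,0],"fingers": -1}
    - {"delta_pos": [0,0,0.016],"turn": [0,0,0],"fingers": -1}
    - {"delta_pos": [0,0,0.016],"turn": [0,0,0],"fingers": -1}
    - {"delta_pos": [0,0,0.016],"turn": [0,0,0],"fingers": -1}

```text
clock: 10.6
tcp_pos: [0.4511, 0.3344, 0.0434]
orientation: [[0.994, -0.113, -0.0], [-0.113, -0.994, -0.0], [-0.0, 0.0, -1.0]]
wrist_force: [-4.8, -2.7, 11.1]
grip_width: 0.0494
gripper_force: 40.2
```

jog_arm:
  rows:
    - {"delta_pos": [-0.004,0.004,0],"turn": [0,0,0],"fingers": -1}
    - {"delta_pos": [-0.004,0.004,0],"turn": [0,0,0],"fingers": -1}
    - {"delta_pos": [-0.004,0.004,0.006],"turn": [0,0,0],"fingers": -1}
    - {"delta_pos": [-0.004,0.004,0.012],"turn": [0,0,0],"fingers": -1}
    - {"delta_pos": [-0.004,0.004,0.012],"turn": [0,0,0],"fingers": -1}

```text
clock: 11.02
tcp_pos: [0.4513, 0.3351, 0.0397]
orientation: [[0.994, -0.114, 0.003], [-0.114, -0.994, 0.003], [0.003, -0.004, -1.0]]
wrist_force: [1.3, 4.1, -0.0]
grip_width: 0.0493
gripper_force: 40.1
```

jog_arm:
  rows:
    - {"delta_pos": [0,-0.002,0.006],"turn": [0,0,0],"fingers": -1}
    - {"delta_pos": [0,-0.002,0.01],"turn": [0,0,0],"fingers": -1}
    - {"delta_pos": [0,-0.002,0.014],"turn": [0,0,0],"fingers": -1}
    - {"delta_pos": [0,-0.002,0.014],"turn": [0,0,0],"fingers": -1}
    - {"delta_pos": [0,-0.002,0.014],"turn": [0,0,0],"fingers": -1}

```text
clock: 11.43
tcp_pos: [0.451, 0.3352, 0.0358]
orientation: [[0.994, -0.114, 0.002], [-0.114, -0.994, 0.002], [0.002, -0.002, -1.0]]
wrist_force: [1.5, 5.4, 2.6]
grip_width: 0.0487
gripper_force: 40.1
```

jog_arm:
  rows:
    - {"delta_pos": [0,0,0.004],"turn": [0,0,0],"fingers": -1}
    - {"delta_pos": [0,0,0.004],"turn": [0,0,0],"fingers": -1}
    - {"delta_pos": [0,0,0],"turn": [0,0,0],"fingers": 0.6}
    - {"delta_pos": [0,0,0],"turn": [0,0,0],"fingers": 0.6}
    - {"delta_pos": [0,0,0],"turn": [0,0,0],"fingers": 0.6}

```text
clock: 11.85
tcp_pos: [0.4489, 0.3328, 0.0342]
orientation: [[0.994, -0.113, -0.002], [-0.113, -0.994, -0.002], [-0.002, 0.002, -1.0]]
wrist_force: [0.1, -0.2, -0.6]
grip_width: 0.0668
gripper_force: 0.0
```

jog_arm:
  rows:
    - {"delta_pos": [0,0,0],"turn": [0,0,0],"fingers": 0.6}
    - {"delta_pos": [0,0,-0.4],"turn": [0,0,0],"fingers": 1}
    - {"delta_pos": [0,0,-0.4],"turn": [0,0,0],"fingers": 1}
    - {"delta_pos": [0,0,-0.4],"turn": [0,0,0],"fingers": 1}
    - {"delta_pos": [0,0,-0.4],"turn": [0,0,0],"fingers": 1}

```text
clock: 12.27
tcp_pos: [0.453, 0.3357, 0.1403]
orientation: [[0.994, -0.114, 0.007], [-0.114, -0.994, 0.005], [0.007, -0.005, -1.0]]
wrist_force: [0.5, 0.6, 0.9]
grip_width: 0.0883
gripper_force: 0.0
```

```bash
python3 - <<'E'
from h import *
np.set_printoptions(precision=4,suppress=True)
grab("side"); p=grab("wrist"); s=robot.read_state(); t=s["tcp_pos"]; R=s["orientation"]; print(t,s["wrist_force"],s["joint_pos"])
for l,z in(("master_center",.038),("dial_center",.059),("zero_mark",.06),("needle_tip",.06)):
  for d in robot.place_of(l,p)[:2]: print(l,d["centre"],d["confidence"],at(p,d["centre"],z,True))
save(p,"w5.png",scale=1.25)
E
```

```text
[0.45   0.3338 0.1352] [ 0.3023 -0.7698 -0.2392] [ 34.0283   7.7985 112.113   -0.0174  60.0634 130.5571]
master_center [319.4, 205.2] 0.97 [0.4471 0.336  0.038 ]
master_center [141.9, 74.8] 0.93 [0.5822 0.4768 0.038 ]
dial_center [325.4, 34.8] 0.6 [0.5793 0.3163 0.059 ]
zero_mark [356.0, 29.6] 0.67 [0.581  0.2942 0.06  ]
needle_tip [314.4, 7.5] 0.46 [0.6013 0.3217 0.06  ]
needle_tip [320.1, 199.0] 0.32 [0.4588 0.3339 0.06  ]
```

View pics/w5.png

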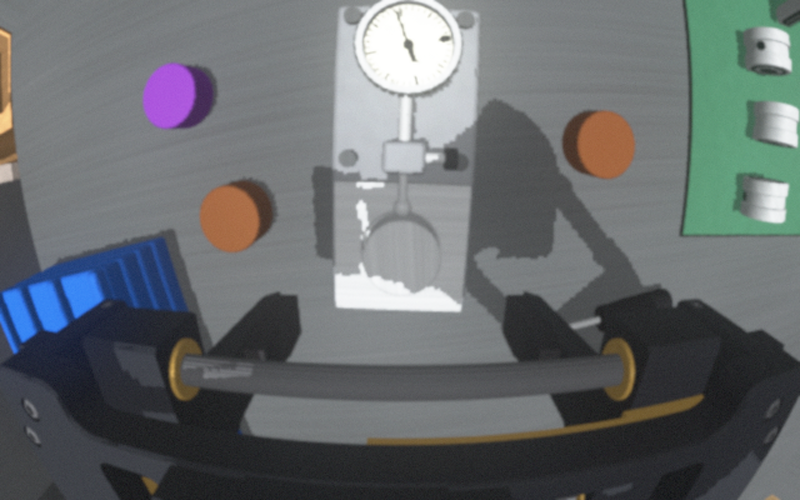

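The master at (400,252) sits in the seat with the spindle touching it. The needle's long end points up to (401,12). The zero arrow is to the right at about (445,38). I'll look closer at the dial.

jog_arm:
  rows:
    - {"delta_pos": [0.222,0.007,-0.06],"turn": [0,0,0],"fingers": 1}
    - {"delta_pos": [0.222,0.007,-0.06],"turn": [0,0,0],"fingers": 1}
    - {"delta_pos": [0.222,0.007,-0.06],"turn": [0,0,0],"fingers": 1}
    - {"delta_pos": [0.222,0.007,-0.06],"turn": [0,0,0],"fingers": 1}
    - {"delta_pos": [0.222,0.007,-0.06],"turn": [0,0,0],"fingers": 1}

```text
clock: 12.98
tcp_pos: [0.5034, 0.3254, 0.1484]
orientation: [[0.994, -0.114, -0.003], [-0.114, -0.994, -0.001], [-0.003, 0.002, -1.0]]
wrist_force: [-0.9, -0.6, -0.3]
grip_width: 0.0884
gripper_force: 0.0
```

```bash
cat >> h.py <<'E'
def rect(p,c,z,half,fish=True,px=300):
    m=np.zeros((px,px,2),np.float32)   # up = +x world, right = -y world
    for i in range(px):
        for j in range(px):
            m[i,j]=proj(p,[c[0]+(px/2-i)*2*half/px,c[1]-(j-px/2)*2*half/px,z],fish)
    return cv2.remap(p["frame"],m[...,0],m[...,1],cv2.INTER_CUBIC)[:,:,::-1]
E
python3 - <<'E'
from h import *
np.set_printoptions(precision=4,suppress=True)
grab("side"); p=grab("wrist"); s=robot.read_state(); t=s["tcp_pos"]; R=s["orientation"]; print(t,R[:,0])
for l,z in(("master_center",.038),("seat",.023),("dial_center",.059),("zero_mark",.06),("needle_tip",.06)):
  for d in robot.place_of(l,p)[:2]: print(l,d["centre"],d["confidence"],at(p,d["centre"],z,True))
im=np.hstack([rect(p,(.5795,.3163),.062,.034,px=400),rect(p,(.45,.334),.053,.034,px=400)])
cv2.imwrite("pics/dial1.png",im)
E
```

```text
[0.5032 0.3257 0.1488] [ 0.9936 -0.1129 -0.0024]
master_center [316.9, 252.4] 0.82 [0.4493 0.3344 0.038 ]
master_center [466.4, 165.3] 0.81 [0.5166 0.1903 0.038 ]
dial_center [321.3, 106.0] 0.95 [0.5785 0.3157 0.059 ]
zero_mark [348.6, 96.3] 0.93 [0.5837 0.2947 0.06  ]
needle_tip [308.5, 77.2] 0.52 [0.6013 0.3227 0.06  ]
```

View pics/dial1.png

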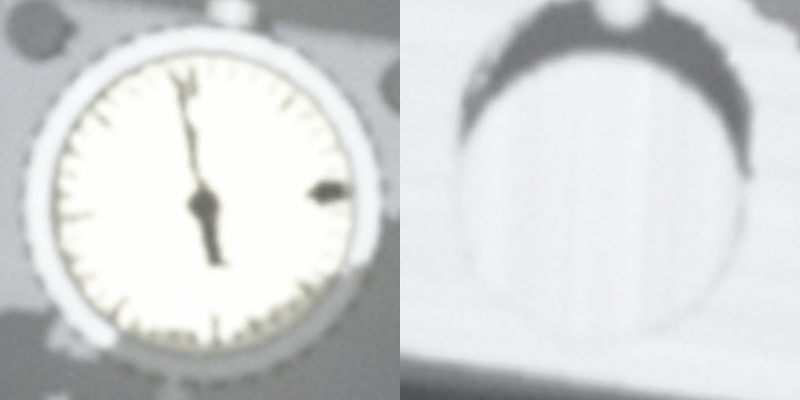

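The needle tip is at about −10° (left of up) and the zero arrow at about +84°. The bezel therefore needs to go about 94° counter-clockwise. The master is inside the seat rim on all sides. I'll go over the dial with yaw +38 so the turn ends clear of the clamp.

jog_arm:
  rows:
    - {"delta_pos": [0.305,0.005,0],"turn": [0,0,-1],"fingers": 1}
    - {"delta_pos": [0.305,0.005,0],"turn": [0,0,-1],"fingers": 1}
    - {"delta_pos": [0.305,0.005,0],"turn": [0,0,-1],"fingers": 1}
    - {"delta_pos": [0.305,0.005,0],"turn": [0,0,-1],"fingers": 1}
    - {"delta_pos": [0.305,0.005,0],"turn": [0,0,-1],"fingers": 1}

```text
clock: 13.75
tcp_pos: [0.581, 0.3159, 0.1498]
orientation: [[0.869, 0.494, -0.0], [0.494, -0.869, -0.0], [-0.0, -0.0, -1.0]]
wrist_force: [-0.1, -0.1, 0.8]
grip_width: 0.0885
gripper_force: 0.0
```

jog_arm:
  rows:
    - {"delta_pos": [0,0,0.1],"turn": [0,0,-0.2],"fingers": 1}
    - {"delta_pos": [0,0,0.2],"turn": [0,0,-0.2],"fingers": 1}
    - {"delta_pos": [0,0,0.2],"turn": [0,0,-0.2],"fingers": 1}
    - {"delta_pos": [0,0,0.2],"turn": [0,0,-0.2],"fingers": 1}
    - {"delta_pos": [0,0,0.2],"turn": [0,0,-0.2],"fingers": 1}

```text
clock: 14.17
tcp_pos: [0.5808, 0.3164, 0.101]
orientation: [[0.785, 0.619, 0.001], [0.619, -0.785, 0.0], [0.001, 0.0, -1.0]]
wrist_force: [-0.8, -0.2, 0.8]
grip_width: 0.0879
gripper_force: 0.0
```

```bash
python3 - <<'E'
from h import *
np.set_printoptions(precision=4,suppress=True)
p=grab("wrist");s=robot.read_state(); t=s["tcp_pos"]; R=s["orientation"]; print(t,R[:,0],s["joint_pos"])
print(R.T@(np.array([.5789,.3158,.056])-t))
E
```

```text
[0.5814 0.3167 0.1018] [0.7853 0.6191 0.0023] [ 26.4198  19.989  100.7845   0.0003  59.0891  78.1679]
[-0.0026 -0.0009  0.0458]
```

jog_arm:
  rows:
    - {"delta_pos": [-0.01,-0.003,0.1],"turn": [0,0,0],"fingers": 1}
    - {"delta_pos": [-0.01,-0.003,0.182],"turn": [0,0,0],"fingers": 1}
    - {"delta_pos": [-0.01,-0.003,0.182],"turn": [0,0,0],"fingers": 1}
    - {"delta_pos": [-0.01,-0.003,0.182],"turn": [0,0,0],"fingers": -1}
    - {"delta_pos": [-0.01,-0.003,0.182],"turn": [0,0,0],"fingers": -1}
  force: 15

```text
clock: 14.63
tcp_pos: [0.5793, 0.3158, 0.0566]
orientation: [[0.785, 0.62, 0.002], [0.62, -0.785, 0.001], [0.003, 0.001, -1.0]]
wrist_force: [0.0, -0.9, 0.2]
grip_width: 0.077
gripper_force: 0.0
```

jog_arm:
  rows:
    - {"delta_pos": [0,0,0],"turn": [0,0,0],"fingers": -1}
    - {"delta_pos": [0,0,0],"turn": [0,0,0],"fingers": -1}
    - {"delta_pos": [0,0,0],"turn": [0,0,0],"fingers": -1}
    - {"delta_pos": [0,0,0],"turn": [0,0,0],"fingers": -1}
    - {"delta_pos": [0,0,0],"turn": [0,0,0],"fingers": -1}

```text
clock: 15.05
tcp_pos: [0.5783, 0.3172, 0.0566]
orientation: [[0.785, 0.619, 0.001], [0.619, -0.785, 0.004], [0.003, -0.002, -1.0]]
wrist_force: [-4.0, 4.4, 2.5]
grip_width: 0.0595
gripper_force: 15.0
```

jog_arm:
  rows:
    - {"delta_pos": [0,-0.005,0],"turn": [0,0,-0.14],"fingers": -1}
    - {"delta_pos": [0,-0.005,0],"turn": [0,0,-0.28],"fingers": -1}
    - {"delta_pos": [0,-0.005,0],"turn": [0,0,-0.42],"fingers": -1}
    - {"delta_pos": [0,-0.005,0],"turn": [0,0,-0.56],"fingers": -1}
    - {"delta_pos": [0,-0.005,0],"turn": [0,0,-0.7],"fingers": -1}

```text
clock: 15.47
tcp_pos: [0.578, 0.3175, 0.0566]
orientation: [[0.341, 0.94, 0.002], [0.94, -0.341, 0.002], [0.003, 0.001, -1.0]]
wrist_force: [-1.7, 2.5, 3.3]
grip_width: 0.0593
gripper_force: 15.0
```

jog_arm:
  rows:
    - {"delta_pos": [0,0,0],"turn": [0,0,-0.14],"fingers": -1}
    - {"delta_pos": [0,0,0],"turn": [0,0,-0.28],"fingers": -1}
    - {"delta_pos": [0,0,0],"turn": [0,0,-0.42],"fingers": -1}
    - {"delta_pos": [0,0,0],"turn": [0,0,-0.56],"fingers": -1}
    - {"delta_pos": [0,0,0],"turn": [0,0,-0.7],"fingers": -1}

```text
clock: 15.88
tcp_pos: [0.5777, 0.3175, 0.0566]
orientation: [[-0.201, 0.98, 0.001], [0.98, 0.201, 0.002], [0.002, 0.002, -1.0]]
wrist_force: [-2.6, 2.3, 4.2]
grip_width: 0.0597
gripper_force: 15.0
```

jog_arm:
  rows:
    - {"delta_pos": [0,0,0],"turn": [0,0,-0.14],"fingers": -1}
    - {"delta_pos": [0,0,0],"turn": [0,0,-0.28],"fingers": -1}
    - {"delta_pos": [0,0,0],"turn": [0,0,-0.42],"fingers": -1}
    - {"delta_pos": [0,0,0],"turn": [0,0,-0.56],"fingers": -1}
    - {"delta_pos": [0,0,0],"turn": [0,0,-0.69],"fingers": -1}

```text
clock: 16.3
tcp_pos: [0.5774, 0.3173, 0.0565]
orientation: [[-0.677, 0.736, 0.001], [0.736, 0.677, 0.002], [0.001, 0.002, -1.0]]
wrist_force: [-4.3, 1.6, 4.4]
grip_width: 0.0594
gripper_force: 15.0
```

```bash
python3 - <<'E'
from h import *
np.set_printoptions(precision=4,suppress=True)
p=grab("wrist");s=robot.read_state(); t=s["tcp_pos"]; R=s["orientation"]; print(t,R[:,0],s["joint_pos"],s["grip_width"],s["wrist_force"],s["clock"])
cv2.imwrite("pics/dial2.png",np.hstack([rect(p,(.5789,.3158),.062,.034,px=400),p["frame"][:,120:520,::-1]]))
E
```

```text
[0.5774 0.3173 0.0565] [-0.6804  0.7328  0.0009] [ 26.5819  22.5425 102.7034   0.0948  54.6723 -16.3505] 0.05971361647198669 [-4.0448  3.5186  5.3554] 16.35
```

View pics/dial2.png

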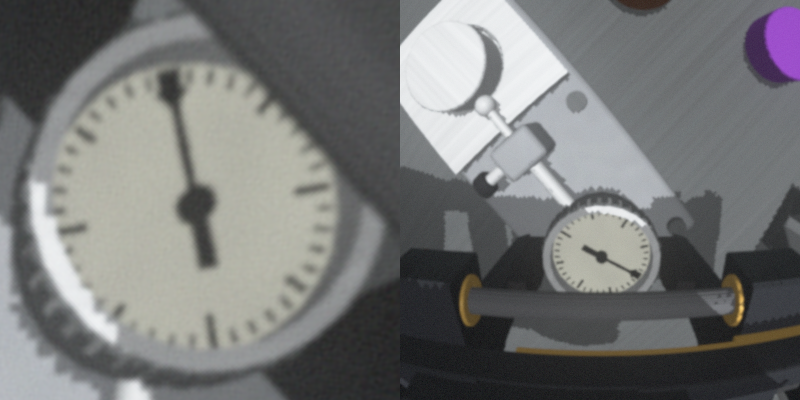

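```bash
cat >> h.py <<'E'
def dialang(im,c,s):
    g=cv2.GaussianBlur(cv2.cvtColor(im,cv2.COLOR_BGR2GRAY),(3,3),0).astype(float)
    out=[]
    for r in np.arange(5,24.1,1):
        a=np.radians(np.arange(-40,25,.5)); v=np.array([g[int(round(c[1]-r*s*np.cos(t))),int(round(c[0]+r*s*np.sin(t)))] for t in a])
        w=np.clip(np.median(v)-25-v,0,None); out.append((r,round(float(np.degrees((w*a).sum()/max(w.sum(),1e-6))),1),int((w>0).sum()/2)))
    return out
E
python3 - <<'E'
from h import *
im=np.ascontiguousarray(cv2.imread("pics/dial2.png")[:,:400])
g=cv2.cvtColor(im,cv2.COLOR_BGR2GRAY); m=(g[185:225,178:216]<70); r,c=np.nonzero(m); print(c.mean()+178,r.mean()+185)
print(dialang(im,(196.3,203.5),400/68))
E
```

```text
196.03804347826087 205.35190217391303
[(np.float64(5.0), -13.3, 20), (np.float64(6.0), -13.1, 20), (np.float64(7.0), -13.2, 19), (np.float64(8.0), -13.2, 16), (np.float64(9.0), -12.9, 15), (np.float64(10.0), -12.8, 14), (np.float64(11.0), -12.6, 12), (np.float64(12.0), -12.6, 10), (np.float64(13.0), -12.6, 10), (np.float64(14.0), -12.5, 9), (np.float64(15.0), -12.4, 9), (np.float64(16.0), -12.4, 8), (np.float64(17.0), -12.6, 9), (np.float64(18.0), -13.0, 12), (np.float64(19.0), -13.0, 15), (np.float64(20.0), -12.7, 16), (np.float64(21.0), -12.7, 12), (np.float64(22.0), -12.5, 10), (np.float64(23.0), -11.9, 10), (np.float64(24.0), 23.8, 2)]
```

The arrow and needle agree within 1°. I'll release, rise and recheck.

jog_arm:
  rows:
    - {"delta_pos": [0,0,0],"turn": [0,0,0],"fingers": 0.6}
    - {"delta_pos": [0,0,0],"turn": [0,0,0],"fingers": 0.6}
    - {"delta_pos": [0,0,0],"turn": [0,0,0],"fingers": 0.6}
    - {"delta_pos": [0,0,-0.1],"turn": [0,0,0],"fingers": 0.6}
    - {"delta_pos": [0,0,-0.25],"turn": [0,0,0],"fingers": 0.6}

```text
clock: 16.77
tcp_pos: [0.5737, 0.3139, 0.1122]
orientation: [[-0.672, 0.74, -0.009], [0.74, 0.672, -0.005], [0.003, -0.01, -1.0]]
wrist_force: [0.5, 0.3, -0.8]
grip_width: 0.0704
gripper_force: 0.0
```

jog_arm:
  rows:
    - {"delta_pos": [-0.2,0,-0.25],"turn": [0,0,0],"fingers": 1}
    - {"delta_pos": [-0.2,0,-0.25],"turn": [0,0,0],"fingers": 1}
    - {"delta_pos": [-0.2,0,-0.25],"turn": [0,0,0],"fingers": 1}
    - {"delta_pos": [-0.2,0,-0.25],"turn": [0,0,0],"fingers": 1}
    - {"delta_pos": [-0.2,0,-0.25],"turn": [0,0,0],"fingers": 1}

```text
clock: 17.18
tcp_pos: [0.6106, 0.2787, 0.1789]
orientation: [[-0.672, 0.74, -0.001], [0.74, 0.672, -0.0], [0.001, -0.001, -1.0]]
wrist_force: [-0.7, -0.5, -0.1]
grip_width: 0.0879
gripper_force: 0.0
```

```bash
python3 - <<'E'
from h import *
np.set_printoptions(precision=4,suppress=True)
p=grab("wrist");s=robot.read_state(); t=s["tcp_pos"]; R=s["orientation"]; print(t,R[:,0],s["joint_pos"])
im=rect(p,(.5789,.3158),.062,.034,px=400); cv2.imwrite("pics/dial3.png",im)
g=cv2.cvtColor(im,cv2.COLOR_BGR2GRAY)
m=cv2.inRange(g,0,90); n,l,st,ce=cv2.connectedComponentsWithStats(m[170:240,170:240]); print(st,ce)
for l,z in(("dial_center",.059),("zero_mark",.06),("needle_tip",.06),("master_center",.038)):
  for d in robot.place_of(l,p)[:1]: print(l,d["centre"],d["confidence"],at(p,d["centre"],z,True))
print(dialang(im,(200,202),400/68))
E
```

```text
[0.6097 0.2788 0.1777] [-0.673   0.7396  0.0013] [ 22.4412  17.1088  95.9642   0.0132  67.1062 -19.8659]
[[   0    0   70   70 4900]] [[34.5 34.5]]
dial_center [325.4, 133.6] 0.57 [0.5797 0.3182 0.059 ]
zero_mark [342.2, 150.7] 0.66 [0.6003 0.3171 0.06  ]
needle_tip [342.7, 147.3] 0.66 [0.5986 0.3195 0.06  ]
master_center [443.5, 19.4] 0.94 [0.5864 0.4805 0.038 ]
[(np.float64(5.0), -12.5, 12), (np.float64(6.0), -14.2, 10), (np.float64(7.0), -14.1, 13), (np.float64(8.0), -12.9, 12), (np.float64(9.0), -12.0, 10), (np.float64(10.0), -11.2, 10), (np.float64(11.0), -10.7, 10), (np.float64(12.0), -10.3, 10), (np.float64(13.0), -10.2, 9), (np.float64(14.0), -11.0, 5), (np.float64(15.0), -12.1, 4), (np.float64(16.0), -12.5, 5), (np.float64(17.0), -12.0, 6), (np.float64(18.0), -11.0, 8), (np.float64(19.0), -10.2, 11), (np.float64(20.0), -10.3, 13), (np.float64(21.0), -9.9, 13), (np.float64(22.0), -10.0, 12), (np.float64(23.0), -10.8, 12), (np.float64(24.0), -11.9, 11)]
```

View pics/dial3.png

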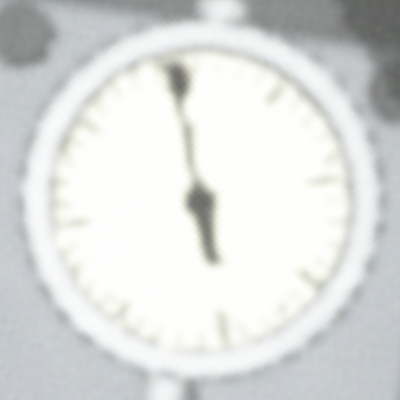

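The arrow and needle coincide at about −10°, so the gauge is done. Next I'll go over the mat with yaw 0.

jog_arm:
  rows:
    - {"delta_pos": [-0.37,-0.58,-0.14],"turn": [0,0,0],"fingers": 1}
    - {"delta_pos": [-0.37,-0.58,-0.14],"turn": [0,0,0],"fingers": 1}
    - {"delta_pos": [-0.37,-0.58,-0.14],"turn": [0,0,0],"fingers": 1}
    - {"delta_pos": [-0.37,-0.58,-0.14],"turn": [0,0,0],"fingers": 1}
    - {"delta_pos": [-0.37,-0.58,-0.14],"turn": [0,0,0],"fingers": 1}

```text
clock: 17.85
tcp_pos: [0.5646, 0.109, 0.215]
orientation: [[-0.672, 0.74, -0.001], [0.74, 0.672, -0.002], [-0.001, -0.002, -1.0]]
wrist_force: [-0.2, -0.0, -0.3]
grip_width: 0.0877
gripper_force: 0.0
```

jog_arm:
  rows:
    - {"delta_pos": [-0.37,-0.58,-0.14],"turn": [0,0,0],"fingers": 1}
    - {"delta_pos": [-0.37,-0.58,-0.14],"turn": [0,0,0],"fingers": 1}
    - {"delta_pos": [-0.37,-0.58,-0.14],"turn": [0,0,0],"fingers": 1}
    - {"delta_pos": [-0.37,-0.58,-0.14],"turn": [0,0,0],"fingers": 1}
    - {"delta_pos": [-0.37,-0.58,-0.14],"turn": [0,0,0],"fingers": 1}

```text
clock: 18.27
tcp_pos: [0.5204, -0.0568, 0.2505]
orientation: [[-0.671, 0.741, 0.001], [0.741, 0.671, -0.002], [-0.002, -0.001, -1.0]]
wrist_force: [0.4, -0.5, -0.6]
grip_width: 0.088
gripper_force: 0.0
```

jog_arm:
  rows:
    - {"delta_pos": [0,0,0],"turn": [0,0,0.75],"fingers": 1}
    - {"delta_pos": [0,0,0],"turn": [0,0,0.75],"fingers": 1}
    - {"delta_pos": [0,0,0],"turn": [0,0,0.75],"fingers": 1}
    - {"delta_pos": [0,0,0],"turn": [0,0,0.75],"fingers": 1}
    - {"delta_pos": [0,0,0],"turn": [0,0,0.75],"fingers": 1}

```text
clock: 18.68
tcp_pos: [0.5213, -0.0518, 0.2487]
orientation: [[-0.144, 0.99, -0.001], [0.99, 0.144, 0.001], [0.001, -0.001, -1.0]]
wrist_force: [0.0, -0.5, 0.8]
grip_width: 0.0884
gripper_force: 0.0
```

jog_arm:
  rows:
    - {"delta_pos": [0,0,0],"turn": [0,0,0.75],"fingers": 1}
    - {"delta_pos": [0,0,0],"turn": [0,0,0.75],"fingers": 1}
    - {"delta_pos": [0,0,0],"turn": [0,0,0.75],"fingers": 1}
    - {"delta_pos": [0,0,0],"turn": [0,0,0.75],"fingers": 1}
    - {"delta_pos": [0,0,0],"turn": [0,0,0.75],"fingers": 1}

```text
clock: 19.1
tcp_pos: [0.5213, -0.0516, 0.2486]
orientation: [[0.43, 0.903, -0.001], [0.903, -0.43, 0.001], [0.0, -0.002, -1.0]]
wrist_force: [0.0, 0.1, -0.1]
grip_width: 0.0881
gripper_force: 0.0
```

jog_arm:
  rows:
    - {"delta_pos": [0,0,0],"turn": [0,0,0.75],"fingers": 1}
    - {"delta_pos": [0,0,0],"turn": [0,0,0.75],"fingers": 1}
    - {"delta_pos": [0,0,0],"turn": [0,0,0.75],"fingers": 1}
    - {"delta_pos": [0,0,0],"turn": [0,0,0.75],"fingers": 1}
    - {"delta_pos": [0,0,0],"turn": [0,0,0.75],"fingers": 1}

```text
clock: 19.52
tcp_pos: [0.5213, -0.0516, 0.2486]
orientation: [[0.859, 0.512, -0.001], [0.512, -0.859, 0.001], [-0.001, -0.001, -1.0]]
wrist_force: [-0.6, 0.1, -0.0]
grip_width: 0.0881
gripper_force: 0.0
```

jog_arm:
  rows:
    - {"delta_pos": [0,0,0],"turn": [0,0,0.69],"fingers": 1}
    - {"delta_pos": [0,0,0],"turn": [0,0,0.69],"fingers": 1}
    - {"delta_pos": [0,0,0],"turn": [0,0,0.69],"fingers": 1}
    - {"delta_pos": [0,0,0],"turn": [0,0,0.69],"fingers": 1}
    - {"delta_pos": [0,0,0],"turn": [0,0,0.69],"fingers": 1}

```text
clock: 19.93
tcp_pos: [0.5213, -0.0516, 0.2486]
orientation: [[1.0, -0.004, -0.001], [-0.004, -1.0, 0.001], [-0.001, -0.001, -1.0]]
wrist_force: [-0.0, -0.4, -0.3]
grip_width: 0.0882
gripper_force: 0.0
```

```bash
cat >> h.py <<'E'
def unwrap(p,c,yaw,z=.028,R=.025,fish=True,px=1e-3):
    # rows: angle phi (deg) -85..85, + = toward +y-ish side (left of axis); cols: axial -18..18 mm
    T=np.array(p["cam_to_world"]); ax=np.array([np.cos(yaw),np.sin(yaw),0]); ay=np.array([-np.sin(yaw),np.cos(yaw),0]); az=np.array([0,0,1.])
    ph=np.radians(np.arange(-90,90.1,1)); xs=np.arange(-.018,.0181,.0005)
    m=np.zeros((len(ph),len(xs),2),np.float32); vis=np.zeros(len(ph),bool)
    C=np.array([c[0],c[1],z])
    for i,a in enumerate(ph):
        n=np.sin(a)*ay+np.cos(a)*az
        vis[i]=n@(T[:3,3]-C-R*n)>.0
        for j,x in enumerate(xs): m[i,j]=proj(p,C+R*n+x*ax,fish)
    im=cv2.remap(p["frame"],m[...,0],m[...,1],cv2.INTER_LINEAR); im[~vis]=255
    return im,np.degrees(ph),xs,vis
def hole(p,c,yaw,**k):
    im,ph,xs,vis=unwrap(p,c,yaw,**k); g=cv2.cvtColor(im,cv2.COLOR_RGB2GRAY).astype(np.float32)
    col=np.abs(xs)<.009; h=cv2.blur(g,(13,15))   # ~6.5 mm x 15 deg
    h[:, ~col]=999; i,j=np.unravel_index(h.argmin(),h.shape)
    v=ph[vis]; return ph[i],round(xs[j]*1e3,1),round(float(h.min())),round(float(np.median(g[vis][:,col]))),(v.min(),v.max()),im
E
cat > look.py <<'E'
from h import *
import sys
np.set_printoptions(precision=4,suppress=True)
def look(name):
    p=grab("wrist"); s=robot.read_state(); t=s["tcp_pos"]; R=s["orientation"]; print(t,R[:,0],s["clock"])
    ims=[]
    for m in sorted(robot.masks_of("bearing1",p),key=lambda m:-m["confidence"])[:8]:
        mk=m["mask"].astype(np.uint8); cn=max(cv2.findContours(mk,0,1)[0],key=len)[:,0]
        X=np.array([at(p,q,.028,True)[:2] for q in cn]); b=X.min(0),X.max(0)
        print("mask",np.round(m["confidence"],2),np.round(m["box"]),"x",b[0][0],b[1][0],"y",b[0][1],b[1][1])
    for d in robot.place_of("bearing1",p):
        c=at(p,d["centre"],.028,True)
        a,x,h,md,v,im=hole(p,c,0.); ims.append(cv2.resize(im,(219,543))[:,:,::-1]); print("b",np.round(d["centre"]),round(d["confidence"],2),c[:2],"hole",a,x,h,md,v)
    cv2.imwrite("pics/"+name,np.hstack(ims)[:600,:800])
    return p
if __name__=="__main__":
    p=look(sys.argv[1]); print("mat",[(d["confidence"],at(p,d["centre"],0,True)) for d in robot.place_of("mat",p)][:1])
    g=cv2.inRange(cv2.cvtColor(p["frame"],cv2.COLOR_RGB2HSV),(50,80,40),(90,255,255))
    cn=max(cv2.findContours(g,0,1)[0],key=len)[:,0]; X=np.array([at(p,q,.003,True)[:2] for q in cn],np.float32); print("matrect",cv2.minAreaRect(X))
E
python3 look.py u1.png
```

```text
[ 0.5213 -0.0516  0.2487] [ 1.     -0.0029 -0.0012] 19.9833
mask 0.96 [305. 166.  47.  35.] x 0.5079212351445438 0.5523195871928229 y -0.059675519993604986 -0.006262176062425698
mask 0.93 [365.  52.  41.  35.] x 0.6417777569286958 0.688605736903791 y -0.1283122391905306 -0.07729616038256402
mask 0.89 [288. 218.  41.  37.] x 0.4323555237756047 0.4852286588953198 y -0.03985629148618927 0.011695389713147715
mask 0.77 [299. 105.  43.  35.] x 0.5817022982982195 0.6216184201054481 y -0.052814548748799976 -0.0020947656357382938
b [367.  52.] 0.94 [ 0.6635 -0.1067] hole -43.0 -2.5 130 203 (np.float64(-77.0), np.float64(90.0))
b [305. 167.] 0.93 [ 0.5257 -0.0327] hole -82.0 2.0 91 139 (np.float64(-89.0), np.float64(82.0))
b [287. 218.] 0.85 [ 0.4605 -0.0089] hole 72.0 -8.0 139 202 (np.float64(-90.0), np.float64(79.0))
b [298. 104.] 0.71 [ 0.6004 -0.0265] hole -90.0 -0.5 103 199 (np.float64(-90.0), np.float64(81.0))
mat [(0.88, array([ 0.5617, -0.055 ,  0.    ]))]
matrect ((0.5625838041305542, -0.05711492896080017), (0.24610067903995514, 0.29633772373199463), 84.6125259399414)
```

View pics/u1.png

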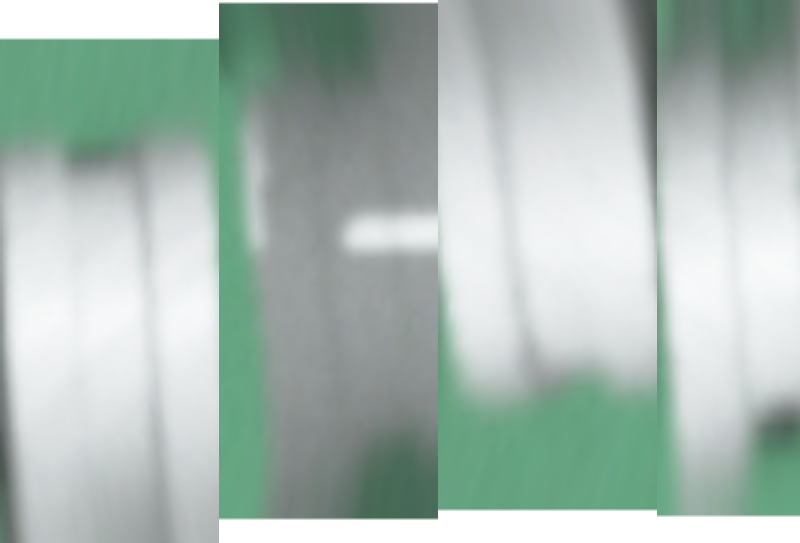

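```bash
cat > look.py <<'E'
from h import *
import sys
from scipy.optimize import minimize
np.set_printoptions(precision=4,suppress=True,linewidth=200)
a=np.linspace(0,2*np.pi,40)
def sil(p,c,yaw,z):
    ax=np.array([np.cos(yaw),np.sin(yaw),0]); ay=np.array([-np.sin(yaw),np.cos(yaw),0])
    P=[proj(p,np.array([c[0],c[1],z])+s*.018*ax+.025*(np.cos(t)*ay+np.sin(t)*np.array([0,0,1])),True) for s in(-1,1) for t in a]
    h=cv2.convexHull(np.array(P,np.float32)); m=np.zeros((1600,2560),np.uint8); cv2.fillConvexPoly(m,np.int32(np.round(h*4*4)),1,shift=2)
    return m
def fit(p,mask,c0,z,yaw0):
    M=cv2.resize(mask.astype(np.uint8),(2560,1600),interpolation=cv2.INTER_LINEAR)
    f=lambda v: 1-(lambda S:(S&M).sum()/max((S|M).sum(),1))(sil(p,v[:2]*.01,v[2]*.1,z))
    r=minimize(f,[c0[0]*100,c0[1]*100,yaw0*10],method="Nelder-Mead",options=dict(initial_simplex=[[c0[0]*100+d[0],c0[1]*100+d[1],yaw0*10+d[2]] for d in((0,0,0),(.6,0,0),(0,.6,0),(.2,.2,1))],maxiter=70,xatol=.01,fatol=1e-4))
    return r.x[:2]*.01,r.x[2]*.1,1-r.fun
def profile(p,c,yaw,z):
    im,ph,xs,vis=unwrap(p,c,yaw,z=z); g=cv2.cvtColor(im,cv2.COLOR_RGB2GRAY).astype(float)
    d=g[:,np.abs(xs)<.0035].mean(1)-np.median(g[:,(np.abs(xs)>.008)&(np.abs(xs)<.015)],axis=1)
    d[~vis]=0
    return d,ph,im
def look(z=.028,yaw0=-.09,n=4,near=None,label="bearing1"):
    p=grab("wrist"); s=robot.read_state(); print(s["tcp_pos"],s["orientation"][:,0],s["clock"],s["wrist_force"]); out=[]
    for m in sorted(robot.masks_of(label,p),key=lambda m:-m["confidence"]):
        c0=at(p,m["box"][:2],z,True)[:2]
        if m["confidence"]<.4 or (near is not None and np.hypot(*(c0-near))>.04): continue
        c,yaw,iou=fit(p,m["mask"],c0,z,yaw0); d,ph,im=profile(p,c,yaw,z)
        k=cv2.blur(d[:,None],(1,13))[:,0]; i=k[10:-10].argmin()+10
        w=np.clip(-d-15,0,None)*(abs(ph-ph[i])<20); hc=(w*ph).sum()/max(w.sum(),1e-9)
        print("c",c,"yaw",round(np.degrees(yaw),1),"iou",round(iou,2),"hole",round(hc,1),"depth",round(k[i])); print("  ",[int(q) for q in d[::6]])
        out.append((c,yaw,hc,im))
    return p,out
if __name__=="__main__":
    kw={}
    if len(sys.argv)>2: kw["near"]=np.array([float(sys.argv[1]),float(sys.argv[2])])
    if len(sys.argv)>3: kw["z"]=float(sys.argv[3])
    p,o=look(**kw)
    if o: cv2.imwrite("pics/u_last.png",np.hstack([cv2.resize(q[3],(198,500))[:,:,::-1] for q in o])[:,:800])
E
python3 look.py
```

```text
[ 0.5213 -0.0522  0.2491] [ 1.      0.0027 -0.0007] 20.1833 [ 0.3469 -0.4187  0.0781]
c [ 0.6639 -0.1028] yaw -2.6 iou 0.96 hole -54.6 depth -38
   [0, 0, -10, -13, -20, -33, -41, -32, -17, -11, -7, -3, -2, -1, 0, 0, 0, -1, -2, 0, 0, 0, -5, -11, -16, -21, -25, -24, -15, -7, -2]
c [ 0.4597 -0.0147] yaw -2.7 iou 0.95 hole 63.1 depth -32
   [-31, -31, -27, -25, -26, -23, -20, -15, -11, -9, -6, -4, -2, -3, -2, 0, -1, -3, -3, -4, -5, -4, -10, -17, -27, -33, -30, -25, -20, 0, 0]
c [ 0.6012 -0.0281] yaw -6.9 iou 0.94 hole 63.4 depth -84
   [0, -1, -5, -15, -26, -28, -20, -14, -9, -7, -5, -4, -1, 0, 1, 2, 0, -1, -1, -2, -2, -3, -8, -32, -70, -91, -79, -61, -50, 0, 0]
c [ 0.5309 -0.0337] yaw -7.5 iou 0.92 hole -65.0 depth -18
   [0, -8, -10, -15, -18, -17, -12, -6, -6, -1, 0, 1, 19, 0, -7, 0, 0, 0, 0, -1, -2, -2, -2, -4, -7, -9, -15, -16, -16, -17, 0]
c [ 0.593  -0.1499] yaw 92.3 iou 0.04 hole 0.0 depth -2
   [0, 0, 0, 0, 0, 1, 0, -1, 0, -1, -2, -1, -2, 0, 18, 11, 0, 0, 0, 0, 0, 0, 0, 0, 0, 1, 0, 0, 1, 0, 0]
```

jog_arm:
  rows:
    - {"delta_pos": [-0.05,0.76,0.2],"turn": [0,0,0],"fingers": 1}
    - {"delta_pos": [-0.05,0.76,0.2],"turn": [0,0,0],"fingers": 1}
    - {"delta_pos": [-0.05,0.76,0.2],"turn": [0,0,0],"fingers": 1}
    - {"delta_pos": [-0.05,0.76,0.2],"turn": [0,0,0],"fingers": 1}
    - {"delta_pos": [-0.05,0.76,0.2],"turn": [0,0,0],"fingers": 1}

```text
clock: 20.65
tcp_pos: [0.5083, -0.2454, 0.1987]
orientation: [[1.0, 0.001, -0.0], [0.001, -1.0, -0.001], [-0.0, 0.001, -1.0]]
wrist_force: [1.4, 0.1, -0.3]
grip_width: 0.088
gripper_force: 0.0
```

```bash
grep -n "isotropic" look.py; python3 look.py; python3 - <<'E'
from h import *
p=grab("wrist"); np.set_printoptions(precision=4,suppress=True)
for l in("tray","packed1"): print(l,[(d["confidence"],at(p,d["centre"],0 if l=="tray" else .029,True)) for d in robot.place_of(l,p)][:3])
save(p,"w6.png")
g=cv2.inRange(cv2.cvtColor(p["frame"],cv2.COLOR_RGB2HSV),(100,120,40),(125,255,255)); g[:, :330]=0
cn=max(cv2.findContours(g,0,1)[0],key=len)[:,0]; X=np.array([at(p,q,.014,True)[:2] for q in cn],np.float32); print(cv2.minAreaRect(X))
E
```

```text
[ 0.5073 -0.2492  0.1972] [ 1.     -0.0013 -0.0025] 20.7 [ 0.6381 -2.6695 -0.7022]
c [ 0.6636 -0.1031] yaw -2.7 iou 0.96 hole -74.8 depth -57
   [-14, -32, -53, -62, -33, -11, -6, -4, -3, -2, -1, 0, 0, 0, 0, 0, 0, -2, -2, -2, -7, -22, -41, -48, -44, -42, 0, 0, 0, 0, 0]
c [ 0.5307 -0.0338] yaw -8.4 iou 0.94 hole 42.4 depth -51
   [-2, -5, -8, -10, -9, -9, -6, -5, -4, 0, 0, 0, -1, -1, -2, -1, -1, 0, -3, -11, -27, -45, -50, -50, 0, 0, 0, 0, 0, 0, 0]
c [ 0.6007 -0.0281] yaw -5.9 iou 0.95 hole 40.1 depth -68
   [-1, -4, -7, -10, -9, -7, -4, 0, -1, -2, -1, -1, 1, 1, 0, 0, 0, -2, -5, -18, -44, -68, -68, -65, 0, 0, 0, 0, 0, 0, 0]
c [ 0.4597 -0.0143] yaw 1.1 iou 0.93 hole 36.0 depth -41
   [-4, -5, -8, -9, -7, -4, -2, -1, 0, -1, 1, 0, 0, -1, -1, -1, -5, -8, -15, -27, -39, -42, -40, -34, 0, 0, 0, 0, 0, 0, 0]
tray [(0.64, array([ 0.5159, -0.3693,  0.    ])), (0.18, array([ 0.4946, -0.4457,  0.    ]))]
packed1 [(0.93, array([ 0.4965, -0.4264,  0.029 ])), (0.82, array([ 0.4372, -0.4129,  0.029 ])), (0.58, array([0.7272, 0.2167, 0.029 ]))]
((0.5161992907524109, -0.36984264850616455), (0.18618938326835632, 0.27478423714637756), 79.53433990478516)
```

View pics/w6.png

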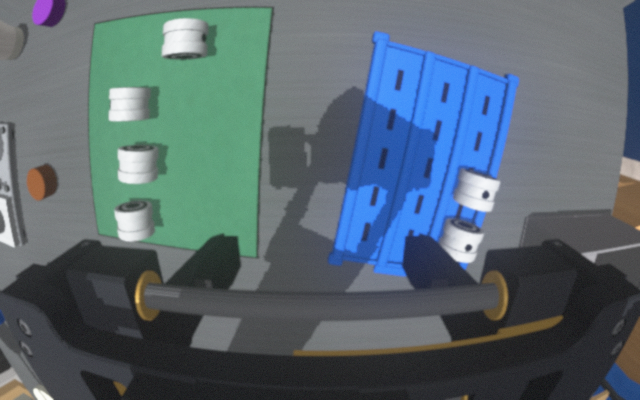

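From the −y side no hole shows on the bearings at x = 0.46 and 0.53, so theirs face down. The bearing at x = 0.60 has its hole about 62° toward +y. The one at x = 0.66 may have its hole near −75°. The blue tray is at (430,160), yaw about −10.5°, with the packed bearings at (475,187) and (460,240).

I'll begin with the x = 0.60 bearing.

jog_arm:
  rows:
    - {"delta_pos": [0.188,-0.442,0.1],"turn": [0,0,0],"fingers": 1}
    - {"delta_pos": [0.188,-0.442,0.1],"turn": [0,0,0],"fingers": 1}
    - {"delta_pos": [0.188,-0.442,0.1],"turn": [0,0,0],"fingers": 1}
    - {"delta_pos": [0.188,-0.442,0.1],"turn": [0,0,0],"fingers": 1}
    - {"delta_pos": [0.188,-0.442,0.1],"turn": [0,0,0],"fingers": 1}

```text
clock: 21.32
tcp_pos: [0.5562, -0.129, 0.1747]
orientation: [[1.0, 0.007, -0.0], [0.007, -1.0, 0.0], [-0.0, -0.0, -1.0]]
wrist_force: [0.2, -0.1, 0.2]
grip_width: 0.088
gripper_force: 0.0
```

jog_arm:
  rows:
    - {"delta_pos": [0.188,-0.442,0.2],"turn": [0,0,0.14],"fingers": 1}
    - {"delta_pos": [0.188,-0.442,0.2],"turn": [0,0,0.14],"fingers": 1}
    - {"delta_pos": [0.188,-0.442,0.2],"turn": [0,0,0.14],"fingers": 1}
    - {"delta_pos": [0.188,-0.442,0.2],"turn": [0,0,0.14],"fingers": 1}
    - {"delta_pos": [0.188,-0.442,0.2],"turn": [0,0,0.14],"fingers": 1}

```text
clock: 21.73
tcp_pos: [0.6023, -0.0202, 0.1239]
orientation: [[0.994, -0.105, -0.002], [-0.105, -0.994, -0.0], [-0.002, 0.0, -1.0]]
wrist_force: [0.6, -0.6, -0.2]
grip_width: 0.0882
gripper_force: 0.0
```

```bash
cat >> look.py <<'E'
    s=robot.read_state(); t=s["tcp_pos"]; R=s["orientation"]
    for c,yaw,hc,_ in o:
        print("share to centre",np.round(R.T@(np.array([c[0],c[1],.012])-t)/.25,3),"turn share",round((np.degrees(np.arctan2(R[1,0],R[0,0]))-np.degrees(yaw))/45,3))
E
python3 look.py .601 -.028
```

```text
[ 0.6025 -0.0216  0.1247] [ 0.9943 -0.1066 -0.0005] 21.7833 [ 0.3404 -0.5706  0.2188]
c [ 0.6011 -0.0271] yaw -7.5 iou 0.93 hole 59.4 depth -60
   [0, 0, -21, -18, -17, -14, -9, -5, -4, -4, -4, -4, 0, 0, 2, 2, -1, -2, -1, -1, 0, -1, -5, -21, -60, -64, -38, -23, -17, -19, 0]
share to centre [-0.005  0.019  0.453] turn share 0.029
```

jog_arm:
  rows:
    - {"delta_pos": [-0.004,0.019,0.15],"turn": [0,0,0.025],"fingers": 1}
    - {"delta_pos": [-0.004,0.019,0.3],"turn": [0,0,0.025],"fingers": 1}
    - {"delta_pos": [-0.004,0.019,0.44],"turn": [0,0,0.025],"fingers": 1}
    - {"delta_pos": [-0.004,0.019,0.45],"turn": [0,0,0.025],"fingers": 1}
    - {"delta_pos": [-0.004,0.019,0.45],"turn": [0,0,0.025],"fingers": 0.19}

```text
clock: 22.25
tcp_pos: [0.5989, -0.028, 0.0108]
orientation: [[0.991, -0.13, -0.005], [-0.13, -0.991, 0.0], [-0.005, 0.0, -1.0]]
wrist_force: [-0.2, 0.1, 0.3]
grip_width: 0.0832
gripper_force: 0.0
```

jog_arm:
  rows:
    - {"delta_pos": [0,0,0],"turn": [0,0,0],"fingers": 0.19}
    - {"delta_pos": [0,0,0],"turn": [0,0,0],"fingers": 0.19}
    - {"delta_pos": [0,0,0],"turn": [0,0,0],"fingers": 0.19}
    - {"delta_pos": [0,0,0],"turn": [0,0,0],"fingers": 0.19}
    - {"delta_pos": [0,0,0],"turn": [0,0,0],"fingers": 0.19}
  force: 10

```text
clock: 22.67
tcp_pos: [0.6024, -0.0265, 0.0138]
orientation: [[0.992, -0.128, 0.003], [-0.128, -0.992, -0.0], [0.003, -0.0, -1.0]]
wrist_force: [-1.2, 0.0, -0.1]
grip_width: 0.0531
gripper_force: 0.0
```

jog_arm:
  rows:
    - {"delta_pos": [0,0.015,0],"turn": [0,0,0],"fingers": 0.19}
    - {"delta_pos": [0,0.035,0],"turn": [0,0,0],"fingers": 0.19}
    - {"delta_pos": [0,0.055,0],"turn": [0,0,0],"fingers": 0.19}
    - {"delta_pos": [0,0.075,0],"turn": [0,0,0],"fingers": 0.19}
    - {"delta_pos": [0,0.09,0],"turn": [0,0,0],"fingers": 0.19}

```text
clock: 23.08
tcp_pos: [0.598, -0.0496, 0.0119]
orientation: [[0.992, -0.129, -0.0], [-0.129, -0.992, -0.0], [-0.0, 0.0, -1.0]]
wrist_force: [-0.3, -0.7, -0.2]
grip_width: 0.0525
gripper_force: 0.0
```

jog_arm:
  rows:
    - {"delta_pos": [0,0.008,0],"turn": [0,0,0],"fingers": 0.19}
    - {"delta_pos": [0,0.012,0],"turn": [0,0,0],"fingers": 0.19}
    - {"delta_pos": [0,0.012,0],"turn": [0,0,0],"fingers": 0.19}
    - {"delta_pos": [0,0.012,0],"turn": [0,0,0],"fingers": 0.19}
    - {"delta_pos": [0,0.012,0],"turn": [0,0,0],"fingers": 0.19}

```text
clock: 23.5
tcp_pos: [0.5979, -0.0516, 0.012]
orientation: [[0.992, -0.128, -0.0], [-0.128, -0.992, 0.0], [-0.0, -0.0, -1.0]]
wrist_force: [-0.1, 0.0, -0.9]
grip_width: 0.0524
gripper_force: 0.0
```

jog_arm:
  rows:
    - {"delta_pos": [0,0,0],"turn": [0,0,0],"fingers": 1}
    - {"delta_pos": [0,0,0],"turn": [0,0,0],"fingers": 1}
    - {"delta_pos": [0,0,-0.15],"turn": [0,0,0],"fingers": 1}
    - {"delta_pos": [0,0,-0.3],"turn": [0,0,0],"fingers": 1}
    - {"delta_pos": [0,0,-0.3],"turn": [0,0,0],"fingers": 1}

```text
clock: 23.92
tcp_pos: [0.6034, -0.0522, 0.0947]
orientation: [[0.992, -0.128, 0.012], [-0.128, -0.992, -0.002], [0.012, -0.0, -1.0]]
wrist_force: [1.4, -0.0, 1.5]
grip_width: 0.0837
gripper_force: 0.0
```

```bash
python3 look.py .6 -.055
```

```text
[ 0.6022 -0.0521  0.0923] [ 0.9917 -0.1282  0.01  ] 23.9667 [ 0.1942 -0.4672 -0.0196]
c [ 0.5979 -0.054 ] yaw -6.6 iou 0.96 hole 8.3 depth -98
   [0, 0, -20, -16, -16, -13, -10, -8, -7, -4, -1, 0, 0, 0, -2, -69, -101, -97, -48, -2, -1, -2, -4, -5, -10, -11, -2, 9, 12, 0, 0]
share to centre [-0.009  0.01   0.311] turn share -0.018
```

jog_arm:
  rows:
    - {"delta_pos": [-0.009,0.01,0.14],"turn": [0,0,-0.018],"fingers": 1}
    - {"delta_pos": [-0.009,0.01,0.27],"turn": [0,0,-0.018],"fingers": 1}
    - {"delta_pos": [-0.009,0.01,0.279],"turn": [0,0,-0.018],"fingers": 1}
    - {"delta_pos": [-0.009,0.01,0.279],"turn": [0,0,-0.018],"fingers": 0.19}
    - {"delta_pos": [-0.009,0.01,0.279],"turn": [0,0,-0.018],"fingers": 0.19}

```text
clock: 24.43
tcp_pos: [0.5949, -0.0538, 0.0169]
orientation: [[0.993, -0.114, -0.002], [-0.114, -0.993, 0.0], [-0.002, -0.0, -1.0]]
wrist_force: [-0.0, 0.4, 0.6]
grip_width: 0.077
gripper_force: 0.0
```

jog_arm:
  rows:
    - {"delta_pos": [0,0,0],"turn": [0,0,0],"fingers": 0.19}
    - {"delta_pos": [0,0,0],"turn": [0,0,0],"fingers": 0.19}
    - {"delta_pos": [0,0,0],"turn": [0,0,0],"fingers": 0.19}
    - {"delta_pos": [0,0.008,0],"turn": [0,0,0],"fingers": 0.19}
    - {"delta_pos": [0,0.0145,0],"turn": [0,0,0],"fingers": 0.19}

```text
clock: 24.85
tcp_pos: [0.5956, -0.0577, 0.0183]
orientation: [[0.993, -0.114, 0.002], [-0.114, -0.993, -0.0], [0.002, 0.0, -1.0]]
wrist_force: [0.1, -0.6, -0.1]
grip_width: 0.0525
gripper_force: 0.0
```

jog_arm:
  rows:
    - {"delta_pos": [0,0,0],"turn": [0,0,0],"fingers": -1}
    - {"delta_pos": [0,0,0],"turn": [0,0,0],"fingers": -1}
    - {"delta_pos": [0,0,0],"turn": [0,0,0],"fingers": -1}
    - {"delta_pos": [0,0,0],"turn": [0,0,0],"fingers": -1}
    - {"delta_pos": [0,0,0],"turn": [0,0,0],"fingers": -1}
  force: 35

```text
clock: 25.27
tcp_pos: [0.5954, -0.0581, 0.0179]
orientation: [[0.993, -0.114, 0.001], [-0.114, -0.993, -0.001], [0.001, 0.001, -1.0]]
wrist_force: [-1.5, -3.6, 4.8]
grip_width: 0.0492
gripper_force: 35.0
```

```bash
python3 - <<'E'
from h import *
np.set_printoptions(precision=4,suppress=True)
s=robot.read_state(); print(s["tcp_pos"],s["grip_width"],s["gripper_force"])
p=grab("wrist"); q=dict(p)
R=np.array([[1,-.0013,-.0025],[-.0013,-1,0],[-.0025,0,-1]]); t=np.array([.5073,-.2492,.1972])
T=np.eye(4); T[:3,:3]=R@np.array([[.0002,-.959,-.2834],[1,0,.0008],[-.0008,-.2834,.959]]); T[:3,3]=R@[.0739,.0009,-.1454]+t; q["cam_to_world"]=T
im=cv2.imread("pics/w6.png"); hsv=cv2.cvtColor(im,cv2.COLOR_BGR2HSV)
# dark slots inside the blue tray
blue=cv2.inRange(hsv,(100,120,40),(125,255,255)); blue[:,:330]=0; blue[:,560:]=0
hull=np.zeros_like(blue); cv2.drawContours(hull,[cv2.convexHull(np.vstack([c for c in cv2.findContours(blue,0,1)[0] if len(c)>30]))],-1,255,-1)
d=cv2.inRange(cv2.cvtColor(im,cv2.COLOR_BGR2GRAY),0,45)&hull
n,l,st,ce=cv2.connectedComponentsWithStats(d)
for i in range(1,n):
  if 20<st[i,4]<250: print(np.round(ce[i]),st[i,2:],at(q,ce[i],.004,True)[:2])
E
```

```text
[ 0.5954 -0.0581  0.0179] 0.049224844480193174 35.00077307224274
[411. 270.] [19 19 79] [ 0.3835 -0.366 ]
```

```bash
python3 - <<'E'
from h import *
np.set_printoptions(precision=4,suppress=True)
p=dict(fx=309.707,fy=309.707,cx=321.112,cy=197.471)
R=np.array([[1,-.0013,-.0025],[-.0013,-1,0],[-.0025,0,-1]]); t=np.array([.5073,-.2492,.1972])
T=np.eye(4); T[:3,:3]=R@np.array([[.0002,-.959,-.2834],[1,0,.0008],[-.0008,-.2834,.959]]); T[:3,3]=R@[.0739,.0009,-.1454]+t; p["cam_to_world"]=T
im=cv2.imread("pics/w6.png"); g=cv2.cvtColor(im,cv2.COLOR_BGR2GRAY).astype(float)
A=[(400,80),(390,120),(383,158),(375,195),(366,231)];B=[(446,92),(437,130),(429,167),(421,205),(409,241)]
for L in(A,B):
  X=[]
  for c,r in L:
    w=g[r-14:r+15,c-9:c+10]; k=np.clip(np.percentile(w,25)-5-w,0,None); rr,cc=np.mgrid[r-14:r+15,c-9:c+10]
    u=[(k*cc).sum()/k.sum(),(k*rr).sum()/k.sum()]; X.append(at(p,u,.004,True)[:2]); print(np.round(u,1),X[-1])
  X=np.array(X); m=X.mean(0); v=np.linalg.svd(X-m)[2][0]; v*=np.sign(v[0]); print("mean",m,"yaw",np.degrees(np.arctan2(v[1],v[0])),"resid",(X-m)@[-v[1],v[0]],"along",(X-m)@v)
E
```

```text
[398.8  79.8] [ 0.6147 -0.3355]
[390.7 120.3] [ 0.5691 -0.327 ]
[382.7 158.2] [ 0.5264 -0.3193]
[374.  195.9] [ 0.4825 -0.3112]
[365.6 233.3] [ 0.4359 -0.3034]
mean [ 0.5257 -0.3193] yaw -10.187467560009553 resid [-0.0002  0.0001  0.0001  0.0003 -0.0003] along [ 0.0905  0.0441  0.0007 -0.044  -0.0912]
[444.8  92.1] [ 0.6048 -0.3904]
[436.1 132.1] [ 0.5581 -0.3814]
[427.8 167.8] [ 0.5163 -0.3738]
[418.7 203.9] [ 0.4726 -0.3662]
[410.  249.5] [ 0.4126 -0.3613]
mean [ 0.5129 -0.3746] yaw -8.777552379495388 resid [-0.0015  0.0002  0.0013  0.0022 -0.0022] along [ 0.0933  0.0457  0.0033 -0.0411 -0.1011]
```

jog_arm:
  rows:
    - {"delta_pos": [0,0,-0.1],"turn": [0,0,0],"fingers": -1}
    - {"delta_pos": [0,0,-0.24],"turn": [0,0,0],"fingers": -1}
    - {"delta_pos": [0,0,-0.36],"turn": [0,0,0],"fingers": -1}
    - {"delta_pos": [-0.05,0.12,-0.36],"turn": [0,0,0],"fingers": -1}
    - {"delta_pos": [-0.1,0.22,-0.36],"turn": [0,0,0],"fingers": -1}

```text
clock: 25.73
tcp_pos: [0.5655, -0.1091, 0.1091]
orientation: [[0.994, -0.112, 0.004], [-0.112, -0.994, -0.0], [0.004, 0.0, -1.0]]
wrist_force: [-0.6, -1.3, -4.3]
grip_width: 0.0492
gripper_force: 35.0
```

jog_arm:
  rows:
    - {"delta_pos": [-0.2,0.41,0],"turn": [0,0,0],"fingers": -1}
    - {"delta_pos": [-0.2,0.41,0],"turn": [0,0,0],"fingers": -1}
    - {"delta_pos": [-0.2,0.41,0],"turn": [0,0,0],"fingers": -1}
    - {"delta_pos": [-0.2,0.41,0],"turn": [0,0,0],"fingers": -1}
    - {"delta_pos": [-0.2,0.41,0],"turn": [0,0,0],"fingers": -1}

```text
clock: 26.15
tcp_pos: [0.5003, -0.2058, 0.1057]
orientation: [[0.993, -0.118, -0.003], [-0.118, -0.993, 0.002], [-0.003, -0.002, -1.0]]
wrist_force: [0.6, -0.3, -4.0]
grip_width: 0.0492
gripper_force: 35.0
```

jog_arm:
  rows:
    - {"delta_pos": [-0.218,0.41,0],"turn": [0,0,0.082],"fingers": -1}
    - {"delta_pos": [-0.218,0.41,0],"turn": [0,0,0.082],"fingers": -1}
    - {"delta_pos": [-0.218,0.41,0],"turn": [0,0,0.082],"fingers": -1}
    - {"delta_pos": [-0.218,0.41,0],"turn": [0,0,0.082],"fingers": -1}
    - {"delta_pos": [-0.218,0.41,0],"turn": [0,0,0.082],"fingers": -1}

```text
clock: 26.57
tcp_pos: [0.4361, -0.3008, 0.1065]
orientation: [[0.984, -0.18, -0.001], [-0.18, -0.984, 0.002], [-0.001, -0.002, -1.0]]
wrist_force: [0.8, -0.1, -4.3]
grip_width: 0.0489
gripper_force: 35.0
```

```bash
cat > to.py <<'E'
from h import *
import sys
np.set_printoptions(precision=4,suppress=True)
grab("wrist"); s=robot.read_state(); t=s["tcp_pos"]; R=s["orientation"]; a=[float(x) for x in sys.argv[1:]]
print(t,R[:,0],R[2],"w",s["grip_width"],s["gripper_force"],s["wrist_force"],s["clock"]); print("share",np.round(R.T@(np.array(a[:3])-t)/.25,4),"turn",round((np.degrees(np.arctan2(R[1,0],R[0,0]))-a[3])/45,4))
E
python3 to.py .437 -.3019 .0189 -10.2
```

```text
[ 0.4367 -0.3     0.1065] [ 0.9838 -0.179  -0.0008] [-0.0008 -0.0017 -1.    ] w 0.04900553826349388 34.999088644981384 [ 0.3031  0.1444 -4.2589] 26.6167
share [0.0029 0.0076 0.3505] turn -0.0025
```

jog_arm:
  rows:
    - {"delta_pos": [0.003,0.0076,0.1],"turn": [0,0,0],"fingers": -1}
    - {"delta_pos": [0.003,0.0076,0.2],"turn": [0,0,0],"fingers": -1}
    - {"delta_pos": [0.003,0.0076,0.27],"turn": [0,0,0],"fingers": -1}
    - {"delta_pos": [0.003,0.0076,0.29],"turn": [0,0,0],"fingers": -1}
    - {"delta_pos": [0.003,0.0076,0.3],"turn": [0,0,0],"fingers": -1}

```text
clock: 27.03
tcp_pos: [0.4367, -0.3006, 0.0306]
orientation: [[0.984, -0.176, -0.003], [-0.176, -0.984, 0.003], [-0.003, -0.002, -1.0]]
wrist_force: [0.2, -0.2, -4.4]
grip_width: 0.0497
gripper_force: 35.0
```

jog_arm:
  rows:
    - {"delta_pos": [0,0,0.01],"turn": [0,0,0],"fingers": -1}
    - {"delta_pos": [0,0,0.02],"turn": [0,0,0],"fingers": -1}
    - {"delta_pos": [0,0,0.03],"turn": [0,0,0],"fingers": -1}
    - {"delta_pos": [0,0,0.04],"turn": [0,0,0],"fingers": -1}
    - {"delta_pos": [0,0,0.045],"turn": [0,0,0],"fingers": -1}

```text
clock: 27.45
tcp_pos: [0.4374, -0.3033, 0.0215]
orientation: [[0.984, -0.178, 0.001], [-0.178, -0.984, -0.001], [0.001, 0.0, -1.0]]
wrist_force: [-0.1, 1.2, -1.6]
grip_width: 0.049
gripper_force: 35.0
```

```bash
python3 to.py .437 -.3019 .0189 -10.2
```

```text
[ 0.4373 -0.3032  0.0214] [ 0.984  -0.1784  0.0009] [ 0.0009  0.0002 -1.    ] w 0.04918326481532376 34.999473094940186 [ 0.1338  1.4764 -3.2697] 27.5
share [-0.0021 -0.0049  0.01  ] turn -0.0018
```

jog_arm:
  rows:
    - {"delta_pos": [0,-0.005,0.004],"turn": [0,0,0],"fingers": -1}
    - {"delta_pos": [0,-0.005,0.008],"turn": [0,0,0],"fingers": -1}
    - {"delta_pos": [0,-0.005,0.01],"turn": [0,0,0],"fingers": -1}
    - {"delta_pos": [0,-0.005,0.01],"turn": [0,0,0],"fingers": -1}
    - {"delta_pos": [0,-0.005,0.01],"turn": [0,0,0],"fingers": -1}

```text
clock: 27.92
tcp_pos: [0.4377, -0.3017, 0.0193]
orientation: [[0.984, -0.178, 0.001], [-0.178, -0.984, 0.0], [0.001, -0.0, -1.0]]
wrist_force: [-0.6, 5.4, 5.2]
grip_width: 0.0491
gripper_force: 35.0
```

jog_arm:
  rows:
    - {"delta_pos": [0,0,0],"turn": [0,0,0],"fingers": 0.4}
    - {"delta_pos": [0,0,0],"turn": [0,0,0],"fingers": 0.4}
    - {"delta_pos": [0,0,0],"turn": [0,0,0],"fingers": 0.4}
    - {"delta_pos": [0,0,-0.16],"turn": [0,0,0],"fingers": 0.4}
    - {"delta_pos": [0,0,-0.32],"turn": [0,0,0],"fingers": 0.4}

```text
clock: 28.33
tcp_pos: [0.4345, -0.3002, 0.0961]
orientation: [[0.984, -0.178, -0.007], [-0.178, -0.984, 0.004], [-0.007, -0.003, -1.0]]
wrist_force: [0.7, -0.0, 0.6]
grip_width: 0.0616
gripper_force: 0.0
```

jog_arm:
  rows:
    - {"delta_pos": [0,0,0],"turn": [0,0,0],"fingers": 1}
    - {"delta_pos": [0,0,0],"turn": [0,0,0],"fingers": 1}
    - {"delta_pos": [0,0,0],"turn": [0,0,0],"fingers": 1}
    - {"delta_pos": [0,0,0],"turn": [0,0,0],"fingers": 1}
    - {"delta_pos": [0,0,0],"turn": [0,0,0],"fingers": 1}

```text
clock: 28.75
tcp_pos: [0.4359, -0.301, 0.0968]
orientation: [[0.984, -0.178, -0.003], [-0.178, -0.984, 0.002], [-0.003, -0.001, -1.0]]
wrist_force: [0.3, -0.6, -0.7]
grip_width: 0.0883
gripper_force: 0.0
```

```bash
python3 look.py .437 -.302 .029
```

```text
[ 0.4361 -0.301   0.0968] [ 0.984  -0.1782 -0.0029] 28.8 [ 0.4129 -0.9174 -0.042 ]
c [ 0.4397 -0.3017] yaw -11.0 iou 0.96 hole -0.5 depth -103
   [0, 0, -13, -15, -18, -16, -10, -7, -5, -2, -1, 0, -1, -19, -98, -105, -93, -8, 0, 0, 0, -2, -3, -6, -9, -15, -21, -21, -19, 0, 0]
share to centre [0.015 0.    0.34 ] turn share 0.017
```

The first bearing is packed with its hole at −0.5°. Next is the bearing at x = 0.46.

jog_arm:
  rows:
    - {"delta_pos": [-0.056,-0.573,-0.1],"turn": [0,0,0],"fingers": 1}
    - {"delta_pos": [-0.056,-0.573,-0.1],"turn": [0,0,0],"fingers": 1}
    - {"delta_pos": [-0.056,-0.573,-0.1],"turn": [0,0,0],"fingers": 1}
    - {"delta_pos": [-0.056,-0.573,-0.1],"turn": [0,0,0],"fingers": 1}
    - {"delta_pos": [-0.056,-0.573,-0.1],"turn": [0,0,0],"fingers": 1}

```text
clock: 29.27
tcp_pos: [0.4487, -0.1549, 0.1235]
orientation: [[0.985, -0.175, -0.0], [-0.175, -0.985, 0.001], [-0.001, -0.001, -1.0]]
wrist_force: [0.4, 0.1, 0.0]
grip_width: 0.0885
gripper_force: 0.0
```

jog_arm:
  rows:
    - {"delta_pos": [-0.056,-0.573,0],"turn": [0,0,-0.13],"fingers": 1}
    - {"delta_pos": [-0.056,-0.573,0],"turn": [0,0,-0.13],"fingers": 1}
    - {"delta_pos": [-0.056,-0.573,0],"turn": [0,0,-0.13],"fingers": 1}
    - {"delta_pos": [-0.056,-0.573,0],"turn": [0,0,-0.13],"fingers": 1}
    - {"delta_pos": [-0.056,-0.573,0],"turn": [0,0,-0.13],"fingers": 1}

```text
clock: 29.68
tcp_pos: [0.4605, -0.0125, 0.1229]
orientation: [[0.997, -0.073, -0.001], [-0.073, -0.997, 0.001], [-0.001, -0.001, -1.0]]
wrist_force: [-0.4, -0.7, 0.1]
grip_width: 0.088
gripper_force: 0.0
```

```bash
python3 look.py .46 -.014
```

```text
[ 0.4605 -0.0142  0.1229] [ 0.9973 -0.0733 -0.0009] 29.7333 [-0.7563  0.2502 -0.7327]
c [ 0.46   -0.0144] yaw -3.3 iou 0.96 hole -74.9 depth -24
   [0, -25, -24, -22, -20, -14, -9, -6, -4, -1, -2, -1, -1, 0, 0, 0, 0, -1, -2, -2, -2, -2, -1, -4, -9, -10, -4, -3, -6, 0, 0]
share to centre [-0.002 -0.003  0.444] turn share -0.023
```

jog_arm:
  rows:
    - {"delta_pos": [-0.002,-0.001,0.15],"turn": [0,0,-0.02],"fingers": 1}
    - {"delta_pos": [-0.002,-0.001,0.3],"turn": [0,0,-0.02],"fingers": 1}
    - {"delta_pos": [-0.002,-0.001,0.43],"turn": [0,0,-0.02],"fingers": 1}
    - {"delta_pos": [-0.002,-0.001,0.435],"turn": [0,0,-0.02],"fingers": 1}
    - {"delta_pos": [-0.002,-0.001,0.435],"turn": [0,0,-0.02],"fingers": 0.19}
  force: 10

```text
clock: 30.2
tcp_pos: [0.4577, -0.0159, 0.0129]
orientation: [[0.998, -0.063, -0.006], [-0.063, -0.998, 0.0], [-0.006, 0.0, -1.0]]
wrist_force: [0.4, 0.3, 0.8]
grip_width: 0.0837
gripper_force: 0.0
```

jog_arm:
  rows:
    - {"delta_pos": [0,0,0],"turn": [0,0,0],"fingers": 0.19}
    - {"delta_pos": [0,0,0],"turn": [0,0,0],"fingers": 0.19}
    - {"delta_pos": [0,0,0],"turn": [0,0,0],"fingers": 0.19}
    - {"delta_pos": [0,0,0],"turn": [0,0,0],"fingers": 0.19}
    - {"delta_pos": [0,0,0],"turn": [0,0,0],"fingers": 0.19}

```text
clock: 30.62
tcp_pos: [0.4614, -0.0147, 0.0162]
orientation: [[0.998, -0.061, 0.003], [-0.061, -0.998, -0.0], [0.003, 0.0, -1.0]]
wrist_force: [0.4, 1.3, 0.7]
grip_width: 0.0527
gripper_force: 0.3
```

jog_arm:
  rows:
    - {"delta_pos": [0,0.015,0],"turn": [0,0,0],"fingers": 0.19}
    - {"delta_pos": [0,0.04,0],"turn": [0,0,0],"fingers": 0.19}
    - {"delta_pos": [0,0.065,0],"turn": [0,0,0],"fingers": 0.19}
    - {"delta_pos": [0,0.09,0],"turn": [0,0,0],"fingers": 0.19}
    - {"delta_pos": [0,0.115,0],"turn": [0,0,0],"fingers": 0.19}

```text
clock: 31.03
tcp_pos: [0.4582, -0.0441, 0.0147]
orientation: [[0.998, -0.061, -0.0], [-0.061, -0.998, -0.0], [-0.0, 0.0, -1.0]]
wrist_force: [-0.3, 0.8, 0.8]
grip_width: 0.0521
gripper_force: 0.1
```

jog_arm:
  rows:
    - {"delta_pos": [0,0.025,0],"turn": [0,0,0],"fingers": 0.19}
    - {"delta_pos": [0,0.05,0],"turn": [0,0,0],"fingers": 0.19}
    - {"delta_pos": [0,0.075,0],"turn": [0,0,0],"fingers": 0.19}
    - {"delta_pos": [0,0.09,0],"turn": [0,0,0],"fingers": 0.19}
    - {"delta_pos": [0,0.1,0],"turn": [0,0,0],"fingers": 0.19}

```text
clock: 31.45
tcp_pos: [0.4568, -0.069, 0.0148]
orientation: [[0.998, -0.062, -0.0], [-0.062, -0.998, -0.0], [-0.0, 0.0, -1.0]]
wrist_force: [0.6, -0.0, -0.7]
grip_width: 0.0525
gripper_force: 0.0
```

jog_arm:
  rows:
    - {"delta_pos": [0,0,0],"turn": [0,0,0],"fingers": 0.19}
    - {"delta_pos": [0,0,0],"turn": [0,0,0],"fingers": 0.19}
    - {"delta_pos": [0,0,0],"turn": [0,0,0],"fingers": 0.19}
    - {"delta_pos": [0,0,0],"turn": [0,0,0],"fingers": 0.19}
    - {"delta_pos": [0,0,0],"turn": [0,0,0],"fingers": 1}

```text
clock: 31.87
tcp_pos: [0.4569, -0.068, 0.0148]
orientation: [[0.998, -0.061, -0.0], [-0.061, -0.998, 0.0], [-0.0, -0.0, -1.0]]
wrist_force: [0.5, -0.2, -0.8]
grip_width: 0.0571
gripper_force: 0.0
```

jog_arm:
  rows:
    - {"delta_pos": [0,0,0],"turn": [0,0,0],"fingers": 1}
    - {"delta_pos": [0,0,-0.15],"turn": [0,0,0],"fingers": 1}
    - {"delta_pos": [0,0,-0.3],"turn": [0,0,0],"fingers": 1}
    - {"delta_pos": [0,0,-0.4],"turn": [0,0,0],"fingers": 1}
    - {"delta_pos": [0,0,-0.4],"turn": [0,0,0],"fingers": 1}

```text
clock: 32.28
tcp_pos: [0.4615, -0.069, 0.1209]
orientation: [[0.998, -0.061, 0.011], [-0.061, -0.998, -0.002], [0.011, 0.002, -1.0]]
wrist_force: [0.4, -0.6, 1.5]
grip_width: 0.0877
gripper_force: 0.0
```

```bash
python3 look.py .456 -.068
```

```text
[ 0.4598 -0.0687  0.1183] [ 0.9981 -0.0609  0.0075] 32.3333 [-0.1369  0.4177 -0.5453]
c [ 0.4566 -0.0702] yaw -3.9 iou 0.95 hole -6.8 depth -98
   [0, 0, -20, -18, -17, -14, -11, -8, -4, -1, -1, -2, -28, -93, -101, -86, -9, 0, 0, 0, -1, -1, -7, -14, -11, -7, 1, 6, 1, -4, 0]
share to centre [-0.006  0.008  0.416] turn share 0.009
```

jog_arm:
  rows:
    - {"delta_pos": [-0.006,0.008,0.15],"turn": [0,0,0.009],"fingers": 1}
    - {"delta_pos": [-0.006,0.008,0.3],"turn": [0,0,0.009],"fingers": 1}
    - {"delta_pos": [-0.006,0.008,0.388],"turn": [0,0,0.009],"fingers": 1}
    - {"delta_pos": [-0.006,0.008,0.388],"turn": [0,0,0.009],"fingers": 1}
    - {"delta_pos": [-0.006,0.008,0.388],"turn": [0,0,0.009],"fingers": 0.19}

```text
clock: 32.8
tcp_pos: [0.4521, -0.0695, 0.0152]
orientation: [[0.998, -0.068, -0.007], [-0.068, -0.998, 0.001], [-0.007, -0.001, -1.0]]
wrist_force: [0.5, -0.3, -0.4]
grip_width: 0.0832
gripper_force: 0.0
```

jog_arm:
  rows:
    - {"delta_pos": [0,0,0],"turn": [0,0,0],"fingers": 0.19}
    - {"delta_pos": [0,0,0],"turn": [0,0,0],"fingers": 0.19}
    - {"delta_pos": [0,0,0],"turn": [0,0,0],"fingers": 0.19}
    - {"delta_pos": [0,0,0],"turn": [0,0,0],"fingers": 0.19}
    - {"delta_pos": [0,0,0],"turn": [0,0,0],"fingers": 0.19}

```text
clock: 33.22
tcp_pos: [0.4563, -0.0704, 0.019]
orientation: [[0.998, -0.068, 0.002], [-0.068, -0.998, -0.0], [0.002, 0.0, -1.0]]
wrist_force: [-0.9, 0.7, -0.2]
grip_width: 0.0525
gripper_force: 0.0
```

jog_arm:
  rows:
    - {"delta_pos": [0,-0.006,0],"turn": [0,0,0],"fingers": 0.19}
    - {"delta_pos": [0,-0.012,0],"turn": [0,0,0],"fingers": 0.19}
    - {"delta_pos": [0,-0.012,0],"turn": [0,0,0],"fingers": 0.19}
    - {"delta_pos": [0,-0.012,0],"turn": [0,0,0],"fingers": -1}
    - {"delta_pos": [0,-0.012,0],"turn": [0,0,0],"fingers": -1}
  force: 35

```text
clock: 33.63
tcp_pos: [0.4556, -0.0669, 0.0179]
orientation: [[0.998, -0.068, 0.0], [-0.068, -0.998, 0.0], [0.0, -0.0, -1.0]]
wrist_force: [0.1, 1.5, 1.4]
grip_width: 0.0492
gripper_force: 35.0
```

jog_arm:
  rows:
    - {"delta_pos": [0,0,0],"turn": [0,0,0],"fingers": -1}
    - {"delta_pos": [0,0,0],"turn": [0,0,0],"fingers": -1}
    - {"delta_pos": [0,0,-0.1],"turn": [0,0,0],"fingers": -1}
    - {"delta_pos": [0,0,-0.24],"turn": [0,0,0],"fingers": -1}
    - {"delta_pos": [0,0,-0.36],"turn": [0,0,0],"fingers": -1}

```text
clock: 34.05
tcp_pos: [0.4535, -0.0669, 0.1073]
orientation: [[0.998, -0.068, -0.004], [-0.068, -0.998, 0.001], [-0.004, -0.0, -1.0]]
wrist_force: [1.3, -0.1, -4.5]
grip_width: 0.0492
gripper_force: 35.0
```

jog_arm:
  rows:
    - {"delta_pos": [0.1,0.48,0],"turn": [0,0,0],"fingers": -1}
    - {"delta_pos": [0.1,0.48,0],"turn": [0,0,0],"fingers": -1}
    - {"delta_pos": [0.1,0.48,0],"turn": [0,0,0],"fingers": -1}
    - {"delta_pos": [0.1,0.48,0],"turn": [0,0,0],"fingers": -1}
    - {"delta_pos": [0.1,0.48,0],"turn": [0,0,0],"fingers": -1}

```text
clock: 34.47
tcp_pos: [0.4715, -0.1903, 0.107]
orientation: [[0.997, -0.072, -0.002], [-0.072, -0.997, 0.0], [-0.002, -0.0, -1.0]]
wrist_force: [0.1, -0.0, -4.7]
grip_width: 0.0491
gripper_force: 35.0
```

jog_arm:
  rows:
    - {"delta_pos": [0.1,0.48,0],"turn": [0,0,0.144],"fingers": -1}
    - {"delta_pos": [0.1,0.48,0],"turn": [0,0,0.144],"fingers": -1}
    - {"delta_pos": [0.1,0.48,0],"turn": [0,0,0.144],"fingers": -1}
    - {"delta_pos": [0.1,0.48,0],"turn": [0,0,0.144],"fingers": -1}
    - {"delta_pos": [0.1,0.48,0],"turn": [0,0,0.144],"fingers": -1}

```text
clock: 34.88
tcp_pos: [0.4884, -0.3103, 0.1067]
orientation: [[0.983, -0.182, -0.002], [-0.182, -0.983, 0.002], [-0.002, -0.001, -1.0]]
wrist_force: [-0.2, 0.8, -3.9]
grip_width: 0.0489
gripper_force: 35.0
```

```bash
python3 to.py .4911 -.3106 .0195 -10.2
```

```text
[ 0.4879 -0.3088  0.1064] [ 0.9834 -0.1813 -0.0031] [-0.0031 -0.002  -1.    ] w 0.048913940971457986 34.979002475738525 [-0.8863  0.7295 -4.1909] 34.9333
share [0.015  0.0053 0.3474] turn -0.0054
```

jog_arm:
  rows:
    - {"delta_pos": [0.015,0.005,0.1],"turn": [0,0,0],"fingers": -1}
    - {"delta_pos": [0.015,0.005,0.2],"turn": [0,0,0],"fingers": -1}
    - {"delta_pos": [0.015,0.005,0.27],"turn": [0,0,0],"fingers": -1}
    - {"delta_pos": [0.015,0.005,0.29],"turn": [0,0,0],"fingers": -1}
    - {"delta_pos": [0.015,0.005,0.3],"turn": [0,0,0],"fingers": -1}

```text
clock: 35.35
tcp_pos: [0.4906, -0.3089, 0.0307]
orientation: [[0.984, -0.179, -0.004], [-0.179, -0.984, 0.003], [-0.005, -0.002, -1.0]]
wrist_force: [-0.4, -1.1, -3.8]
grip_width: 0.0496
gripper_force: 35.0
```

jog_arm:
  rows:
    - {"delta_pos": [0,0,0.01],"turn": [0,0,0],"fingers": -1}
    - {"delta_pos": [0,0,0.02],"turn": [0,0,0],"fingers": -1}
    - {"delta_pos": [0,0,0.03],"turn": [0,0,0],"fingers": -1}
    - {"delta_pos": [0,0,0.04],"turn": [0,0,0],"fingers": -1}
    - {"delta_pos": [0,0,0.045],"turn": [0,0,0],"fingers": -1}

```text
clock: 35.77
tcp_pos: [0.4928, -0.3122, 0.0221]
orientation: [[0.984, -0.18, 0.001], [-0.18, -0.984, -0.001], [0.001, 0.0, -1.0]]
wrist_force: [0.3, -1.0, -3.8]
grip_width: 0.049
gripper_force: 35.0
```

```bash
python3 to.py .4911 -.3106 .0192 -10.2
```

```text
[ 0.4925 -0.312   0.0217] [ 0.9836 -0.1806  0.0003] [ 0.0003  0.0001 -1.    ] w 0.04916467120322816 34.978909492492676 [ 0.285   0.046  -3.0169] 35.8167
share [-0.0067 -0.0046  0.01  ] turn -0.0045
```

jog_arm:
  rows:
    - {"delta_pos": [0,-0.004,0.004],"turn": [0,0,0],"fingers": -1}
    - {"delta_pos": [0,-0.004,0.008],"turn": [0,0,0],"fingers": -1}
    - {"delta_pos": [0,-0.004,0.011],"turn": [0,0,0],"fingers": -1}
    - {"delta_pos": [0,-0.004,0.011],"turn": [0,0,0],"fingers": -1}
    - {"delta_pos": [0,-0.004,0.011],"turn": [0,0,0],"fingers": -1}

```text
clock: 36.23
tcp_pos: [0.4927, -0.311, 0.019]
orientation: [[0.984, -0.18, 0.0], [-0.18, -0.984, -0.0], [0.0, 0.0, -1.0]]
wrist_force: [-0.1, 1.1, -2.4]
grip_width: 0.0489
gripper_force: 35.0
```

jog_arm:
  rows:
    - {"delta_pos": [0,0,0],"turn": [0,0,0],"fingers": 0.4}
    - {"delta_pos": [0,0,0],"turn": [0,0,0],"fingers": 0.4}
    - {"delta_pos": [0,0,0],"turn": [0,0,0],"fingers": 0.4}
    - {"delta_pos": [0,0,-0.16],"turn": [0,0,0],"fingers": 0.4}
    - {"delta_pos": [0,0,-0.32],"turn": [0,0,0],"fingers": 0.4}

```text
clock: 36.65
tcp_pos: [0.4903, -0.3094, 0.0967]
orientation: [[0.984, -0.18, -0.006], [-0.18, -0.984, 0.004], [-0.007, -0.003, -1.0]]
wrist_force: [0.8, -1.1, -0.2]
grip_width: 0.0621
gripper_force: 0.0
```

jog_arm:
  rows:
    - {"delta_pos": [0,0,-0.1],"turn": [0,0,0],"fingers": 1}
    - {"delta_pos": [0,0,-0.1],"turn": [0,0,0],"fingers": 1}
    - {"delta_pos": [0,0,-0.1],"turn": [0,0,0],"fingers": 1}
    - {"delta_pos": [0,0,-0.1],"turn": [0,0,0],"fingers": 1}
    - {"delta_pos": [0,0,-0.1],"turn": [0,0,0],"fingers": 1}

```text
clock: 37.07
tcp_pos: [0.4914, -0.3101, 0.122]
orientation: [[0.984, -0.18, -0.003], [-0.18, -0.984, 0.002], [-0.003, -0.001, -1.0]]
wrist_force: [0.1, -0.0, -0.6]
grip_width: 0.0884
gripper_force: 0.0
```

```bash
python3 look.py .4911 -.312 .029
```

```text
[ 0.4913 -0.31    0.1217] [ 0.9836 -0.1804 -0.0034] 37.1167 [ 0.4179 -0.5644  0.3256]
c [ 0.4937 -0.312 ] yaw -9.7 iou 0.95 hole -1.9 depth -99
   [0, -13, -14, -17, -20, -15, -11, -6, -4, -2, -1, 0, -2, -42, -99, -102, -75, -4, 0, 0, -1, -2, -3, -7, -12, -15, -19, -17, -15, 0, 0]
share to centre [0.012 0.007 0.439] turn share -0.015
```

jog_arm:
  rows:
    - {"delta_pos": [-0.025,-0.56,0],"turn": [0,0,0],"fingers": 1}
    - {"delta_pos": [-0.025,-0.56,0],"turn": [0,0,0],"fingers": 1}
    - {"delta_pos": [-0.025,-0.56,0],"turn": [0,0,0],"fingers": 1}
    - {"delta_pos": [-0.025,-0.56,0],"turn": [0,0,0],"fingers": 1}
    - {"delta_pos": [-0.025,-0.56,0],"turn": [0,0,0],"fingers": 1}

```text
clock: 37.58
tcp_pos: [0.5108, -0.1685, 0.1222]
orientation: [[0.984, -0.177, -0.003], [-0.177, -0.984, 0.002], [-0.003, -0.002, -1.0]]
wrist_force: [0.6, -0.2, 1.4]
grip_width: 0.0881
gripper_force: 0.0
```

jog_arm:
  rows:
    - {"delta_pos": [-0.025,-0.56,0],"turn": [0,0,-0.05],"fingers": 1}
    - {"delta_pos": [-0.025,-0.56,0],"turn": [0,0,-0.05],"fingers": 1}
    - {"delta_pos": [-0.025,-0.56,0],"turn": [0,0,-0.05],"fingers": 1}
    - {"delta_pos": [-0.025,-0.56,0],"turn": [0,0,-0.05],"fingers": 1}
    - {"delta_pos": [-0.025,-0.56,0],"turn": [0,0,-0.05],"fingers": 1}

```text
clock: 38.0
tcp_pos: [0.5307, -0.031, 0.1229]
orientation: [[0.99, -0.138, -0.001], [-0.138, -0.99, 0.001], [-0.001, -0.0, -1.0]]
wrist_force: [-0.1, -0.5, -0.2]
grip_width: 0.0881
gripper_force: 0.0
```

```bash
python3 look.py .531 -.034
```

```text
[ 0.5306 -0.0326  0.1229] [ 0.9903 -0.1388 -0.0014] 38.05 [ 0.1947 -0.0769 -0.1839]
c [ 0.5308 -0.033 ] yaw -8.0 iou 0.93 hole -73.9 depth -26
   [0, 0, -27, -24, -21, -16, -10, -7, -5, -2, 0, -1, -3, -3, 0, 0, 0, 0, 0, 0, -1, -2, -2, -5, -7, -9, -10, -7, -9, -14, 0]
share to centre [ 0.001 -0.003  0.444] turn share -0.002
```

Two are packed. Now I'll roll the x = 0.53 bearing about 55 mm toward −y.

jog_arm:
  rows:
    - {"delta_pos": [0.001,-0.002,0.15],"turn": [0,0,0],"fingers": 1}
    - {"delta_pos": [0.001,-0.002,0.3],"turn": [0,0,0],"fingers": 1}
    - {"delta_pos": [0.001,-0.002,0.43],"turn": [0,0,0],"fingers": 1}
    - {"delta_pos": [0.001,-0.002,0.435],"turn": [0,0,0],"fingers": 1}
    - {"delta_pos": [0.001,-0.002,0.435],"turn": [0,0,0],"fingers": 0.19}
  force: 10

```text
clock: 38.52
tcp_pos: [0.5286, -0.0342, 0.0129]
orientation: [[0.99, -0.144, -0.006], [-0.144, -0.99, 0.0], [-0.006, 0.001, -1.0]]
wrist_force: [0.7, 0.5, 0.6]
grip_width: 0.0835
gripper_force: 0.0
```

jog_arm:
  rows:
    - {"delta_pos": [0,0,0],"turn": [0,0,0],"fingers": 0.19}
    - {"delta_pos": [0,0,0],"turn": [0,0,0],"fingers": 0.19}
    - {"delta_pos": [0,0,0],"turn": [0,0,0],"fingers": 0.19}
    - {"delta_pos": [0,0,0],"turn": [0,0,0],"fingers": 0.19}
    - {"delta_pos": [0,0,0],"turn": [0,0,0],"fingers": 0.19}

```text
clock: 38.93
tcp_pos: [0.5323, -0.033, 0.0166]
orientation: [[0.99, -0.142, 0.003], [-0.142, -0.99, -0.0], [0.003, -0.0, -1.0]]
wrist_force: [-0.4, -0.4, -0.1]
grip_width: 0.0528
gripper_force: 0.0
```

jog_arm:
  rows:
    - {"delta_pos": [0,0.015,0],"turn": [0,0,0],"fingers": 0.19}
    - {"delta_pos": [0,0.04,0],"turn": [0,0,0],"fingers": 0.19}
    - {"delta_pos": [0,0.065,0],"turn": [0,0,0],"fingers": 0.19}
    - {"delta_pos": [0,0.09,0],"turn": [0,0,0],"fingers": 0.19}
    - {"delta_pos": [0,0.115,0],"turn": [0,0,0],"fingers": 0.19}

```text
clock: 39.35
tcp_pos: [0.5268, -0.0621, 0.015]
orientation: [[0.99, -0.142, -0.0], [-0.142, -0.99, -0.0], [-0.0, 0.0, -1.0]]
wrist_force: [0.8, 0.0, -0.1]
grip_width: 0.0524
gripper_force: 0.1
```

jog_arm:
  rows:
    - {"delta_pos": [0,0.025,0],"turn": [0,0,0],"fingers": 0.19}
    - {"delta_pos": [0,0.05,0],"turn": [0,0,0],"fingers": 0.19}
    - {"delta_pos": [0,0.075,0],"turn": [0,0,0],"fingers": 0.19}
    - {"delta_pos": [0,0.09,0],"turn": [0,0,0],"fingers": 0.19}
    - {"delta_pos": [0,0.1,0],"turn": [0,0,0],"fingers": 0.19}

```text
clock: 39.77
tcp_pos: [0.5233, -0.0868, 0.015]
orientation: [[0.99, -0.142, -0.0], [-0.142, -0.99, -0.0], [-0.0, 0.0, -1.0]]
wrist_force: [-0.3, 0.3, -0.1]
grip_width: 0.0523
gripper_force: 0.0
```

jog_arm:
  rows:
    - {"delta_pos": [0,0,0],"turn": [0,0,0],"fingers": 0.19}
    - {"delta_pos": [0,0,0],"turn": [0,0,0],"fingers": 0.19}
    - {"delta_pos": [0,0,0],"turn": [0,0,0],"fingers": 0.19}
    - {"delta_pos": [0,0,0],"turn": [0,0,0],"fingers": 0.19}
    - {"delta_pos": [0,0,0],"turn": [0,0,0],"fingers": 1}

```text
clock: 40.18
tcp_pos: [0.5236, -0.0858, 0.0151]
orientation: [[0.99, -0.141, 0.0], [-0.141, -0.99, 0.0], [0.0, -0.0, -1.0]]
wrist_force: [1.4, -0.3, -0.0]
grip_width: 0.057
gripper_force: 0.0
```

jog_arm:
  rows:
    - {"delta_pos": [0,0,0],"turn": [0,0,0],"fingers": 1}
    - {"delta_pos": [0,0,-0.15],"turn": [0,0,0],"fingers": 1}
    - {"delta_pos": [0,0,-0.3],"turn": [0,0,0],"fingers": 1}
    - {"delta_pos": [0,0,-0.4],"turn": [0,0,0],"fingers": 1}
    - {"delta_pos": [0,0,-0.4],"turn": [0,0,0],"fingers": 1}

```text
clock: 40.6
tcp_pos: [0.5282, -0.0868, 0.1216]
orientation: [[0.99, -0.141, 0.011], [-0.141, -0.99, -0.002], [0.011, 0.001, -1.0]]
wrist_force: [0.9, -0.2, -0.1]
grip_width: 0.088
gripper_force: 0.0
```

```bash
python3 look.py .523 -.088
```

```text
[ 0.5266 -0.0865  0.1189] [ 0.9899 -0.1414  0.0079] 40.65 [ 0.2155  1.24   -1.0731]
c [ 0.5226 -0.088 ] yaw -8.5 iou 0.97 hole 61.0 depth -41
   [0, 0, -7, -6, -11, -16, -13, -6, -5, -3, -4, -4, -3, -3, -5, 3, 2, 0, -3, -2, -3, -3, -12, -18, -23, -45, -38, -18, -5, -1, 0]
share to centre [-0.009  0.008  0.418] turn share 0.009
```

jog_arm:
  rows:
    - {"delta_pos": [-0.009,0.008,0.15],"turn": [0,0,0.009],"fingers": 1}
    - {"delta_pos": [-0.009,0.008,0.3],"turn": [0,0,0.009],"fingers": 1}
    - {"delta_pos": [-0.009,0.008,0.41],"turn": [0,0,0.009],"fingers": 1}
    - {"delta_pos": [-0.009,0.008,0.41],"turn": [0,0,0.009],"fingers": 1}
    - {"delta_pos": [-0.009,0.008,0.41],"turn": [0,0,0.009],"fingers": 0.19}

```text
clock: 41.12
tcp_pos: [0.5177, -0.0869, 0.0096]
orientation: [[0.989, -0.149, -0.007], [-0.149, -0.989, 0.002], [-0.008, -0.0, -1.0]]
wrist_force: [-0.4, -0.3, 0.8]
grip_width: 0.0836
gripper_force: 0.0
```

jog_arm:
  rows:
    - {"delta_pos": [0,0,0],"turn": [0,0,0],"fingers": 0.19}
    - {"delta_pos": [0,0,0],"turn": [0,0,0],"fingers": 0.19}
    - {"delta_pos": [0,0,0],"turn": [0,0,0],"fingers": 0.19}
    - {"delta_pos": [0,0,0],"turn": [0,0,0],"fingers": 0.19}
    - {"delta_pos": [0,0,0],"turn": [0,0,0],"fingers": 0.19}

```text
clock: 41.53
tcp_pos: [0.522, -0.0879, 0.0139]
orientation: [[0.989, -0.149, 0.002], [-0.149, -0.989, -0.0], [0.002, 0.0, -1.0]]
wrist_force: [-0.4, 0.2, -0.1]
grip_width: 0.0526
gripper_force: 0.0
```

jog_arm:
  rows:
    - {"delta_pos": [0,0.015,0],"turn": [0,0,0],"fingers": 0.19}
    - {"delta_pos": [0,0.04,0],"turn": [0,0,0],"fingers": 0.19}
    - {"delta_pos": [0,0.065,0],"turn": [0,0,0],"fingers": 0.19}
    - {"delta_pos": [0,0.085,0],"turn": [0,0,0],"fingers": 0.19}
    - {"delta_pos": [0,0.1,0],"turn": [0,0,0],"fingers": 0.19}

```text
clock: 41.95
tcp_pos: [0.5171, -0.1134, 0.0125]
orientation: [[0.989, -0.149, -0.0], [-0.149, -0.989, -0.0], [-0.0, 0.0, -1.0]]
wrist_force: [0.2, 1.3, 0.9]
grip_width: 0.0525
gripper_force: 0.0
```

jog_arm:
  rows:
    - {"delta_pos": [0,0,0],"turn": [0,0,0],"fingers": 0.19}
    - {"delta_pos": [0,0,0],"turn": [0,0,0],"fingers": 0.19}
    - {"delta_pos": [0,0,0],"turn": [0,0,0],"fingers": 0.19}
    - {"delta_pos": [0,0,0],"turn": [0,0,0],"fingers": 0.19}
    - {"delta_pos": [0,0,0],"turn": [0,0,0],"fingers": 1}

```text
clock: 42.37
tcp_pos: [0.5173, -0.1122, 0.0126]
orientation: [[0.989, -0.148, -0.0], [-0.148, -0.989, 0.0], [-0.0, -0.0, -1.0]]
wrist_force: [0.2, -0.1, -0.3]
grip_width: 0.0567
gripper_force: 0.0
```

jog_arm:
  rows:
    - {"delta_pos": [0,0,0],"turn": [0,0,0],"fingers": 1}
    - {"delta_pos": [0,0,-0.15],"turn": [0,0,0],"fingers": 1}
    - {"delta_pos": [0,0,-0.3],"turn": [0,0,0],"fingers": 1}
    - {"delta_pos": [0,0,-0.4],"turn": [0,0,0],"fingers": 1}
    - {"delta_pos": [0,0,-0.4],"turn": [0,0,0],"fingers": 1}

```text
clock: 42.78
tcp_pos: [0.522, -0.1134, 0.1191]
orientation: [[0.989, -0.148, 0.011], [-0.148, -0.989, -0.003], [0.011, 0.001, -1.0]]
wrist_force: [0.7, -0.4, -0.4]
grip_width: 0.0877
gripper_force: 0.0
```

```bash
python3 look.py .519 -.113
```

```text
[ 0.5203 -0.113   0.1163] [ 0.9889 -0.1484  0.0076] 42.8333 [ 0.0911 -0.6306  0.563 ]
```

```bash
sed -i 's/confidence"\]<.4/confidence"]<.15/' look.py; python3 look.py .519 -.113
```

```text
[ 0.517  -0.1122  0.1123] [ 0.9889 -0.1484 -0.0001] 42.9333 [-0.8197 -0.1144 -0.8895]
c [ 0.5189 -0.115 ] yaw -9.4 iou 0.96 hole 16.3 depth -100
   [0, 0, -23, -22, -20, -15, -10, -6, -4, -5, -3, -3, 0, 1, 0, 0, -42, -101, -101, -80, -9, -2, -2, -3, -8, -13, -14, -17, -25, -32, 0]
share to centre [0.013 0.011 0.397] turn share 0.02
```

jog_arm:
  rows:
    - {"delta_pos": [0.009,0.011,0.15],"turn": [0,0,0.015],"fingers": 1}
    - {"delta_pos": [0.009,0.011,0.3],"turn": [0,0,0.015],"fingers": 1}
    - {"delta_pos": [0.009,0.011,0.373],"turn": [0,0,0.015],"fingers": 1}
    - {"delta_pos": [0.009,0.011,0.373],"turn": [0,0,0.015],"fingers": 1}
    - {"delta_pos": [0.009,0.011,0.373],"turn": [0,0,0.015],"fingers": 0.19}

```text
clock: 43.4
tcp_pos: [0.5163, -0.1147, 0.0165]
orientation: [[0.987, -0.16, -0.006], [-0.16, -0.987, 0.002], [-0.007, -0.001, -1.0]]
wrist_force: [0.7, -0.1, -0.2]
grip_width: 0.0834
gripper_force: 0.0
```

jog_arm:
  rows:
    - {"delta_pos": [0,0,0],"turn": [0,0,0],"fingers": 0.19}
    - {"delta_pos": [0,0,0],"turn": [0,0,0],"fingers": 0.19}
    - {"delta_pos": [0,0,0],"turn": [0,0,0],"fingers": 0.19}
    - {"delta_pos": [0,0,0],"turn": [0,0,0],"fingers": 0.19}
    - {"delta_pos": [0,0,0],"turn": [0,0,0],"fingers": 0.19}

```text
clock: 43.82
tcp_pos: [0.5201, -0.1156, 0.0205]
orientation: [[0.987, -0.16, 0.002], [-0.16, -0.987, -0.0], [0.002, 0.0, -1.0]]
wrist_force: [-0.0, -0.2, -0.8]
grip_width: 0.0527
gripper_force: 0.0
```

jog_arm:
  rows:
    - {"delta_pos": [0,0.01,0],"turn": [0,0,0],"fingers": 0.19}
    - {"delta_pos": [0,0.02,0],"turn": [0,0,0],"fingers": 0.19}
    - {"delta_pos": [0,0.028,0],"turn": [0,0,0],"fingers": 0.19}
    - {"delta_pos": [0,0.028,0],"turn": [0,0,0],"fingers": 0.19}
    - {"delta_pos": [0,0.028,0],"turn": [0,0,0],"fingers": -1}
  force: 35

```text
clock: 44.23
tcp_pos: [0.5179, -0.1228, 0.0193]
orientation: [[0.987, -0.161, -0.0], [-0.161, -0.987, -0.0], [0.0, 0.0, -1.0]]
wrist_force: [0.5, -1.8, -0.3]
grip_width: 0.0494
gripper_force: 35.0
```

jog_arm:
  rows:
    - {"delta_pos": [0,0,0],"turn": [0,0,0],"fingers": -1}
    - {"delta_pos": [0,0,0],"turn": [0,0,0],"fingers": -1}
    - {"delta_pos": [0,0,-0.1],"turn": [0,0,0],"fingers": -1}
    - {"delta_pos": [0,0,-0.24],"turn": [0,0,0],"fingers": -1}
    - {"delta_pos": [0,0,-0.36],"turn": [0,0,0],"fingers": -1}

```text
clock: 44.65
tcp_pos: [0.5162, -0.1216, 0.1087]
orientation: [[0.987, -0.16, -0.004], [-0.16, -0.987, 0.002], [-0.004, -0.001, -1.0]]
wrist_force: [2.3, -0.3, -4.1]
grip_width: 0.0493
gripper_force: 35.0
```

jog_arm:
  rows:
    - {"delta_pos": [0.163,0.49,0],"turn": [0,0,0],"fingers": -1}
    - {"delta_pos": [0.163,0.49,0],"turn": [0,0,0],"fingers": -1}
    - {"delta_pos": [0.163,0.49,0],"turn": [0,0,0],"fingers": -1}
    - {"delta_pos": [0.163,0.49,0],"turn": [0,0,0],"fingers": -1}
    - {"delta_pos": [0.163,0.49,0],"turn": [0,0,0],"fingers": -1}

```text
clock: 45.07
tcp_pos: [0.5382, -0.2518, 0.1085]
orientation: [[0.987, -0.164, -0.001], [-0.164, -0.987, 0.001], [-0.001, -0.0, -1.0]]
wrist_force: [-0.3, 1.1, -4.3]
grip_width: 0.049
gripper_force: 35.0
```

jog_arm:
  rows:
    - {"delta_pos": [0.163,0.49,0],"turn": [0,0,0.02],"fingers": -1}
    - {"delta_pos": [0.163,0.49,0],"turn": [0,0,0.02],"fingers": -1}
    - {"delta_pos": [0.163,0.49,0],"turn": [0,0,0.02],"fingers": -1}
    - {"delta_pos": [0.163,0.49,0],"turn": [0,0,0.02],"fingers": -1}
    - {"delta_pos": [0.163,0.49,0],"turn": [0,0,0.02],"fingers": -1}

```text
clock: 45.48
tcp_pos: [0.5588, -0.3779, 0.108]
orientation: [[0.984, -0.178, -0.001], [-0.178, -0.984, 0.001], [-0.002, -0.001, -1.0]]
wrist_force: [0.2, 0.7, -4.5]
grip_width: 0.0492
gripper_force: 35.0
```

```bash
python3 to.py .5599 -.3799 .0195 -10.2
```

```text
[ 0.5583 -0.3761  0.1078] [ 0.9842 -0.1769 -0.0028] [-0.0028 -0.0024 -1.    ] w 0.04927623482168062 34.97500956058502 [-0.6176 -0.1201 -3.7173] 45.5333
share [0.0099 0.0149 0.353 ] turn 0.0003
```

jog_arm:
  rows:
    - {"delta_pos": [0.005,0.011,0.1],"turn": [0,0,0],"fingers": -1}
    - {"delta_pos": [0.005,0.011,0.2],"turn": [0,0,0],"fingers": -1}
    - {"delta_pos": [0.005,0.011,0.27],"turn": [0,0,0],"fingers": -1}
    - {"delta_pos": [0.005,0.011,0.29],"turn": [0,0,0],"fingers": -1}
    - {"delta_pos": [0.005,0.011,0.3],"turn": [0,0,0],"fingers": -1}

```text
clock: 45.95
tcp_pos: [0.5582, -0.3766, 0.0319]
orientation: [[0.985, -0.174, -0.004], [-0.174, -0.985, 0.004], [-0.005, -0.003, -1.0]]
wrist_force: [0.7, 0.1, -4.3]
grip_width: 0.0492
gripper_force: 35.0
```

jog_arm:
  rows:
    - {"delta_pos": [0,0,0.01],"turn": [0,0,0],"fingers": -1}
    - {"delta_pos": [0,0,0.02],"turn": [0,0,0],"fingers": -1}
    - {"delta_pos": [0,0,0.03],"turn": [0,0,0],"fingers": -1}
    - {"delta_pos": [0,0,0.04],"turn": [0,0,0],"fingers": -1}
    - {"delta_pos": [0,0,0.045],"turn": [0,0,0],"fingers": -1}

```text
clock: 46.37
tcp_pos: [0.5603, -0.3805, 0.0237]
orientation: [[0.984, -0.176, 0.001], [-0.176, -0.984, -0.001], [0.001, 0.0, -1.0]]
wrist_force: [0.5, 0.4, -4.1]
grip_width: 0.0492
gripper_force: 35.0
```

```bash
python3 to.py .5599 -.3799 .0200 -10.2
```

```text
[ 0.56   -0.3803  0.0232] [ 0.9844 -0.176   0.0003] [ 0.0003  0.0001 -1.    ] w 0.04942991010186268 34.974884390830994 [ 0.2724  0.1048 -4.1096] 46.4167
share [-0.0007 -0.0017  0.013 ] turn 0.0014
```

jog_arm:
  rows:
    - {"delta_pos": [0,-0.002,0.005],"turn": [0,0,0],"fingers": -1}
    - {"delta_pos": [0,-0.002,0.01],"turn": [0,0,0],"fingers": -1}
    - {"delta_pos": [0,-0.002,0.013],"turn": [0,0,0],"fingers": -1}
    - {"delta_pos": [0,-0.002,0.013],"turn": [0,0,0],"fingers": -1}
    - {"delta_pos": [0,-0.002,0.013],"turn": [0,0,0],"fingers": -1}

```text
clock: 46.83
tcp_pos: [0.5602, -0.3799, 0.0204]
orientation: [[0.984, -0.176, 0.0], [-0.176, -0.984, -0.0], [0.0, 0.0, -1.0]]
wrist_force: [-1.5, 0.2, 0.8]
grip_width: 0.0491
gripper_force: 35.0
```

jog_arm:
  rows:
    - {"delta_pos": [0,0,0],"turn": [0,0,0],"fingers": 0.4}
    - {"delta_pos": [0,0,0],"turn": [0,0,0],"fingers": 0.4}
    - {"delta_pos": [0,0,0],"turn": [0,0,0],"fingers": 0.4}
    - {"delta_pos": [0,0,-0.16],"turn": [0,0,0],"fingers": 0.4}
    - {"delta_pos": [0,0,-0.32],"turn": [0,0,0],"fingers": 0.4}

```text
clock: 47.25
tcp_pos: [0.5575, -0.3779, 0.0968]
orientation: [[0.984, -0.176, -0.006], [-0.176, -0.984, 0.005], [-0.007, -0.004, -1.0]]
wrist_force: [0.6, -0.7, 0.1]
grip_width: 0.0618
gripper_force: 0.0
```

jog_arm:
  rows:
    - {"delta_pos": [0,0,-0.1],"turn": [0,0,0],"fingers": 1}
    - {"delta_pos": [0,0,-0.1],"turn": [0,0,0],"fingers": 1}
    - {"delta_pos": [0,0,-0.1],"turn": [0,0,0],"fingers": 1}
    - {"delta_pos": [0,0,-0.1],"turn": [0,0,0],"fingers": 1}
    - {"delta_pos": [0,0,-0.1],"turn": [0,0,0],"fingers": 1}

```text
clock: 47.67
tcp_pos: [0.5588, -0.3789, 0.1228]
orientation: [[0.984, -0.176, -0.003], [-0.176, -0.984, 0.002], [-0.003, -0.001, -1.0]]
wrist_force: [1.3, -1.0, -0.7]
grip_width: 0.0879
gripper_force: 0.0
```

```bash
python3 look.py .56 -.38 .029
```

```text
[ 0.5588 -0.3788  0.1225] [ 0.9844 -0.1758 -0.0035] 47.7167 [-0.2933  0.0966 -0.3529]
c [ 0.5596 -0.3807] yaw -10.1 iou 0.95 hole -3.5 depth -105
   [0, 0, -25, -23, -19, -15, -11, -8, -5, -2, -1, 0, -2, -71, -108, -105, -55, -1, 0, 0, -1, -2, -5, -9, -11, -17, -21, -19, -18, -15, 0]
share to centre [0.006 0.008 0.442] turn share 0.0
```

jog_arm:
  rows:
    - {"delta_pos": [0.107,-0.582,0],"turn": [0,0,0],"fingers": 1}
    - {"delta_pos": [0.107,-0.582,0],"turn": [0,0,0],"fingers": 1}
    - {"delta_pos": [0.107,-0.582,0],"turn": [0,0,0],"fingers": 1}
    - {"delta_pos": [0.107,-0.582,0],"turn": [0,0,0],"fingers": 1}
    - {"delta_pos": [0.107,-0.582,0],"turn": [0,0,0],"fingers": 1}

```text
clock: 48.18
tcp_pos: [0.6125, -0.2362, 0.1232]
orientation: [[0.985, -0.172, -0.002], [-0.172, -0.985, 0.003], [-0.003, -0.002, -1.0]]
wrist_force: [0.6, 0.1, -0.0]
grip_width: 0.0881
gripper_force: 0.0
```

jog_arm:
  rows:
    - {"delta_pos": [0.107,-0.582,0],"turn": [0,0,-0.16],"fingers": 1}
    - {"delta_pos": [0.107,-0.582,0],"turn": [0,0,-0.16],"fingers": 1}
    - {"delta_pos": [0.107,-0.582,0],"turn": [0,0,-0.16],"fingers": 1}
    - {"delta_pos": [0.107,-0.582,0],"turn": [0,0,-0.16],"fingers": 1}
    - {"delta_pos": [0.107,-0.582,0],"turn": [0,0,-0.16],"fingers": 1}

```text
clock: 48.6
tcp_pos: [0.6646, -0.0987, 0.1236]
orientation: [[0.999, -0.047, -0.001], [-0.047, -0.999, 0.002], [-0.001, -0.001, -1.0]]
wrist_force: [0.2, -0.4, 0.0]
grip_width: 0.088
gripper_force: 0.0
```

```bash
python3 look.py .664 -.103
```

```text
[ 0.6638 -0.101   0.1236] [ 0.9989 -0.0477 -0.0018] 48.65 [-1.3126  0.5768 -0.4074]
c [ 0.6638 -0.1026] yaw -1.1 iou 0.96 hole -67.9 depth -33
   [0, 0, -25, -30, -33, -33, -16, -7, -5, -2, -3, -2, -2, -1, 0, 0, 0, 0, -2, -1, 0, 0, -3, -6, -9, -8, -7, -3, -3, -6, 0]
share to centre [0.003 0.    0.447] turn share -0.038
```

jog_arm:
  rows:
    - {"delta_pos": [0.003,0,0.15],"turn": [0,0,-0.03],"fingers": 1}
    - {"delta_pos": [0.003,0,0.3],"turn": [0,0,-0.03],"fingers": 1}
    - {"delta_pos": [0.003,0,0.43],"turn": [0,0,-0.03],"fingers": 1}
    - {"delta_pos": [0.003,0,0.435],"turn": [0,0,-0.03],"fingers": 1}
    - {"delta_pos": [0.003,0,0.435],"turn": [0,0,-0.03],"fingers": 0.19}
  force: 10

```text
clock: 49.12
tcp_pos: [0.6612, -0.1041, 0.013]
orientation: [[1.0, -0.029, -0.007], [-0.029, -1.0, 0.001], [-0.007, -0.001, -1.0]]
wrist_force: [-0.2, 0.3, 0.4]
grip_width: 0.0835
gripper_force: 0.0
```

jog_arm:
  rows:
    - {"delta_pos": [0,0,0],"turn": [0,0,0],"fingers": 0.19}
    - {"delta_pos": [0,0,0],"turn": [0,0,0],"fingers": 0.19}
    - {"delta_pos": [0,0,0],"turn": [0,0,0],"fingers": 0.19}
    - {"delta_pos": [0,0,0],"turn": [0,0,0],"fingers": 0.19}
    - {"delta_pos": [0,0,0],"turn": [0,0,0],"fingers": 0.19}

```text
clock: 49.53
tcp_pos: [0.6658, -0.1029, 0.018]
orientation: [[1.0, -0.027, 0.003], [-0.027, -1.0, -0.0], [0.003, 0.0, -1.0]]
wrist_force: [0.3, 0.3, -0.2]
grip_width: 0.0528
gripper_force: 0.0
```

jog_arm:
  rows:
    - {"delta_pos": [0,-0.015,0],"turn": [0,0,0],"fingers": 0.19}
    - {"delta_pos": [0,-0.045,0],"turn": [0,0,0],"fingers": 0.19}
    - {"delta_pos": [0,-0.08,0],"turn": [0,0,0],"fingers": 0.19}
    - {"delta_pos": [0,-0.11,0],"turn": [0,0,0],"fingers": 0.19}
    - {"delta_pos": [0,-0.13,0],"turn": [0,0,0],"fingers": 0.19}

```text
clock: 49.95
tcp_pos: [0.6651, -0.0684, 0.0158]
orientation: [[1.0, -0.027, -0.001], [-0.027, -1.0, 0.001], [-0.001, -0.001, -1.0]]
wrist_force: [-0.7, -0.1, 0.0]
grip_width: 0.0525
gripper_force: 0.0
```

jog_arm:
  rows:
    - {"delta_pos": [0,-0.01,0],"turn": [0,0,0],"fingers": 0.19}
    - {"delta_pos": [0,-0.01,0],"turn": [0,0,0],"fingers": 0.19}
    - {"delta_pos": [0,-0.01,0],"turn": [0,0,0],"fingers": 0.19}
    - {"delta_pos": [0,-0.01,0],"turn": [0,0,0],"fingers": 0.19}
    - {"delta_pos": [0,-0.01,0],"turn": [0,0,0],"fingers": 1}

```text
clock: 50.37
tcp_pos: [0.6656, -0.068, 0.0161]
orientation: [[1.0, -0.028, -0.0], [-0.028, -1.0, -0.0], [-0.0, 0.0, -1.0]]
wrist_force: [0.3, 0.1, 0.0]
grip_width: 0.0569
gripper_force: 0.0
```

jog_arm:
  rows:
    - {"delta_pos": [0,0,0],"turn": [0,0,0],"fingers": 1}
    - {"delta_pos": [0,0,-0.15],"turn": [0,0,0],"fingers": 1}
    - {"delta_pos": [0,0,-0.3],"turn": [0,0,0],"fingers": 1}
    - {"delta_pos": [0,0,-0.4],"turn": [0,0,0],"fingers": 1}
    - {"delta_pos": [0,0,-0.4],"turn": [0,0,0],"fingers": 1}

```text
clock: 50.78
tcp_pos: [0.6705, -0.0687, 0.1239]
orientation: [[1.0, -0.028, 0.012], [-0.028, -1.0, -0.002], [0.012, 0.001, -1.0]]
wrist_force: [0.0, 0.6, 1.1]
grip_width: 0.0875
gripper_force: 0.0
```

```bash
python3 look.py .665 -.068
```

```text
[ 0.6688 -0.0685  0.121 ] [ 0.9996 -0.0279  0.0087] 50.8333 [-0.1689  0.3051 -0.5139]
c [ 0.6651 -0.0681] yaw -1.4 iou 0.96 hole -6.3 depth -98
   [0, -24, -23, -20, -20, -17, -12, -7, -4, -2, -1, -1, -18, -93, -101, -88, -11, 0, 0, 0, -1, -4, -6, -8, -9, -15, -21, -23, -25, 0, 0]
share to centre [-0.008 -0.     0.424] turn share -0.005
```

jog_arm:
  rows:
    - {"delta_pos": [-0.008,0,0.15],"turn": [0,0,-0.005],"fingers": 1}
    - {"delta_pos": [-0.008,0,0.3],"turn": [0,0,-0.005],"fingers": 1}
    - {"delta_pos": [-0.008,0,0.394],"turn": [0,0,-0.005],"fingers": 1}
    - {"delta_pos": [-0.008,0,0.394],"turn": [0,0,-0.005],"fingers": 1}
    - {"delta_pos": [-0.008,0,0.394],"turn": [0,0,-0.005],"fingers": 0.19}

```text
clock: 51.3
tcp_pos: [0.6602, -0.0673, 0.0139]
orientation: [[1.0, -0.024, -0.008], [-0.024, -1.0, 0.001], [-0.008, -0.001, -1.0]]
wrist_force: [-0.3, 0.0, 0.7]
grip_width: 0.0834
gripper_force: 0.0
```

jog_arm:
  rows:
    - {"delta_pos": [0,0,0],"turn": [0,0,0],"fingers": 0.19}
    - {"delta_pos": [0,0,0],"turn": [0,0,0],"fingers": 0.19}
    - {"delta_pos": [0,0,0],"turn": [0,0,0],"fingers": 0.19}
    - {"delta_pos": [0,0,0],"turn": [0,0,0],"fingers": 0.19}
    - {"delta_pos": [0,0,0],"turn": [0,0,0],"fingers": 0.19}

```text
clock: 51.72
tcp_pos: [0.6646, -0.0678, 0.0192]
orientation: [[1.0, -0.024, 0.002], [-0.024, -1.0, -0.0], [0.002, 0.0, -1.0]]
wrist_force: [-0.5, 0.1, -1.0]
grip_width: 0.0527
gripper_force: 0.0
```

jog_arm:
  rows:
    - {"delta_pos": [0,-0.006,0],"turn": [0,0,0],"fingers": 0.19}
    - {"delta_pos": [0,-0.012,0],"turn": [0,0,0],"fingers": 0.19}
    - {"delta_pos": [0,-0.012,0],"turn": [0,0,0],"fingers": 0.19}
    - {"delta_pos": [0,-0.012,0],"turn": [0,0,0],"fingers": -1}
    - {"delta_pos": [0,-0.012,0],"turn": [0,0,0],"fingers": -1}
  force: 35

```text
clock: 52.13
tcp_pos: [0.6636, -0.0643, 0.0177]
orientation: [[1.0, -0.024, -0.0], [-0.024, -1.0, 0.0], [-0.0, -0.0, -1.0]]
wrist_force: [0.2, 0.9, 1.9]
grip_width: 0.0492
gripper_force: 35.0
```

jog_arm:
  rows:
    - {"delta_pos": [0,0,0],"turn": [0,0,0],"fingers": -1}
    - {"delta_pos": [0,0,0],"turn": [0,0,0],"fingers": -1}
    - {"delta_pos": [0,0,-0.1],"turn": [0,0,0],"fingers": -1}
    - {"delta_pos": [0,0,-0.24],"turn": [0,0,0],"fingers": -1}
    - {"delta_pos": [0,0,-0.36],"turn": [0,0,0],"fingers": -1}

```text
clock: 52.55
tcp_pos: [0.6617, -0.0646, 0.1063]
orientation: [[1.0, -0.024, -0.005], [-0.024, -1.0, 0.0], [-0.005, -0.0, -1.0]]
wrist_force: [1.6, -0.2, -3.6]
grip_width: 0.0492
gripper_force: 35.0
```

jog_arm:
  rows:
    - {"delta_pos": [-0.088,0.65,0],"turn": [0,0,0],"fingers": -1}
    - {"delta_pos": [-0.088,0.65,0],"turn": [0,0,0],"fingers": -1}
    - {"delta_pos": [-0.088,0.65,0],"turn": [0,0,0],"fingers": -1}
    - {"delta_pos": [-0.088,0.65,0],"turn": [0,0,0],"fingers": -1}
    - {"delta_pos": [-0.088,0.65,0],"turn": [0,0,0],"fingers": -1}

```text
clock: 52.97
tcp_pos: [0.6355, -0.2338, 0.1065]
orientation: [[1.0, -0.028, -0.002], [-0.028, -1.0, -0.004], [-0.002, 0.004, -1.0]]
wrist_force: [-0.3, -0.5, -2.9]
grip_width: 0.0493
gripper_force: 35.0
```

jog_arm:
  rows:
    - {"delta_pos": [-0.088,0.63,0],"turn": [0,0,0.19],"fingers": -1}
    - {"delta_pos": [-0.088,0.63,0],"turn": [0,0,0.19],"fingers": -1}
    - {"delta_pos": [-0.088,0.63,0],"turn": [0,0,0.19],"fingers": -1}
    - {"delta_pos": [-0.088,0.63,0],"turn": [0,0,0.19],"fingers": -1}
    - {"delta_pos": [-0.088,0.63,0],"turn": [0,0,0.19],"fingers": -1}

```text
clock: 53.38
tcp_pos: [0.6096, -0.3904, 0.1063]
orientation: [[0.984, -0.177, -0.001], [-0.177, -0.984, -0.003], [-0.001, 0.004, -1.0]]
wrist_force: [0.3, -0.1, -3.3]
grip_width: 0.0492
gripper_force: 35.0
```

```bash
python3 to.py .6121 -.3893 .0195 -10.2
```

```text
[ 0.6102 -0.3871  0.106 ] [ 0.9843 -0.1766 -0.0017] [-0.0017  0.0004 -1.    ] w 0.04881772560962288 34.99533176422119 [ 0.1798  0.8576 -4.2519] 53.4333
share [0.0098 0.0073 0.3461] turn 0.0006
```

jog_arm:
  rows:
    - {"delta_pos": [0.006,0.005,0.1],"turn": [0,0,0],"fingers": -1}
    - {"delta_pos": [0.006,0.005,0.2],"turn": [0,0,0],"fingers": -1}
    - {"delta_pos": [0.006,0.005,0.27],"turn": [0,0,0],"fingers": -1}
    - {"delta_pos": [0.006,0.005,0.29],"turn": [0,0,0],"fingers": -1}
    - {"delta_pos": [0.006,0.005,0.3],"turn": [0,0,0],"fingers": -1}

```text
clock: 53.85
tcp_pos: [0.6116, -0.3827, 0.0294]
orientation: [[0.985, -0.171, -0.005], [-0.171, -0.985, 0.003], [-0.005, -0.003, -1.0]]
wrist_force: [-0.3, 0.0, -4.1]
grip_width: 0.0494
gripper_force: 35.0
```

jog_arm:
  rows:
    - {"delta_pos": [0,0,0.01],"turn": [0,0,0],"fingers": -1}
    - {"delta_pos": [0,0,0.02],"turn": [0,0,0],"fingers": -1}
    - {"delta_pos": [0,0,0.03],"turn": [0,0,0],"fingers": -1}
    - {"delta_pos": [0,0,0.04],"turn": [0,0,0],"fingers": -1}
    - {"delta_pos": [0,0,0.042],"turn": [0,0,0],"fingers": -1}

```text
clock: 54.27
tcp_pos: [0.6137, -0.3852, 0.0226]
orientation: [[0.985, -0.172, 0.001], [-0.172, -0.985, -0.001], [0.001, 0.0, -1.0]]
wrist_force: [0.5, 0.2, -4.2]
grip_width: 0.049
gripper_force: 35.0
```

```bash
python3 to.py .6121 -.3893 .0188 -10.2
```

```text
[ 0.6135 -0.3851  0.0224] [ 0.9851 -0.172   0.0004] [ 0.0004  0.0002 -1.    ] w 0.049368580872174425 34.99561607837677 [-0.4305  0.7119 -4.2686] 54.3167
share [-0.0026  0.0175  0.0145] turn 0.0066
```

jog_arm:
  rows:
    - {"delta_pos": [0,0,-0.03],"turn": [0,0,0],"fingers": -1}
    - {"delta_pos": [0,0.018,-0.03],"turn": [0,0,0.006],"fingers": -1}
    - {"delta_pos": [0,0.018,-0.02],"turn": [0,0,0.006],"fingers": -1}
    - {"delta_pos": [0,0.018,-0.01],"turn": [0,0,0.006],"fingers": -1}
    - {"delta_pos": [0,0.018,-0.005],"turn": [0,0,0.006],"fingers": -1}

```text
clock: 54.73
tcp_pos: [0.6123, -0.3895, 0.023]
orientation: [[0.984, -0.177, -0.0], [-0.177, -0.984, 0.0], [-0.0, -0.0, -1.0]]
wrist_force: [-0.3, 0.6, -3.8]
grip_width: 0.0495
gripper_force: 35.0
```

jog_arm:
  rows:
    - {"delta_pos": [0,0,0],"turn": [0,0,0],"fingers": -1}
    - {"delta_pos": [0,0,0.005],"turn": [0,0,0],"fingers": -1}
    - {"delta_pos": [0,0,0.01],"turn": [0,0,0],"fingers": -1}
    - {"delta_pos": [0,0,0.01],"turn": [0,0,0],"fingers": -1}
    - {"delta_pos": [0,0,0.01],"turn": [0,0,0],"fingers": -1}

```text
clock: 55.15
tcp_pos: [0.6125, -0.3893, 0.0206]
orientation: [[0.984, -0.177, -0.0], [-0.177, -0.984, 0.0], [-0.0, -0.0, -1.0]]
wrist_force: [-0.2, 0.2, -4.7]
grip_width: 0.0494
gripper_force: 35.0
```

```bash
python3 to.py .6121 -.3893 .0188 -10.2
```

```text
[ 0.6125 -0.3894  0.0207] [ 0.9843 -0.1766 -0.0002] [-0.0002 -0.0001 -1.    ] w 0.049160188981868656 34.99562680721283 [ 0.1629  0.3783 -4.4462] 55.2
share [-0.0018 -0.0001  0.0077] turn 0.0007
```

jog_arm:
  rows:
    - {"delta_pos": [0,0,0.004],"turn": [0,0,0],"fingers": -1}
    - {"delta_pos": [0,0,0.008],"turn": [0,0,0],"fingers": -1}
    - {"delta_pos": [0,0,0.008],"turn": [0,0,0],"fingers": -1}
    - {"delta_pos": [0,0,0.008],"turn": [0,0,0],"fingers": -1}
    - {"delta_pos": [0,0,0.008],"turn": [0,0,0],"fingers": -1}

```text
clock: 55.62
tcp_pos: [0.6126, -0.3894, 0.0188]
orientation: [[0.984, -0.177, -0.0], [-0.177, -0.984, 0.0], [-0.0, -0.0, -1.0]]
wrist_force: [0.1, 0.5, -3.6]
grip_width: 0.0488
gripper_force: 35.0
```

jog_arm:
  rows:
    - {"delta_pos": [0,0,0],"turn": [0,0,0],"fingers": 0.4}
    - {"delta_pos": [0,0,0],"turn": [0,0,0],"fingers": 0.4}
    - {"delta_pos": [0,0,0],"turn": [0,0,0],"fingers": 0.4}
    - {"delta_pos": [0,0,-0.16],"turn": [0,0,0],"fingers": 0.4}
    - {"delta_pos": [0,0,-0.32],"turn": [0,0,0],"fingers": 0.4}

```text
clock: 56.03
tcp_pos: [0.6101, -0.3878, 0.0959]
orientation: [[0.984, -0.177, -0.006], [-0.177, -0.984, 0.004], [-0.007, -0.003, -1.0]]
wrist_force: [0.2, -0.2, 0.3]
grip_width: 0.062
gripper_force: 0.0
```

jog_arm:
  rows:
    - {"delta_pos": [0,0,-0.1],"turn": [0,0,0],"fingers": 1}
    - {"delta_pos": [0,0,-0.1],"turn": [0,0,0],"fingers": 1}
    - {"delta_pos": [0,0,-0.1],"turn": [0,0,0],"fingers": 1}
    - {"delta_pos": [0,0,-0.1],"turn": [0,0,0],"fingers": 1}
    - {"delta_pos": [0,0,-0.1],"turn": [0,0,0],"fingers": 1}

```text
clock: 56.45
tcp_pos: [0.6114, -0.3886, 0.1218]
orientation: [[0.984, -0.177, -0.003], [-0.177, -0.984, 0.002], [-0.003, -0.001, -1.0]]
wrist_force: [0.3, -0.3, 0.1]
grip_width: 0.088
gripper_force: 0.0
```

```bash
python3 look.py .612 -.39 .029
```

```text
[ 0.6113 -0.3885  0.1214] [ 0.9843 -0.1766 -0.0036] 56.5 [ 0.4654 -0.5089 -1.1812]
c [ 0.6137 -0.3906] yaw -10.6 iou 0.96 hole -2.1 depth -99
   [0, 0, -15, -20, -21, -16, -12, -8, -3, -2, 0, -1, -2, -46, -98, -102, -72, -4, 0, 0, 0, -2, -3, -8, -11, -17, -19, -18, -16, -16, 0]
share to centre [0.012 0.007 0.437] turn share 0.009
```

jog_arm:
  rows:
    - {"delta_pos": [-0.55,0.05,-0.5],"turn": [0,0,0],"fingers": 1}
    - {"delta_pos": [-0.55,0.05,-0.5],"turn": [0,0,0],"fingers": 1}
    - {"delta_pos": [-0.55,0.05,-0.5],"turn": [0,0,0],"fingers": 1}
    - {"delta_pos": [-0.55,0.05,-0.5],"turn": [0,0,0],"fingers": 1}
    - {"delta_pos": [-0.55,0.05,-0.5],"turn": [0,0,0],"fingers": 1}

```text
clock: 56.97
tcp_pos: [0.4729, -0.3778, 0.2513]
orientation: [[0.984, -0.177, 0.0], [-0.177, -0.984, -0.001], [0.001, 0.001, -1.0]]
wrist_force: [-0.2, -0.4, 0.6]
grip_width: 0.0879
gripper_force: 0.0
```

```bash
sed -i 's/near))>.04/near))>.14/' look.py; python3 look.py .52 -.37 .029; python3 - <<'E'
from h import *
p=grab("wrist"); q=grab("side"); np.set_printoptions(precision=4,suppress=True)
a=p["frame"][40:400,140:640,::-1]; b=cv2.resize(q["frame"][260:345,270:400,::-1],(390,255),interpolation=cv2.INTER_CUBIC); im=np.zeros((600,800,3),np.uint8); im[:360,:500]=a; im[345:600,410:800]=b
cv2.imwrite("pics/final.png",im)
for l,z in(("zero_mark",.06),("needle_tip",.06),("master_center",.038),("dial_center",.059)): print(l,[(round(d["confidence"],2),at(q,d["centre"],z)[:2]) for d in robot.place_of(l,q)][:4])
E
```

```text
[ 0.4724 -0.3785  0.2536] [ 0.984  -0.1779  0.0025] 57.0167 [-1.3803 -0.1541  1.56  ]
c [ 0.5594 -0.3808] yaw -10.7 iou 0.91 hole -3.3 depth -148
   [0, -10, -12, -15, -17, -15, -18, -21, -20, 0, 24, 23, -5, -85, -153, -151, -71, -4, 0, -1, -1, -4, -8, -16, -24, -29, -24, -17, -13, -11, 0]
c [ 0.6139 -0.3908] yaw -10.5 iou 0.95 hole -2.3 depth -146
   [0, 7, 4, -2, -14, -22, -21, -15, -12, -5, -1, 0, -2, -60, -145, -155, -88, -5, 0, 0, -2, -3, -9, -15, -23, -26, -23, -17, -14, -12, 0]
c [ 0.4945 -0.312 ] yaw -10.1 iou 0.96 hole -3.7 depth -149
   [-14, -14, -14, -12, -10, -7, -5, -3, -3, 0, 1, 2, -2, -96, -156, -149, -69, -7, -1, -1, -2, -7, -19, -31, -35, -31, -24, -19, 0, 0, 0]
c [ 0.44  -0.302] yaw -9.1 iou 0.96 hole -0.6 depth -122
   [-7, -10, -10, -9, -7, -6, -4, -4, -2, -2, -9, -23, -16, -35, -101, -134, -103, -16, -1, -3, -4, -8, -16, -27, -36, -36, -30, -25, 0, 0, 0]
share to centre [ 0.334 -0.054  0.96 ] turn share 0.009
share to centre [ 0.556 -0.053  0.961] turn share 0.006
share to centre [ 0.029 -0.279  0.959] turn share -0.003
share to centre [-0.192 -0.279  0.958] turn share -0.025
zero_mark [(0.73, array([0.5916, 0.3214]))]
needle_tip []
master_center [(0.92, array([0.4485, 0.3315])), (0.74, array([0.5772, 0.5099])), (0.73, array([0.4824, 0.4626])), (0.7, array([0.5149, 0.2102]))]
dial_center [(0.73, array([0.7264, 0.2913])), (0.6, array([0.5893, 0.3115]))]
```

View pics/final.png

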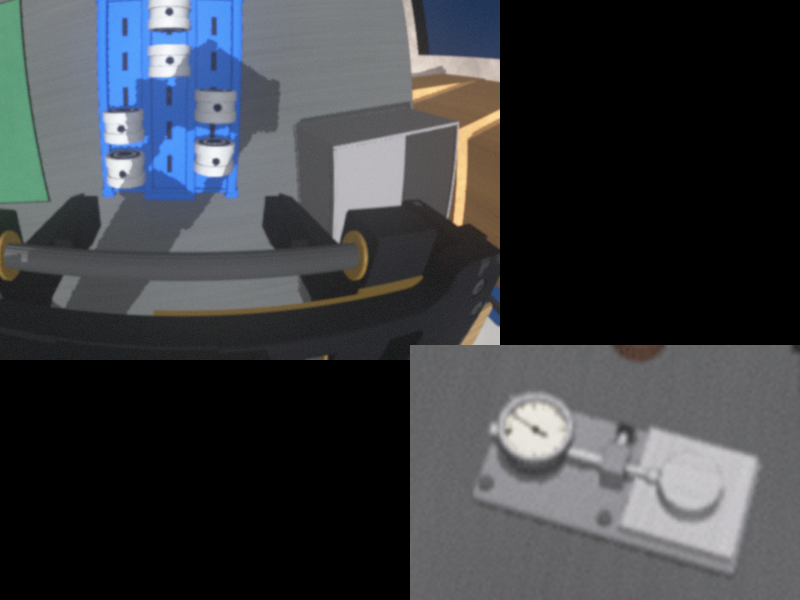

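The tray is right: all four bearings lie along the channels with their holes on top, matching the packed pair. In the side crop, though, the needle (tip near (512,412)) seems off the zero arrow (about (505,431)). I'll recheck the dial from the wrist camera, using numbers only.

jog_arm:
  rows:
    - {"delta_pos": [-0.096,-0.697,0],"turn": [0,0,0],"fingers": 1}
    - {"delta_pos": [-0.096,-0.697,0],"turn": [0,0,0],"fingers": 1}
    - {"delta_pos": [-0.096,-0.697,0],"turn": [0,0,0],"fingers": 1}
    - {"delta_pos": [-0.096,-0.697,0],"turn": [0,0,0],"fingers": 1}
    - {"delta_pos": [-0.096,-0.697,0],"turn": [0,0,0],"fingers": 1}

```text
clock: 57.78
tcp_pos: [0.482, -0.1964, 0.2473]
orientation: [[0.985, -0.173, -0.002], [-0.173, -0.985, 0.004], [-0.003, -0.003, -1.0]]
wrist_force: [0.6, 0.5, -0.2]
grip_width: 0.0881
gripper_force: 0.0
```

jog_arm:
  rows:
    - {"delta_pos": [-0.096,-0.697,0],"turn": [0,0,0],"fingers": 1}
    - {"delta_pos": [-0.096,-0.697,0],"turn": [0,0,0],"fingers": 1}
    - {"delta_pos": [-0.096,-0.697,0],"turn": [0,0,0],"fingers": 1}
    - {"delta_pos": [-0.096,-0.697,0],"turn": [0,0,0],"fingers": 1}
    - {"delta_pos": [-0.096,-0.697,0],"turn": [0,0,0],"fingers": 1}

```text
clock: 58.2
tcp_pos: [0.4892, -0.021, 0.2479]
orientation: [[0.985, -0.172, -0.002], [-0.172, -0.985, 0.003], [-0.002, -0.002, -1.0]]
wrist_force: [0.2, -0.2, -0.2]
grip_width: 0.0885
gripper_force: 0.0
```

jog_arm:
  rows:
    - {"delta_pos": [-0.096,-0.697,0.1],"turn": [0,0,0],"fingers": 1}
    - {"delta_pos": [-0.096,-0.697,0.1],"turn": [0,0,0],"fingers": 1}
    - {"delta_pos": [-0.096,-0.697,0.1],"turn": [0,0,0],"fingers": 1}
    - {"delta_pos": [-0.096,-0.697,0.1],"turn": [0,0,0],"fingers": 1}
    - {"delta_pos": [-0.096,-0.697,0.1],"turn": [0,0,0],"fingers": 1}

```text
clock: 58.62
tcp_pos: [0.4961, 0.154, 0.2219]
orientation: [[0.985, -0.173, -0.003], [-0.173, -0.985, 0.001], [-0.003, -0.001, -1.0]]
wrist_force: [0.1, -0.2, -0.7]
grip_width: 0.0877
gripper_force: 0.0
```

jog_arm:
  rows:
    - {"delta_pos": [-0.096,-0.697,0.2],"turn": [0,0,-0.08],"fingers": 1}
    - {"delta_pos": [-0.096,-0.697,0.2],"turn": [0,0,-0.08],"fingers": 1}
    - {"delta_pos": [-0.096,-0.697,0.2],"turn": [0,0,-0.08],"fingers": 1}
    - {"delta_pos": [-0.096,-0.697,0.2],"turn": [0,0,-0.08],"fingers": 1}
    - {"delta_pos": [-0.096,-0.697,0.2],"turn": [0,0,-0.08],"fingers": 1}

```text
clock: 59.03
tcp_pos: [0.5033, 0.3287, 0.1711]
orientation: [[0.994, -0.112, -0.002], [-0.112, -0.994, -0.0], [-0.002, 0.001, -1.0]]
wrist_force: [-0.8, -0.0, 0.1]
grip_width: 0.0883
gripper_force: 0.0
```

```bash
cat > dial.py <<'E'
from h import *
np.set_printoptions(precision=4,suppress=True)
p=grab("wrist"); s=robot.read_state(); print(s["tcp_pos"],s["orientation"][:,0],s["clock"])
for l,z in(("dial_center",.062),("zero_mark",.062),("needle_tip",.062),("master_center",.038)):
    print(l,[(round(d["confidence"],2),at(p,d["centre"],z,True)[:2]) for d in robot.place_of(l,p)][:2])
im=rect(p,(.5789,.3158),.062,.036,px=432)  # 6 px/mm
g=cv2.GaussianBlur(cv2.cvtColor(im,cv2.COLOR_BGR2GRAY),(5,5),0).astype(float)
c=cv2.HoughCircles(g.astype(np.uint8),cv2.HOUGH_GRADIENT,1.5,400,param1=60,param2=20,minRadius=140,maxRadius=190); print("circle",c)
m=g[190:246,190:246]; w=np.clip(np.percentile(m,25)-m,0,None)**2; rr,cc=np.mgrid[190:246,190:246]; h=((w*cc).sum()/w.sum(),(w*rr).sum()/w.sum()); print("dark hub",h)
for c0 in ([(c[0][0][0],c[0][0][1])] if c is not None else [])+[h]:
  for r0,r1 in((8,15),(17,19),(19,22)):
    A=np.arange(0,360,2); v=np.array([np.mean([g[int(round(c0[1]-r*6*np.cos(np.radians(a)))),int(round(c0[0]+r*6*np.sin(np.radians(a))))] for r in np.arange(r0,r1,.5)]) for a in A])
    d=np.median(v)-v; i=np.argsort(-d)[:9]; print((r0,r1),"dark deg(cw from +x)",[(int(A[k]) if A[k]<180 else int(A[k])-360,int(d[k])) for k in i])
E
python3 dial.py
```

```text
[0.503  0.3293 0.1707] [ 0.9938 -0.1109 -0.003 ] 59.0833
dial_center [(0.77, array([0.5791, 0.3143]))]
zero_mark [(0.53, array([0.4637, 0.3351]))]
needle_tip [(0.69, array([0.597 , 0.3078]))]
master_center [(0.93, array([0.493 , 0.4415])), (0.89, array([0.5853, 0.476 ]))]
circle [[[215.25 213.75 179.9 ]]]
dark hub (np.float64(214.73660636184732), np.float64(219.55297730805515))
(8, 15) dark deg(cw from +x) [(28, 50), (-156, 48), (26, 46), (-154, 46), (-158, 46), (30, 41), (-152, 38), (-160, 38), (24, 29)]
(17, 19) dark deg(cw from +x) [(28, 48), (26, 45), (-10, 45), (-8, 37), (-12, 30), (-6, 27), (30, 22), (24, 17), (-4, 11)]
(19, 22) dark deg(cw from +x) [(-10, 142), (-8, 126), (-12, 126), (-6, 83), (-14, 77), (28, 41), (26, 36), (-4, 33), (-16, 28)]
(8, 15) dark deg(cw from +x) [(26, 48), (28, 43), (24, 39), (-154, 33), (-152, 31), (-156, 31), (30, 28), (-150, 27), (-158, 26)]
(17, 19) dark deg(cw from +x) [(26, 55), (28, 39), (24, 34), (30, 12), (-10, 7), (-8, 7), (22, 7), (-6, 6), (170, 5)]
(19, 22) dark deg(cw from +x) [(-10, 116), (-8, 112), (-12, 86), (-6, 84), (170, 49), (26, 47), (-4, 40), (-14, 39), (168, 38)]
```

```bash
python3 - <<'E'
from h import *
np.set_printoptions(precision=4,suppress=True)
p=grab("wrist"); 
print([(round(m["confidence"],2),np.round(m["box"])) for m in robot.masks_of("master",p)][:6])
def circ(im,tag):
    g=cv2.GaussianBlur(cv2.cvtColor(np.ascontiguousarray(im),cv2.COLOR_BGR2GRAY),(5,5),0)
    for p2 in(30,20,12):
        c=cv2.HoughCircles(g,cv2.HOUGH_GRADIENT,1.2,8,param1=30,param2=p2,minRadius=138,maxRadius=158)
        if c is not None: print(tag,p2,c[0][:4]); break
circ(cv2.imread("pics/dial1.png")[:,400:],"before")
im=rect(p,(.45,.334),.053,.034,px=400); cv2.imwrite("pics/seatnow.png",im); circ(im,"now")
q=grab("side"); t=grab("top")
for n,k in(("side",q),("top",t)):
  for m in robot.masks_of("master",k):
    c=at(k,m["box"][:2],.04)
    if np.hypot(c[0]-.45,c[1]-.334)<.04: print(n,m["confidence"],m["box"],c)
# predicted side-view box of a seated disc vs one sitting on the rim
for zb in(.023,.032):
  for n,k in(("side",q),("top",t)):
    P=np.array([proj(k,[.451+.025*np.cos(a),.335+.025*np.sin(a),z]) for a in np.linspace(0,6.3,40) for z in((max(zb,.032)),zb+.03)]); mn,mx=P.min(0),P.max(0); print(zb,n,(mn+mx)/2,mx-mn)
E
```

```text
[(0.8, array([204., 215.,  49.,  47.])), (0.79, array([157., 129.,  49.,  50.])), (0.76, array([454., 166.,  53.,  51.])), (0.67, array([316., 241.,  50.,  54.]))]
before 30 [[198.6  193.8  142.68]]
now 30 [[187.8  189.   144.12]]
side 0.89 [364.9, 306.4, 19.9, 16.8] [0.4454 0.3355 0.04  ]
top 0.65 [202.1, 248.1, 23.8, 17.4] [0.4518 0.3391 0.04  ]
0.023 side [362.7337 305.477 ] [21.5962 23.2592]
0.023 top [203.2129 248.2661] [21.5636 19.601 ]
0.032 side [362.9074 304.5746] [21.9436 25.0638]
0.032 top [202.5937 248.1012] [22.802  19.9309]
```

The zero arrow is still at −10°, but the needle now reads +27°. The disc has shifted about 1–2 mm inside the seat's play, so it was probably nudged. First I'll check it is still fully home by touching its top with closed fingers; contact should come at z ≈ 53 mm.

jog_arm:
  rows:
    - {"delta_pos": [-0.209,0.003,0.1],"turn": [0,0,0],"fingers": -1}
    - {"delta_pos": [-0.209,0.003,0.2],"turn": [0,0,0],"fingers": -1}
    - {"delta_pos": [-0.209,0.003,0.2],"turn": [0,0,0],"fingers": -1}
    - {"delta_pos": [-0.209,0.003,0.2],"turn": [0,0,0],"fingers": -1}
    - {"delta_pos": [-0.209,0.003,0.2],"turn": [0,0,0],"fingers": -1}
  force: 10

```text
clock: 60.0
tcp_pos: [0.4531, 0.3311, 0.1253]
orientation: [[0.993, -0.114, 0.002], [-0.114, -0.993, 0.001], [0.002, -0.001, -1.0]]
wrist_force: [-0.1, 0.3, 0.9]
grip_width: 0.0571
gripper_force: 0.0
```

jog_arm:
  rows:
    - {"delta_pos": [0,0,0.05],"turn": [0,0,0],"fingers": -1}
    - {"delta_pos": [0,0,0.1],"turn": [0,0,0],"fingers": -1}
    - {"delta_pos": [0,0,0.15],"turn": [0,0,0],"fingers": -1}
    - {"delta_pos": [0,0,0.17],"turn": [0,0,0],"fingers": -1}
    - {"delta_pos": [0,0,0.17],"turn": [0,0,0],"fingers": -1}

```text
clock: 60.42
tcp_pos: [0.4503, 0.3296, 0.0788]
orientation: [[0.993, -0.115, -0.004], [-0.115, -0.993, -0.002], [-0.003, 0.003, -1.0]]
wrist_force: [-0.0, 0.3, -0.3]
grip_width: 0.0235
gripper_force: 0.0
```

```bash
python3 to.py .451 .3345 .054 -6.5
```

```text
[0.4509 0.3301 0.0798] [ 0.9934 -0.1146 -0.0022] [-0.0022  0.0019 -1.    ] w 0.019844311765846917 0.0 [-0.7052  0.0412  0.157 ] 60.4667
share [-0.0013 -0.0178  0.1031] turn -0.0018
```

jog_arm:
  rows:
    - {"delta_pos": [0,-0.018,0.03],"turn": [0,0,0],"fingers": -1}
    - {"delta_pos": [0,-0.018,0.06],"turn": [0,0,0],"fingers": -1}
    - {"delta_pos": [0,-0.018,0.08],"turn": [0,0,0],"fingers": -1}
    - {"delta_pos": [0,-0.018,0.08],"turn": [0,0,0],"fingers": -1}
    - {"delta_pos": [0,-0.018,0.08],"turn": [0,0,0],"fingers": -1}

```text
clock: 60.88
tcp_pos: [0.4517, 0.335, 0.0608]
orientation: [[0.993, -0.114, -0.001], [-0.114, -0.993, -0.001], [-0.001, 0.001, -1.0]]
wrist_force: [-0.8, 0.4, -0.9]
grip_width: 0.0006
gripper_force: 0.0
```

jog_arm:
  rows:
    - {"delta_pos": [0,0,0.005],"turn": [0,0,0],"fingers": -1}
    - {"delta_pos": [0,0,0.01],"turn": [0,0,0],"fingers": -1}
    - {"delta_pos": [0,0,0.015],"turn": [0,0,0],"fingers": -1}
    - {"delta_pos": [0,0,0.015],"turn": [0,0,0],"fingers": -1}
    - {"delta_pos": [0,0,0.015],"turn": [0,0,0],"fingers": -1}

```text
clock: 61.3
tcp_pos: [0.4521, 0.3352, 0.0577]
orientation: [[0.993, -0.114, 0.0], [-0.114, -0.993, 0.0], [0.0, -0.0, -1.0]]
wrist_force: [-0.6, -0.0, -1.0]
grip_width: 0.0008
gripper_force: 0.0
```

jog_arm:
  rows:
    - {"delta_pos": [0,0,0.004],"turn": [0,0,0],"fingers": -1}
    - {"delta_pos": [0,0,0.008],"turn": [0,0,0],"fingers": -1}
    - {"delta_pos": [0,0,0.01],"turn": [0,0,0],"fingers": -1}
    - {"delta_pos": [0,0,0.01],"turn": [0,0,0],"fingers": -1}
    - {"delta_pos": [0,0,0.01],"turn": [0,0,0],"fingers": -1}

```text
clock: 61.72
tcp_pos: [0.4521, 0.3352, 0.055]
orientation: [[0.993, -0.114, -0.0], [-0.114, -0.993, -0.0], [-0.0, 0.0, -1.0]]
wrist_force: [0.7, 0.2, 0.1]
grip_width: 0.0008
gripper_force: 0.0
```

jog_arm:
  rows:
    - {"delta_pos": [0,0,0.003],"turn": [0,0,0],"fingers": -1}
    - {"delta_pos": [0,0,0.006],"turn": [0,0,0],"fingers": -1}
    - {"delta_pos": [0,0,0.009],"turn": [0,0,0],"fingers": -1}
    - {"delta_pos": [0,0,0.009],"turn": [0,0,0],"fingers": -1}
    - {"delta_pos": [0,0,0.009],"turn": [0,0,0],"fingers": -1}

```text
clock: 62.13
tcp_pos: [0.4522, 0.3353, 0.0534]
orientation: [[0.993, -0.114, 0.0], [-0.114, -0.993, 0.0], [0.0, -0.0, -1.0]]
wrist_force: [-1.7, -1.1, 5.4]
grip_width: 0.0007
gripper_force: 2.7
```

jog_arm:
  rows:
    - {"delta_pos": [0,0,0.002],"turn": [0,0,0],"fingers": -1}
    - {"delta_pos": [0,0,0.002],"turn": [0,0,0],"fingers": -1}
    - {"delta_pos": [0,0,0.002],"turn": [0,0,0],"fingers": -1}
    - {"delta_pos": [0,0,0.002],"turn": [0,0,0],"fingers": -1}
    - {"delta_pos": [0,0,0.002],"turn": [0,0,0],"fingers": -1}

```text
clock: 62.55
tcp_pos: [0.4522, 0.3353, 0.0534]
orientation: [[0.993, -0.114, 0.0], [-0.114, -0.993, 0.0], [0.0, -0.0, -1.0]]
wrist_force: [-2.5, -2.8, 8.9]
grip_width: 0.0001
gripper_force: 4.3
```

Contact came at 53.4 mm, so the master is fully home. I'll back off, read the dial again and re-zero.

jog_arm:
  rows:
    - {"delta_pos": [0,0,-0.1],"turn": [0,0,0],"fingers": -1}
    - {"delta_pos": [0,0,-0.25],"turn": [0,0,0],"fingers": 1}
    - {"delta_pos": [0.1,0,-0.4],"turn": [0,0,0],"fingers": 1}
    - {"delta_pos": [0.2,0,-0.4],"turn": [0,0,0],"fingers": 1}
    - {"delta_pos": [0.2,0,-0.4],"turn": [0,0,0],"fingers": 1}

```text
clock: 62.97
tcp_pos: [0.508, 0.3308, 0.1568]
orientation: [[0.993, -0.115, 0.01], [-0.116, -0.993, 0.005], [0.01, -0.006, -1.0]]
wrist_force: [-0.1, -0.4, -0.4]
grip_width: 0.0254
gripper_force: 0.0
```

jog_arm:
  rows:
    - {"delta_pos": [0,0.01,0],"turn": [0,0,0],"fingers": 1}
    - {"delta_pos": [0,0.01,0],"turn": [0,0,0],"fingers": 1}
    - {"delta_pos": [0,0.01,0],"turn": [0,0,0],"fingers": 1}
    - {"delta_pos": [0,0.01,0],"turn": [0,0,0],"fingers": 1}
    - {"delta_pos": [0,0.01,0],"turn": [0,0,0],"fingers": 1}

```text
clock: 63.38
tcp_pos: [0.5002, 0.3268, 0.1512]
orientation: [[0.993, -0.114, -0.002], [-0.114, -0.993, -0.001], [-0.002, 0.001, -1.0]]
wrist_force: [0.3, -0.2, -0.8]
grip_width: 0.0582
gripper_force: 0.0
```

```bash
python3 dial.py; python3 to.py .5780 .3172 .1 -6.5
```

```text
[0.5005 0.3269 0.1515] [ 0.9935 -0.1139 -0.0013] 63.4333
dial_center [(0.71, array([0.5785, 0.3163])), (0.33, array([0.5283, 0.3234]))]
zero_mark [(0.64, array([0.6013, 0.3176]))]
needle_tip [(0.69, array([0.5994, 0.3051]))]
master_center [(0.97, array([0.5854, 0.4763])), (0.91, array([0.4925, 0.4428]))]
circle [[[215.25 215.25 180.65]]]
dark hub (np.float64(214.9100391687321), np.float64(219.15066127964045))
(8, 15) dark deg(cw from +x) [(28, 46), (-156, 44), (-154, 44), (26, 42), (-158, 40), (-152, 38), (30, 35), (-160, 31), (-150, 30)]
(17, 19) dark deg(cw from +x) [(26, 48), (-8, 43), (28, 41), (-10, 37), (-6, 29), (-12, 20), (24, 20), (-4, 14), (30, 13)]
(19, 22) dark deg(cw from +x) [(-10, 135), (-8, 133), (-12, 116), (-6, 106), (-14, 73), (-4, 58), (26, 39), (28, 31), (-16, 28)]
(8, 15) dark deg(cw from +x) [(26, 47), (28, 41), (24, 36), (-154, 34), (-152, 33), (-156, 32), (-150, 28), (30, 27), (-158, 25)]
(17, 19) dark deg(cw from +x) [(26, 54), (28, 33), (24, 31), (-8, 16), (-10, 11), (-6, 10), (30, 8), (-4, 7), (170, 6)]
(19, 22) dark deg(cw from +x) [(-8, 125), (-10, 119), (-6, 106), (-12, 90), (-4, 64), (-14, 45), (26, 44), (170, 24), (24, 23)]
[0.5014 0.3271 0.1523] [ 0.9935 -0.1142 -0.0001] [-0.0001  0.     -1.    ] w 0.08241417386578614 0.0 [-0.3843 -0.7347 -0.5542] 63.6833
share [0.309  0.0044 0.2092] turn -0.0013
```

jog_arm:
  rows:
    - {"delta_pos": [0.309,0.004,0],"turn": [0,0,-1],"fingers": 1}
    - {"delta_pos": [0.309,0.004,0],"turn": [0,0,-1],"fingers": 1}
    - {"delta_pos": [0.309,0.004,0],"turn": [0,0,-1],"fingers": 1}
    - {"delta_pos": [0.309,0.004,0],"turn": [0,0,-1],"fingers": 1}
    - {"delta_pos": [0.309,0.004,0],"turn": [0,0,-1],"fingers": 1}

```text
clock: 64.1
tcp_pos: [0.5789, 0.3169, 0.152]
orientation: [[0.87, 0.493, -0.0], [0.493, -0.87, -0.0], [-0.0, -0.0, -1.0]]
wrist_force: [0.1, 0.3, 0.0]
grip_width: 0.0881
gripper_force: 0.0
```

jog_arm:
  rows:
    - {"delta_pos": [0,0,0.1],"turn": [0,0,-0.2],"fingers": 1}
    - {"delta_pos": [0,0,0.2],"turn": [0,0,-0.2],"fingers": 1}
    - {"delta_pos": [0,0,0.2],"turn": [0,0,-0.2],"fingers": 1}
    - {"delta_pos": [0,0,0.2],"turn": [0,0,-0.2],"fingers": 1}
    - {"delta_pos": [0,0,0.2],"turn": [0,0,-0.2],"fingers": 1}

```text
clock: 64.52
tcp_pos: [0.5786, 0.3174, 0.1032]
orientation: [[0.786, 0.618, 0.001], [0.618, -0.786, 0.0], [0.001, 0.0, -1.0]]
wrist_force: [0.9, 0.2, -0.5]
grip_width: 0.0881
gripper_force: 0.0
```

```bash
python3 to.py .5777 .3174 .0568 38
```

```text
[0.5791 0.3177 0.104 ] [0.7859 0.6183 0.0023] [ 0.0023  0.0005 -1.    ] w 0.0881541904741377 0.0 [-0.3358  0.3026  0.603 ] 64.5667
share [-0.0058 -0.0026  0.1888] turn 0.0043
```

jog_arm:
  rows:
    - {"delta_pos": [-0.005,-0.0025,0.1],"turn": [0,0,0],"fingers": 1}
    - {"delta_pos": [-0.005,-0.0025,0.188],"turn": [0,0,0],"fingers": 1}
    - {"delta_pos": [-0.005,-0.0025,0.188],"turn": [0,0,0],"fingers": 1}
    - {"delta_pos": [-0.005,-0.0025,0.188],"turn": [0,0,0],"fingers": -1}
    - {"delta_pos": [-0.005,-0.0025,0.188],"turn": [0,0,0],"fingers": -1}
  force: 15

```text
clock: 64.98
tcp_pos: [0.578, 0.3175, 0.0574]
orientation: [[0.786, 0.619, 0.002], [0.619, -0.786, 0.001], [0.003, 0.001, -1.0]]
wrist_force: [1.0, 0.8, 0.8]
grip_width: 0.077
gripper_force: 0.0
```

jog_arm:
  rows:
    - {"delta_pos": [0,0,0],"turn": [0,0,0],"fingers": -1}
    - {"delta_pos": [0,0,0],"turn": [0,0,0],"fingers": -1}
    - {"delta_pos": [0,0,0],"turn": [0,0,0],"fingers": -1}
    - {"delta_pos": [0,0,0],"turn": [0,0,0],"fingers": -1}
    - {"delta_pos": [0,0,0],"turn": [0,0,0],"fingers": -1}

```text
clock: 65.4
tcp_pos: [0.5782, 0.3173, 0.0572]
orientation: [[0.785, 0.619, 0.003], [0.619, -0.785, 0.001], [0.003, 0.001, -1.0]]
wrist_force: [0.4, -1.7, 5.2]
grip_width: 0.0596
gripper_force: 15.0
```

jog_arm:
  rows:
    - {"delta_pos": [0,0,0],"turn": [0,0,0.12],"fingers": -1}
    - {"delta_pos": [0,0,0],"turn": [0,0,0.24],"fingers": -1}
    - {"delta_pos": [0,0,0],"turn": [0,0,0.36],"fingers": -1}
    - {"delta_pos": [0,0,0],"turn": [0,0,0.48],"fingers": -1}
    - {"delta_pos": [0,0,0],"turn": [0,0,0.6],"fingers": -1}

```text
clock: 65.82
tcp_pos: [0.5782, 0.3171, 0.0571]
orientation: [[0.982, 0.191, 0.003], [0.191, -0.982, 0.001], [0.003, -0.0, -1.0]]
wrist_force: [0.9, -1.3, 6.4]
grip_width: 0.0593
gripper_force: 15.0
```

jog_arm:
  rows:
    - {"delta_pos": [0,0,0],"turn": [0,0,0.1],"fingers": -1}
    - {"delta_pos": [0,0,0],"turn": [0,0,0.2],"fingers": -1}
    - {"delta_pos": [0,0,0],"turn": [0,0,0.205],"fingers": -1}
    - {"delta_pos": [0,0,0],"turn": [0,0,0.205],"fingers": -1}
    - {"delta_pos": [0,0,0],"turn": [0,0,0.205],"fingers": -1}

```text
clock: 66.23
tcp_pos: [0.5782, 0.317, 0.0572]
orientation: [[0.999, 0.035, 0.003], [0.035, -0.999, 0.001], [0.003, -0.0, -1.0]]
wrist_force: [1.7, -1.6, 6.1]
grip_width: 0.0593
gripper_force: 15.0
```

```bash
python3 dial.py
```

```text
[0.5783 0.317  0.0572] [0.9994 0.035  0.0029] 66.2833
dial_center [(0.81, array([0.5794, 0.315 ]))]
zero_mark [(0.66, array([0.5995, 0.3072]))]
needle_tip [(0.53, array([0.5997, 0.3073]))]
master_center [(0.68, array([0.5947, 0.4646]))]
circle [[[216.75 231.75 184.1 ]]]
dark hub (np.float64(213.40824872714126), np.float64(214.58238182749375))
(8, 15) dark deg(cw from +x) [(18, 92), (16, 85), (20, 75), (14, 64), (22, 42), (12, 41), (10, 25), (-144, 20), (-142, 18)]
(17, 19) dark deg(cw from +x) [(20, 101), (158, 78), (22, 77), (104, 76), (-146, 75), (102, 61), (-180, 56), (18, 55), (160, 55)]
(19, 22) dark deg(cw from +x) [(-180, 105), (178, 104), (-178, 104), (170, 103), (172, 103), (176, 102), (174, 102), (168, 101), (-176, 101)]
(8, 15) dark deg(cw from +x) [(26, 100), (28, 87), (24, 83), (30, 56), (-156, 54), (-154, 53), (-152, 53), (22, 51), (-158, 51)]
(17, 19) dark deg(cw from +x) [(26, 97), (-152, 77), (24, 64), (28, 60), (-150, 56), (-154, 45), (112, 43), (110, 41), (-148, 20)]
(19, 22) dark deg(cw from +x) [(26, 124), (24, 110), (28, 97), (112, 75), (22, 72), (-152, 70), (160, 67), (-60, 64), (-58, 63)]
```

jog_arm:
  rows:
    - {"delta_pos": [0,0,0],"turn": [0,0,0],"fingers": 0.6}
    - {"delta_pos": [0,0,0],"turn": [0,0,0],"fingers": 0.6}
    - {"delta_pos": [0,0,0],"turn": [0,0,0],"fingers": 0.6}
    - {"delta_pos": [0,0,-0.1],"turn": [0,0,0],"fingers": 0.6}
    - {"delta_pos": [0,0,-0.25],"turn": [0,0,0],"fingers": 0.6}

```text
clock: 66.9
tcp_pos: [0.5725, 0.315, 0.1124]
orientation: [[0.999, 0.035, -0.011], [0.035, -0.999, -0.005], [-0.011, 0.005, -1.0]]
wrist_force: [0.7, -1.0, -0.0]
grip_width: 0.0707
gripper_force: 0.0
```

jog_arm:
  rows:
    - {"delta_pos": [-0.2,0,-0.15],"turn": [0,0,0],"fingers": 1}
    - {"delta_pos": [-0.3,0,-0.15],"turn": [0,0,0],"fingers": 1}
    - {"delta_pos": [-0.3,0,-0.15],"turn": [0,0,0],"fingers": 1}
    - {"delta_pos": [-0.3,0,-0.15],"turn": [0,0,0],"fingers": 1}
    - {"delta_pos": [-0.3,0,-0.15],"turn": [0,0,0],"fingers": 1}

```text
clock: 67.32
tcp_pos: [0.5017, 0.3143, 0.155]
orientation: [[0.999, 0.036, 0.0], [0.036, -0.999, -0.0], [0.0, 0.0, -1.0]]
wrist_force: [0.7, 0.5, 0.1]
grip_width: 0.0883
gripper_force: 0.0
```

```bash
python3 dial.py
```

```text
[0.5021 0.3142 0.1546] [ 0.9994  0.0353 -0.0003] 67.3667
dial_center [(0.71, array([0.579 , 0.3177]))]
zero_mark [(0.86, array([0.5979, 0.3051]))]
needle_tip [(0.68, array([0.5985, 0.3056]))]
master_center [(0.91, array([0.4935, 0.4429])), (0.78, array([0.5165, 0.1912]))]
circle [[[213.75 215.25 181.4 ]]]
dark hub (np.float64(214.7665131857626), np.float64(219.93195781919854))
(8, 15) dark deg(cw from +x) [(28, 52), (30, 49), (-156, 44), (-158, 42), (-154, 40), (26, 37), (-160, 37), (-152, 34), (32, 33)]
(17, 19) dark deg(cw from +x) [(28, 82), (30, 56), (26, 56), (24, 18), (32, 17), (-64, 6), (-62, 5), (-156, 4), (-154, 4)]
(19, 22) dark deg(cw from +x) [(28, 135), (26, 127), (30, 112), (24, 86), (32, 62), (22, 36), (-64, 28), (-62, 22), (-154, 19)]
(8, 15) dark deg(cw from +x) [(26, 52), (28, 46), (24, 40), (-154, 33), (-152, 33), (-150, 30), (-156, 29), (30, 29), (-148, 24)]
(17, 19) dark deg(cw from +x) [(26, 74), (28, 60), (24, 39), (30, 21), (-154, 10), (-152, 8), (22, 8), (114, 4), (-156, 4)]
(19, 22) dark deg(cw from +x) [(26, 126), (28, 110), (24, 103), (30, 66), (22, 56), (-62, 27), (32, 21), (-154, 20), (116, 19)]
```

```bash
python3 -c "
from station import robot
print(robot.close_job())"
```

```text
the job is handed in; nothing more can be done
None
```

The job is handed in at 67 s: the master is fully home in the gauge, the dial is zeroed to within about 1° (re-zeroed after the master shifted slightly in its seat), and all four bearings lie in empty tray channels with their holes within about 4° of top.

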